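Put the bar-top shuffleboard set away

TASK

Tidy the games-room counter after the match: build one neat, centred stack of all the shuffleboard weights on the raised stand, the large weights at the bottom, then the cork disc, then the small weights on top, and stand every chalk marker in the blue cup, either end up, right down to its floor. Leave the chalk cubes, remote, tumbler and bottle where they are.

Things in the scene. Friction and masses are not known exactly. Their poses are not given: they have to be found in the camera images.
- large0: large shuffleboard weight: a flat steel disc with a black inlay on one face, 66 mm across, 22 mm thick, 0.35 kg; origin at its centre, z along its axis. Two or three of them are present
- large1: large shuffleboard weight: a flat steel disc with a black inlay on one face, 66 mm across, 22 mm thick, 0.35 kg; origin at its centre, z along its axis. Two or three of them are present
- large2: large shuffleboard weight: a flat steel disc with a black inlay on one face, 66 mm across, 22 mm thick, 0.35 kg; origin at its centre, z along its axis. Two or three of them are present
- cork: plain cork disc, 60 mm across, 12 mm thick; origin at its centre, z along its axis
- small0: small shuffleboard weight: same make as the large ones, 50 mm across, 22 mm thick, 0.2 kg; origin at its centre, z along its axis. Both are present
- small1: small shuffleboard weight: same make as the large ones, 50 mm across, 22 mm thick, 0.2 kg; origin at its centre, z along its axis. Both are present
- marker0: chalk marker lying on the counter: a straight bar of rounded square section, 156 mm long, 18 by 18 mm thick, white barrel with a black cap on one end; origin at its middle, x along it towards the cap. Two or three of them are present
- marker1: chalk marker lying on the counter: a straight bar of rounded square section, 156 mm long, 18 by 18 mm thick, white barrel with a black cap on one end; origin at its middle, x along it towards the cap. Two or three of them are present
- marker2: chalk marker lying on the counter: a straight bar of rounded square section, 156 mm long, 18 by 18 mm thick, white barrel with a black cap on one end; origin at its middle, x along it towards the cap. Two or three of them are present
- stand: fixed pedestal stand: dark round foot 110 mm across and 8 mm high, thin post, and on it a flat round wooden plate 84 mm across without a rim, its top 55 mm above the counter; origin at the centre of the underside, z up
- stand_top (a point): centre of the top of the stand's wooden plate
- cup: fixed round blue stoneware cup, empty at the start: 98 mm across outside, 88 mm inside, 110 mm high, its inner floor 6 mm above the counter; origin at the centre of the underside, z up
- cup_rim (a point): centre of the cup's mouth
- chalk0: bystander: cue chalk cube, 24 mm, 22 mm high; origin at the centre of its underside
- chalk1: bystander: cue chalk cube, 24 mm, 22 mm high; origin at the centre of its underside
- remote: bystander: black remote control lying flat, 170 by 45 by 20 mm, long along its x; origin at the centre of its underside
- tumbler: bystander: glass tumbler, 74 mm across, 100 mm high; origin at the centre of its underside
- bottle: bystander: amber bottle, 62 mm across, 220 mm high; origin at the centre of its underside
Mind the look-alikes: they are no part of the job. Leave any yellow look-alike of the marker2 alone.

How it is judged:
At the end, for the whole second after the job is handed in: All weights and the cork lie flat in one stack on the stand, centres within 12 mm of its axis, large ones below the cork, small ones above; all markers stand in the cup, leaning under 0.65 rad, middle within 50 mm of its axis and 50 to 105 mm above its underside; all at rest (horizontal distance between each of large0, large1, large2, small0, small1, cork and stand_top below 0.012 m and z of each of large0, large1, large2, small0, small1 in the frame of stand_top above 0.008 m and angle between the z axis of each of large0, large1, large2, small0, small1, cork and the z axis of stand, either way round below 0.1 rad and linear speed of each of large0, large1, large2, small0, small1, cork below 0.02 m/s and z of cork in the frame of stand_top above 0.003 m and ((angle between large0's own z axis and vertical below 1.5 rad and z of cork in the frame of large0 above 0.009 m) or (angle between large0's own z axis and vertical above 1.6 rad and z of cork in the frame of large0 below -0.009 m)) and ((angle between large1's own z axis and vertical below 1.5 rad and z of cork in the frame of large1 above 0.009 m) or (angle between large1's own z axis and vertical above 1.6 rad and z of cork in the frame of large1 below -0.009 m)) and ((angle between large2's own z axis and vertical below 1.5 rad and z of cork in the frame of large2 above 0.009 m) or (angle between large2's own z axis and vertical above 1.6 rad and z of cork in the frame of large2 below -0.009 m)) and ((angle between cork's own z axis and vertical below 1.5 rad and z of small0 in the frame of cork above 0.009 m) or (angle between cork's own z axis and vertical above 1.6 rad and z of small0 in the frame of cork below -0.009 m)) and ((angle between cork's own z axis and vertical below 1.5 rad and z of small1 in the frame of cork above 0.009 m) or (angle between cork's own z axis and vertical above 1.6 rad and z of small1 in the frame of cork below -0.009 m)) and horizontal distance between each of marker0, marker1, marker2 and cup below 0.05 m and angle between the x axis of each of marker0, marker1, marker2 and the z axis of cup, either way round below 0.65 rad and z of marker0 in the frame of cup between 0.05 and 0.105 m and linear speed of each of marker0, marker1, marker2 below 0.1 m/s and z of marker1 in the frame of cup between 0.05 and 0.105 m and z of marker2 in the frame of cup between 0.05 and 0.105 m); the robot touches nothing.
It fails at once if a bystander (chalk cube, remote, tumbler, bottle) is moved more than 50 mm (distance of any of chalk0, chalk1, remote, tumbler, bottle from where it was at the start of the episode above 0.05 m).
Of large0, large1, large2 only 2 to 3 are there at a start; the rules pass over those that are not, and their reading is None.
Of marker0, marker1, marker2 only 2 to 3 are there at a start; the rules pass over those that are not, and their reading is None.
At some moment in a run one of marker0, marker1, marker2 may be knocked a few centimetres aside while the robot is not near it.
Once in a run the grip may slacken for a moment while it holds something.
It also fails if it takes over 210 s, if anything falls off the work surface, if the arm or the gripper's body presses on something with over 40 N, if the wrist force passes 120 N, or if a joint passes its speed limit or range.

ROBOT

A 6-joint arm with a two-finger parallel gripper is mounted at the origin on the work surface. World frame = base frame: x ahead of the robot, y to its left, z up, the work surface at z = 0. Lengths are in m, angles in rad, forces in N, time in s.
With the tool pointing down it reaches from about 0.25 to 0.8 m from the base axis. Payload 3.9 kg.
Tool frame: the origin (TCP) lies at the very end of the fingers, on their centre line; the grasp point (between the pads) lies 19 mm behind it (grip_point_offset is the x of the grasp point in the tool frame, in m); x points along the fingers, y is the direction in which the jaws open and shut, and the axes are right-handed (so a half turn about x gives the same grasp; the last joint's range is limited). The gripper opens to 85 mm and grips with 20 to 120 N. Pads are 22 mm wide; open, the fingers measure 114 mm over their backs; the gripper's body (76 mm by 85 mm) begins 54 mm behind the grasp point. The pads swing forward as they close: fully open they stand 13 mm farther back than shut.
Start: joints at [1.293, 0.26, -0.138, 1.173, 0, 1.571], TCP at [0.144, 0.505, 0.204] pointing down, gripper open.
Joint ranges: [-2.78, 2.78], [-0.83, 1.72], [-1.28, 1.37], [-1.9, 2.12], [-1.57, 1.48], [-3.14, 3.14]. Speed limits (rad/s): [2.57, 2.57, 3.14, 3.14, 3.14, 3.14].

INTERFACE

Orientations are given as [roll, pitch, yaw] about the fixed x, y, z axes, in that order (R = Rz(yaw) Ry(pitch) Rx(roll)).
In Python, from rig import get_obs, read_camera, hand_in, grip_point_offset gives the robot as it stands. The module is installed in compiled form; this text tells all that it offers.
- The arm moves only by the tool drive_tool, never from a script. Its argument "increments" is text: rows parted by semicolons, each of 7 numbers parted by spaces: the shift along the tool's x, y, z in cm, then the turn, a rotation vector about the tool's x, y, z in degrees, then the closure in counts, from 0 (fully open) to 255 (shut). In form: tx ty tz wx wy wz hand; .... A call has 1 to 10 rows; each row shifts and turns the commanded pose from where the row before left it, along the tool's axes as they then stand; what a row does not reach is not made up. A row lasts 1/12 s, in which the tool goes at most 41.7 mm and 7.16 degrees, less where a joint would pass 70% of its speed; a pose out of reach is approached as far as the arm can. A call is refused whole if a number of a shift passes 4.17 or a number of a turn 7.16, either way. A call with a gripper value outside its range is refused whole. The fingers move at their own pace and stop on an object; "grip_force" is the grip in N (left out, the last holds). Time passes only in rows, so rows that do not move let the fingers close. It gives the time, the measured TCP pose, the force and the opening at its end, in the units of the state.
- get_obs(): the state, without advancing time (a new reading comes with each control period).
- read_camera(name): name is "scene" or "top"; returns a dict with "image" (384x512x3 uint8, red, green, blue), "intrinsics" (3x3 intrinsics, pixels), "xyz" and "rotation" of the camera in the world. Camera axes: x right, y up, looking along -z (the intrinsics and any distortion apply to the point x, -y, -z); pixel columns grow to the right and rows downward; lengths in m; the calibration is good to about 2 mm. A picture is of the moment at which its call begins. There is no depth.
- hand_in(): hands the job in, once; it reports no verdict.
The state is a dict: "clock": time; "q": joint angles; "joint_velocities": joint speeds; "joint_efforts": joint torques, N m; "eef_pos": TCP position; "ee_rot": TCP orientation; "wrist_force": force on the tool from outside, world axes, zero at the start; "ft_torque": the same for the moment, N m; "gripper_width": opening from 0.0 (shut) to 1.0 (fully open).
Only numpy, scipy, OpenCV 4.12 (cv2) and the standard library are available. Lean on these libraries where they do the work, as an engineer would, in place of code of your own. Each camera call takes 0.05 s, during which the arm holds its last target.

## Working session

There is one attempt and no reset: what is moved stays moved. The work goes in short steps, Python scripts to look and compute and a tool call to move; the robot and the scene stay as the last step left them, time stands still between calls to the robot, and variables do not carry over. Pictures are saved under pics/ and viewed, and the job is handed in when it is done.

Besides the shell and the picture viewer there is one more tool, called after "Call:" as name(argument=value, ...) on one line, values as JSON. drive_tool: Moves the arm, as the interface text tells. Its arguments: {"type":"object","properties":{"increments":{"type":"string"},"grip_force":{"type":"number"}},"required":["increments"]}

```bash
mkdir -p pics; python3 - <<'E'
from rig import *
import cv2,json
print(get_obs(), grip_point_offset)
for n in("scene","top"):
    c=read_camera(n); cv2.imwrite(f"pics/{n}0.png",cv2.resize(c["image"][:,:,::-1],(800,600),interpolation=cv2.INTER_CUBIC))
    print(n,c["intrinsics"],c["xyz"],c["rotation"],c.keys())
E
```

```text
{'clock': 0.0, 'q': array([ 1.29300561e+00,  2.60682276e-01, -1.39393943e-01,  1.17268156e+00,
       -2.39153029e-05,  1.57078798e+00]), 'joint_velocities': array([-0.00119177, -0.00149795, -0.00102328, -0.00179462, -0.00083596,
       -0.0005966 ]), 'joint_efforts': array([ 1.40565840e-04, -4.05677176e+01,  2.53922635e+01,  1.87372731e-02,
        5.78864956e-05,  1.03190280e-05]), 'eef_pos': array([0.14377683, 0.50415984, 0.20285645]), 'ee_rot': array([-1.55861262,  1.56883473, -1.83639497]), 'wrist_force': array([ 1.08747356,  0.28899744, -0.16161673]), 'ft_torque': array([ 0.03603391, -0.00097283,  0.02576868]), 'gripper_width': 1.000475127683854} -0.0187
scene [[375.03960102   0.         256.27408759]
 [  0.         375.03960102 191.48259028]
 [  0.           0.           1.        ]] [0.88553402 0.35307191 0.85534026] [0.60551578 0.00244449 2.35977382] dict_keys(['image', 'intrinsics', 'xyz', 'rotation'])
top [[492.36600029   0.         253.63035073]
 [  0.         492.36600029 191.82144213]
 [  0.           0.           1.        ]] [ 0.37923796 -0.01251119  1.32631014] [ 0.11308922  0.00194622 -1.54904931] dict_keys(['image', 'intrinsics', 'xyz', 'rotation'])
```

View pics/top0.png

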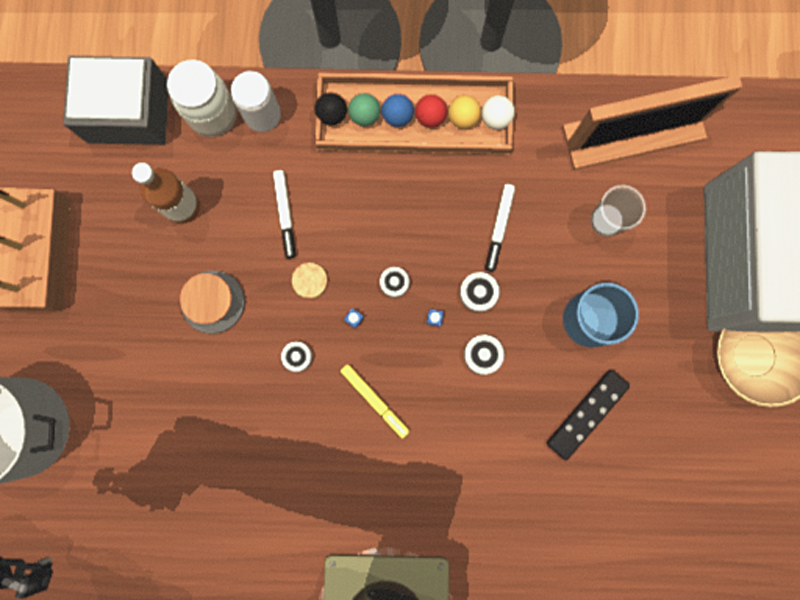

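View pics/scene0.png

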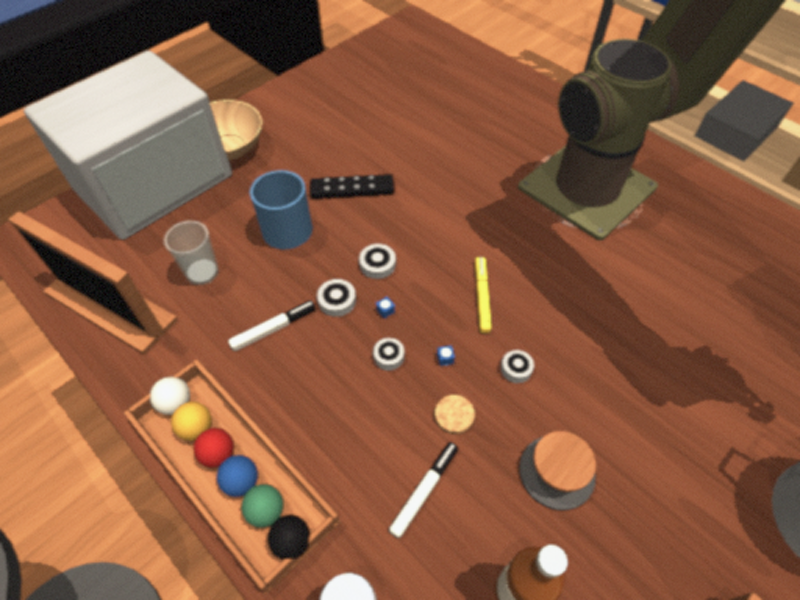

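```bash
cat > h.py <<'E'
import numpy as np,cv2
from scipy.spatial.transform import Rotation as R
from rig import *
def cam(n):
    c=read_camera(n); c["R"]=R.from_euler("xyz",c["rotation"]).as_matrix(); c["hsv"]=cv2.cvtColor(c["image"],cv2.COLOR_RGB2HSV); return c
def px2w(c,u,v,z):
    K=c["intrinsics"]; d=c["R"]@np.array([(u-K[0,2])/K[0,0],-(v-K[1,2])/K[1,1],-1]); 
    return c["xyz"]+d*(z-c["xyz"][2])/d[2]
def w2px(c,p):
    K=c["intrinsics"]; q=c["R"].T@(np.array(p)-c["xyz"]); return np.array([K[0,2]+K[0,0]*q[0]/-q[2],K[1,2]-K[1,1]*q[1]/-q[2]])
def blobs(m,amin=20,holes=False):
    cs,h=cv2.findContours(m.astype(np.uint8),cv2.RETR_CCOMP,cv2.CHAIN_APPROX_NONE); out=[]
    for i,k in enumerate(cs):
        if (h[0][i][3]>=0)!=holes: continue
        if cv2.contourArea(k)<amin: continue
        M=cv2.moments(k); out.append((M["m10"]/M["m00"],M["m01"]/M["m00"],M["m00"],k))
    return out
def save(c,name,s=1.5625): cv2.imwrite(f"pics/{name}.png",cv2.resize(c["image"][:,:,::-1],None,fx=s,fy=s,interpolation=cv2.INTER_CUBIC))
E
python3 - <<'E'
from h import *
for n in ("top","scene"):
    c=cam(n); H,S,V=cv2.split(c["hsv"]); s=512/800
    print(n)
    for u,v,a,k in blobs((V>130)&(S<70),30): 
        print("white",np.round([u,v,a],1),"z22",np.round(px2w(c,u,v,.022),4),"z18",np.round(px2w(c,u,v,.018)[:2],4), cv2.minAreaRect(k))
    for u,v,a,k in blobs((V>130)&(S<70),20,True): print("hole",np.round([u,v,a],1),"z22",np.round(px2w(c,u,v,.022)[:2],4))
    for (x,y) in [(309,280),(206,298),(607,315)] if n=="top" else [(454,413),(564,461),(282,190)]:
        print((x,y),c["hsv"][int(y*s),int(x*s)])
E
```

```text
top
white [  6.2 275.4 640.5] z22 [0.2932 0.6361 0.022 ] z18 [0.293 0.638] ((7.5, 276.0), (15.0, 60.0), 0.0)
white [481.2 230.9  49. ] z22 [ 0.4365 -0.6097  0.022 ] z18 [ 0.4366 -0.6116] ((482.0, 230.5), (3.0, 24.0), 90.0)
white [309.6 226.4  45.5] z22 [ 0.4384 -0.1567  0.022 ] z18 [ 0.4386 -0.1571] ((309.5, 226.5), (7.0, 7.0), 90.0)
white [189.1 227.9 270.5] z22 [0.4276 0.1618 0.022 ] z18 [0.4278 0.1623] ((189.0, 228.0), (18.0, 18.0), 90.0)
white [309.4 226.4 486.5] z22 [ 0.4385 -0.1563  0.022 ] z18 [ 0.4387 -0.1567] ((309.5, 226.5), (25.0, 25.0), 90.0)
white [306.7 186.   43.5] z22 [ 0.5461 -0.1481  0.022 ] z18 [ 0.5466 -0.1485] ((306.7500305175781, 185.7500457763672), (7.77817440032959, 7.071067810058594), 45.0)
white [306.8 186.2 468.5] z22 [ 0.5453 -0.1482  0.022 ] z18 [ 0.5458 -0.1486] ((306.7500305175781, 186.25001525878906), (24.041629791259766, 24.748737335205078), 45.0)
white [252. 180. 267.] z22 [ 0.559  -0.0018  0.022 ] z18 [ 0.5596 -0.0018] ((252.0, 180.0), (18.0, 18.0), 90.0)
white [108.9 137.1  31.5] z22 [0.6676 0.3875 0.022 ] z18 [0.6685 0.3887] ((110.11537170410156, 
[... 3732 characters left out ...]
(124.46981048583984, 159.99432373046875), (40.483489990234375, 26.583580017089844), 55.61964797973633)
white [ 91.9  89.9 110.5] z22 [ 0.5785 -0.7363  0.022 ] z18 [ 0.577  -0.7415] ((93.75772094726562, 88.9857177734375), (2.5238540172576904, 80.06026458740234), 62.049034118652344)
white [  72.1   67.6 4256. ] z22 [ 0.5657 -0.8894  0.022 ] z18 [ 0.5642 -0.8954] ((74.0, 66.0), (48.29906463623047, 109.1201171875), 63.43495178222656)
hole [331.2 232.1 136.5] z22 [0.4346 0.1632]
hole [248.4 224.1 132.5] z22 [ 5.661e-01 -1.000e-04]
hole [214.6 187.9 192. ] z22 [ 0.5524 -0.1463]
hole [241.  164.4 168. ] z22 [ 0.4455 -0.1549]
(454, 413) [ 18 121 244]
(564, 461) [ 12 150 219]
(282, 190) [103  95  94]
```

```bash
python3 - <<'E'
from h import *
for n in ("top","scene"):
    c=cam(n); H,S,V=cv2.split(c["hsv"])
    cv2.imwrite(f"pics/{n}_h.png",cv2.resize(c["image"][100:300,:,::-1] if n=="top" else c["image"][150:350,100:400,::-1],None,fx=1.56 if n=="top" else 2.6,fy=1.56 if n=="top" else 2.6,interpolation=cv2.INTER_CUBIC))
    print(n)
    for nm,m,z in (("wood",(H>8)&(H<24)&(S>80)&(S<175)&(V>180),(.012,.055)),("yel",(H>24)&(H<35)&(S>150)&(V>120),(.018,)),("blue",(H>95)&(H<115)&(S>70)&(V>50),(.11,)),("chalk",(H>100)&(H<125)&(S>120)&(V>60),(.022,))):
        for u,v,a,k in blobs(m,20):
            r=cv2.fitEllipse(k) if len(k)>5 else None
            print(nm,np.round([u,v,a],1),[np.round(px2w(c,u,v,zz)[:2],4) for zz in z],r)
E
```

```text
top
wood [ 487.4  233.8 2101. ] [array([ 0.4295, -0.6305]), array([ 0.4279, -0.6103])] ((487.7525329589844, 233.1221923828125), (49.20410919189453, 58.72366714477539), 120.9381332397461)
wood [130.9 190.5 792.5] [array([0.5249, 0.3234]), array([0.5201, 0.3124])] ((130.87106323242188, 190.51051330566406), (31.409931182861328, 32.186824798583984), 64.33878326416016)
wood [197.  178.4 353.5] [array([0.5615, 0.1468]), array([0.5556, 0.1416])] ((197.15118408203125, 178.6483917236328), (21.235881805419922, 22.25438690185547), 21.82899284362793)
wood [  16.   157.6 1860. ] [array([0.6078, 0.6392]), array([0.6004, 0.6179])] ((15.57072639465332, 155.73069763183594), (35.183895111083984, 80.7879409790039), 2.6303107738494873)
wood [408.7  92.4 799.5] [array([ 0.8126, -0.4267]), array([ 0.7984, -0.4132])] ((409.0654296875, 92.25420379638672), (10.079946517944336, 137.78050231933594), 77.11167907714844)
wood [365.2  81.7  55.5] [array([ 0.8403, -0.3073]), array([ 0.8252, -0.2977])] ((365.1097412109375, 81.64224243164062), (7.682726860046387, 12.725643157958984), 39.35283279418945)
wood [ 265.8  
[... 5811 characters left out ...]
3.16140747070312), (33.90843963623047, 51.7659797668457), 164.70545959472656)
blue [ 12.4   5.  281.5] [array([ 0.5712, -1.2453])] ((10.528976440429688, 5.4270243644714355), (12.391449928283691, 43.36408615112305), 77.65057373046875)
chalk [151.2 304.2 431. ] [array([ 0.8633, -0.006 ])] ((151.22560119628906, 304.1677551269531), (22.612934112548828, 24.386640548706055), 30.235275268554688)
chalk [284.7 230.   20. ] [array([0.513 , 0.0768])] ((284.6075439453125, 228.36476135253906), (7.558206558227539, 8.298054695129395), 120.08357238769531)
chalk [246.2 198.9  21. ] [array([ 0.5164, -0.0597])] ((246.27037048339844, 196.4636993408203), (7.962526798248291, 9.357579231262207), 11.52214241027832)
```

```bash
python3 - <<'E'
from h import *
a=cam("top")["image"]; b=cam("scene")["image"]
def crop(i,x0,y0,x1,y1,s): return cv2.resize(i[y0:y1,x0:x1,::-1],None,fx=s,fy=s,interpolation=cv2.INTER_NEAREST)
cv2.imwrite("pics/c1.png",np.hstack([crop(a,100,165,160,215,6),crop(a,355,170,415,230,6)[:300]]))
cv2.imwrite("pics/c2.png",np.hstack([crop(b,330,270,390,330,6),crop(b,155,105,205,165,6)]))
E
```

```text
(no output)
```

View pics/c1.png

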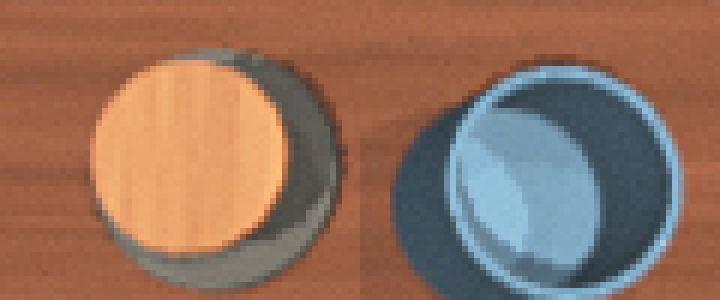

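View pics/c2.png

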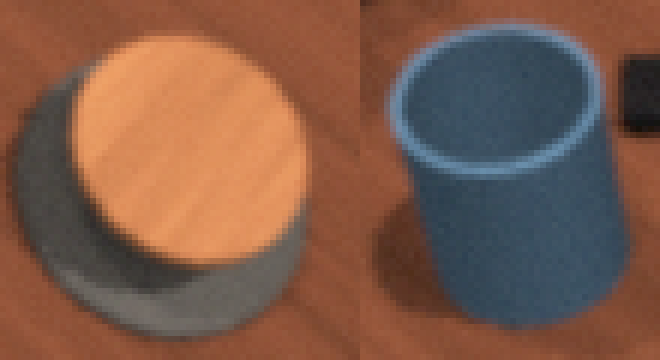

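```bash
cat >> h.py <<'E'
def T():
    o=get_obs(); return o["eef_pos"],R.from_euler("xyz",o["ee_rot"]).as_matrix(),o
def go(target,ydir=None,xdir=(0,0,-1)):
    """print total shift (cm, tool axes of NOW) and rotvec deg (tool axes)"""
    p,M,o=T(); d=M.T@(np.array(target)-p)*100
    print("shift cm",np.round(d,2))
    if ydir is not None:
        x=np.array(xdir,float);x/=np.linalg.norm(x); best=None
        for s in(1,-1):
            y=s*np.array(ydir,float); y-=x*(x@y); y/=np.linalg.norm(y); N=np.c_[x,y,np.cross(x,y)]
            rv=np.degrees(R.from_matrix(M.T@N).as_rotvec())
            print(" rotvec",np.round(rv,1)," shift in new axes",np.round(N.T@(np.array(target)-p)*100,2))
def st():
    p,M,o=T(); print("t",round(float(o["clock"]),2),"p",np.round(p,4),"x",np.round(M[:,0],3),"y",np.round(M[:,1],3),"F",np.round(o["wrist_force"],1),"w",round(o["gripper_width"]*85,1),"q",np.round(o["q"],2))
E
python3 - <<'E'
from h import *
st(); 
for s in((.442,-.156),):
    go([*s,.15],[1,0,0])
E
```

```text
t 0.4 p [0.1439 0.5048 0.2035] x [-0. -0. -1.] y [ 0.274  0.962 -0.   ] F [-0.2  0.1  0.2] w 85.0 q [ 1.29  0.26 -0.14  1.17 -0.    1.57]
shift cm [  5.37 -55.37  46.78]
 rotvec [74.1  0.   0. ]  shift in new axes [ 5.35 29.81 66.08]
 rotvec [-105.9   -0.     0. ]  shift in new axes [  5.35 -29.81 -66.08]
```

Call:
drive_tool(increments="0.3 -3.1 2.6 0 0 0 0;0.3 -3.1 2.6 0 0 0 0;0.3 -3.1 2.6 0 0 0 0;0.3 -3.1 2.6 0 0 0 0;0.3 -3.1 2.6 0 0 0 0;0.3 -3.1 2.6 0 0 0 0;0.3 -3.1 2.6 0 0 0 0;0.3 -3.1 2.6 0 0 0 0;0.3 -3.1 2.6 0 0 0 0", grip_force=60)

```text
clock: 1.15
eef_pos: [0.2928, 0.1707, 0.1769]
ee_rot: [0.75, 1.569, 0.473]
wrist_force: [1.0, 0.4, 0.5]
gripper_width: 1.002
```

Call:
drive_tool(increments="0.3 -3.1 2.6 0 0 0 0;0.3 -3.1 2.6 0 0 0 0;0.3 -3.1 2.6 0 0 0 0;0.3 -3.1 2.6 0 0 0 0;0.3 -3.1 2.6 0 0 0 0;0.3 -3.1 2.6 0 0 0 0;0.3 -3.1 2.6 0 0 0 0;0.3 -3.1 2.6 0 0 0 0;0.3 -3.1 2.6 0 0 0 0")

```text
clock: 1.9
eef_pos: [0.4414, -0.1623, 0.1497]
ee_rot: [0.331, 1.57, 0.052]
wrist_force: [0.7, -0.2, 0.2]
gripper_width: 1.001
```

Call:
drive_tool(increments="0 0 0 7 0 0 0;0 0 0 7 0 0 0;0 0 0 7 0 0 0;0 0 0 7 0 0 0;0 0 0 7 0 0 0;0 0 0 7 0 0 0;0 0 0 7 0 0 0;0 0 0 7 0 0 0;0 0 0 7 0 0 0;0 0 0 7 0 0 0")

```text
clock: 2.73
eef_pos: [0.441, -0.1601, 0.1498]
ee_rot: [1.043, 1.571, -0.463]
wrist_force: [-0.5, -0.9, -0.4]
gripper_width: 0.999
```

```bash
python3 - <<'E'
from h import *
st(); go([.442,-.156,.10],[1,0,0]); 
for n in("scene","top"): save(cam(n),n+"1")
E
```

```text
t 2.73 p [ 0.441  -0.1601  0.1498] x [ 0. -0. -1.] y [0.998 0.065 0.   ] F [-0.5 -0.9 -0.4] w 84.9 q [-0.35  0.2  -0.37  1.   -0.    1.16]
shift cm [ 4.98  0.12 -0.4 ]
 rotvec [ 3.7  0.  -0. ]  shift in new axes [ 4.98  0.1  -0.41]
 rotvec [-176.3    0.     0. ]  shift in new axes [ 4.98 -0.1   0.41]
```

View pics/scene1.png

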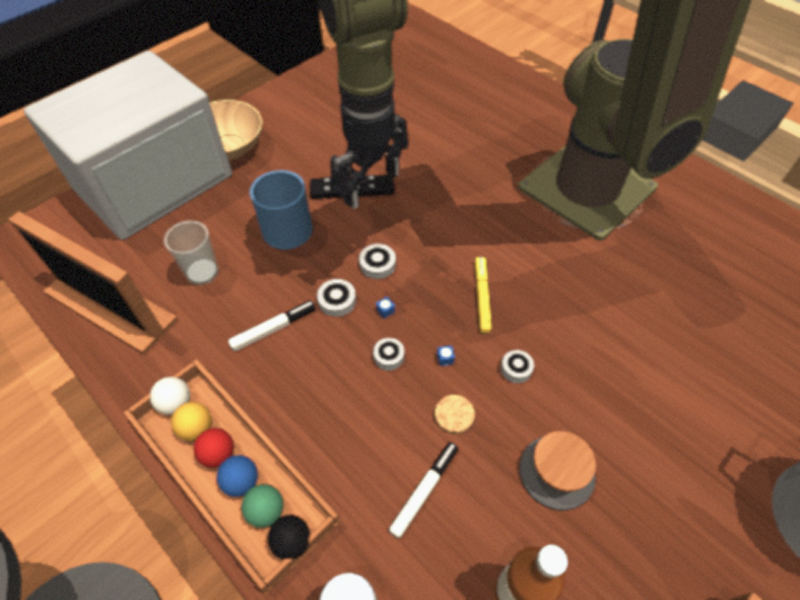

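Call:
drive_tool(increments="2 0 -0.4 3.7 0 0 0;2.5 0 0 0 0 0 0;2.5 0 0 0 0 0 0;2.5 0 0 0 0 0 0;2 0 0 0 0 0 0;1.5 0 0 0 0 0 0;1 0 0 0 0 0 0;0.8 0 0 0 0 0 0;0 0 0 0 0 0 0")

```text
clock: 3.58
eef_pos: [0.4396, -0.1557, 0.0004]
ee_rot: [-1.919, 1.568, 2.803]
wrist_force: [-0.7, 0.6, -0.4]
gripper_width: 0.996
```

Call:
drive_tool(increments="0 0 0 0 0 0 30;0 0 0 0 0 0 60;0 0 0 0 0 0 120;0 0 0 0 0 0 120;0 0 0 0 0 0 120;0 0 0 0 0 0 120", grip_force=60)

```text
clock: 4.08
eef_pos: [0.4411, -0.1562, 0.0021]
ee_rot: [1.22, 1.57, -0.344]
wrist_force: [-0.0, -0.3, 0.5]
gripper_width: 0.53
```

```bash
python3 - <<'E'
from h import *
st()
for n in("scene","top"): 
    c=cam(n); save(c,n+"2"); H,S,V=cv2.split(c["hsv"])
    for u,v,a,k in blobs((V>130)&(S<70),20,True): print(n,"hole",np.round([u,v,a],1),"z22",np.round(px2w(c,u,v,.022)[:2],4))
E
```

```text
t 4.08 p [ 0.4411 -0.1562  0.0021] x [ 0.001 -0.    -1.   ] y [1.    0.007 0.001] F [-0.  -0.3  0.5] w 45.1 q [-0.34  0.35 -0.6   0.62 -0.    1.22]
scene hole [331.2 232.1 135.5] z22 [0.4345 0.1632]
scene hole [248.3 224.1 128.5] z22 [ 5.662e-01 -3.000e-04]
scene hole [214.7 187.8 187.5] z22 [ 0.5522 -0.1462]
top hole [189.  227.8 138. ] z22 [0.4278 0.1621]
top hole [306.9 186.  239. ] z22 [ 0.5459 -0.1485]
top hole [252.2 179.6 137.5] z22 [ 0.5601 -0.0022]
top hole [400.3 130.8 386.5] z22 [ 0.7017 -0.3993]
```

View pics/scene2.png

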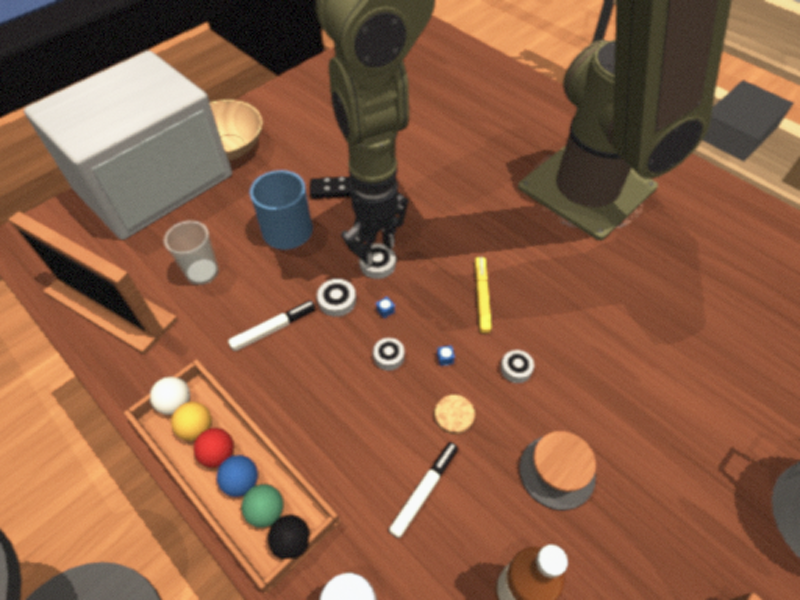

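```bash
python3 - <<'E'
from h import *
a=cam("top")["image"]; b=cam("scene")["image"]
def crop(i,x0,y0,x1,y1,s): return cv2.resize(i[y0:y1,x0:x1,::-1],None,fx=s,fy=s,interpolation=cv2.INTER_CUBIC)
cv2.imwrite("pics/c3.png",np.hstack([crop(b,210,130,280,200,6)[:400],crop(a,280,200,340,270,6)[:400]]))
E
```

```text
(no output)
```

View pics/c3.png

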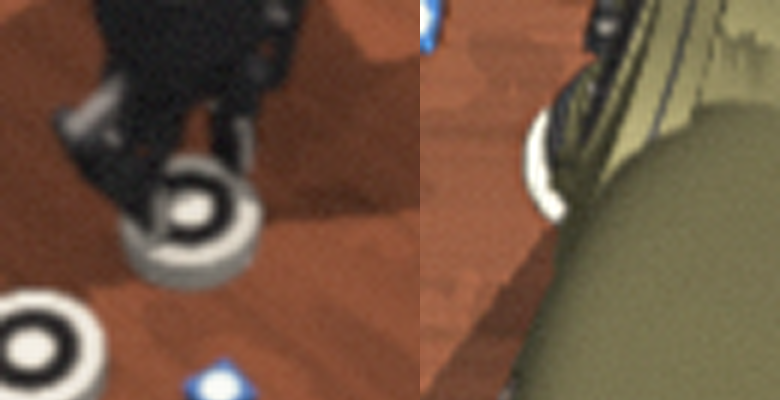

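```bash
python3 - <<'E'
from h import *
c=cam("scene")
for z in(.0,.011,.022,.03): print(z,np.round(px2w(c,236,170,z),4),np.round(px2w(c,250,157.5,z),4))
E
```

```text
0.0 [ 0.4581 -0.1635  0.    ] [ 0.3968 -0.1685  0.    ]
0.011 [ 0.4636 -0.1568  0.011 ] [ 0.4031 -0.1618  0.011 ]
0.022 [ 0.4691 -0.1502  0.022 ] [ 0.4094 -0.1551  0.022 ]
0.03 [ 0.4731 -0.1454  0.03  ] [ 0.4139 -0.1502  0.03  ]
```

Call:
drive_tool(increments="0 0 0 0 0 0 130;0 0 0 0 0 0 130;0 0 0 0 0 0 130")

```text
clock: 4.58
eef_pos: [0.4407, -0.1561, 0.0017]
ee_rot: [-2.112, 1.571, 2.608]
wrist_force: [0.6, -0.0, 0.1]
gripper_width: 0.489
```

```bash
python3 - <<'E'
from h import *
st()
a=cam("top")["image"]; b=cam("scene")["image"]
def crop(i,x0,y0,x1,y1,s): return cv2.resize(i[y0:y1,x0:x1,::-1],None,fx=s,fy=s,interpolation=cv2.INTER_CUBIC)
cv2.imwrite("pics/c4.png",crop(b,200,100,280,190,6))
E
```

```text
t 4.58 p [ 0.4407 -0.1561  0.0017] x [-0.  0. -1.] y [ 1.     0.007 -0.   ] F [ 0.6 -0.   0.1] w 41.6 q [-0.34  0.35 -0.6   0.62  0.    1.22]
```

View pics/c4.png

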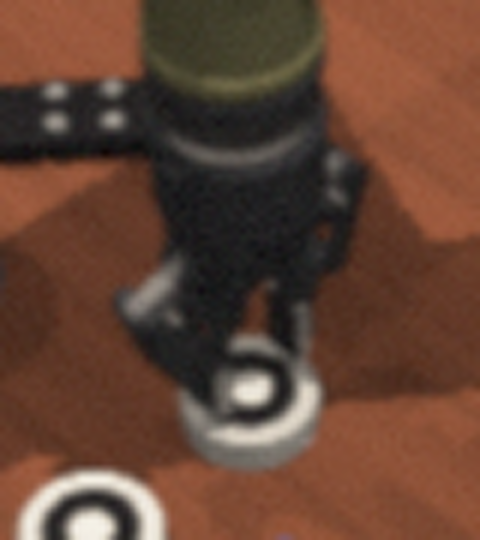

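Call:
drive_tool(increments="0 0 0 0 0 0 0;0 0 0 0 0 0 0;0 0 0 0 0 0 0;0 0 0 0 0 0 0;0.4 0 0 0 0 0 0;0.4 0 0 0 0 0 0;0 0 0 0 0 0 0")

```text
clock: 5.27
eef_pos: [0.44, -0.1559, -0.0071]
ee_rot: [-1.911, 1.569, 2.808]
wrist_force: [-0.5, 0.2, 0.5]
gripper_width: 1.0
```

```bash
python3 - <<'E'
from h import *
st()
a=cam("top")["image"]; b=cam("scene")["image"]
def crop(i,x0,y0,x1,y1,s): return cv2.resize(i[y0:y1,x0:x1,::-1],None,fx=s,fy=s,interpolation=cv2.INTER_CUBIC)
cv2.imwrite("pics/c5.png",crop(b,200,100,280,190,6))
E
```

```text
t 5.27 p [ 0.44   -0.1559 -0.0071] x [-0.001  0.    -1.   ] y [ 1.     0.007 -0.001] F [-0.5  0.2  0.5] w 85.0 q [-0.34  0.36 -0.61  0.59 -0.    1.22]
```

View pics/c5.png

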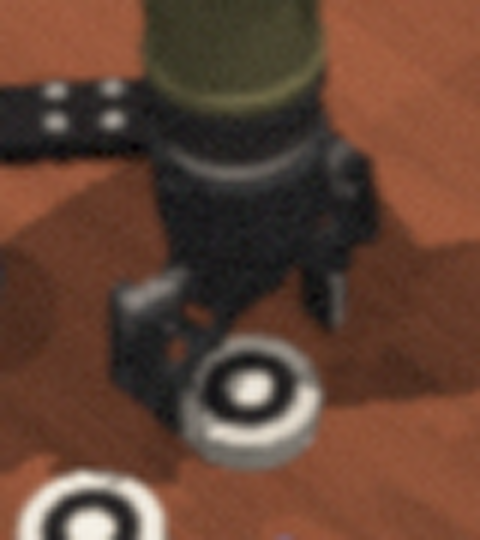

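```bash
python3 - <<'E'
from h import *
c=cam("scene")
print("proj TCP axis",[np.round(w2px(c,[.44,-.1559,z]),1) for z in(0,.006,.012,.02)])
print("proj tips",[np.round(w2px(c,[.44+s*.0425,-.1559,z]),1) for s in(1,-1) for z in(0,.006,.012,.02)])
for z in (0,.006,.02): print(z,px2w(c,230,171.7,z),px2w(c,255,154,z))
E
```

```text
proj TCP axis [array([242.4, 168. ]), array([242.3, 166.7]), array([242.2, 165.4]), array([242.1, 163.6])]
proj tips [array([231.6, 176.2]), array([231.5, 175. ]), array([231.3, 173.7]), array([231.2, 172. ]), array([252.8, 160. ]), array([252.8, 158.7]), array([252.8, 157.3]), array([252.7, 155.6])]
0 [ 4.74608722e-01 -1.71155911e-01  1.11022302e-16] [ 3.76795658e-01 -1.67677906e-01 -1.11022302e-16]
0.006 [ 0.47749126 -0.16747858  0.006     ] [ 0.38036433 -0.16402497  0.006     ]
0.02 [ 0.48421719 -0.15889815  0.02      ] [ 0.38869124 -0.15550147  0.02      ]
```

Call:
drive_tool(increments="0.4 0 0 0 0 0 0;0 0 0 0 0 0 0;0.4 0 0 0 0 0 0;0 0 0 0 0 0 0")

```text
clock: 5.75
eef_pos: [0.4403, -0.156, -0.0149]
ee_rot: [-1.901, 1.57, 2.818]
wrist_force: [0.4, 0.7, -0.7]
gripper_width: 1.001
```

```bash
python3 - <<'E'
from h import *
st()
E
```

```text
t 5.75 p [ 0.4403 -0.156  -0.0149] x [-0.001  0.    -1.   ] y [ 1.     0.007 -0.001] F [ 0.4  0.7 -0.7] w 85.1 q [-0.34  0.38 -0.62  0.57 -0.    1.22]
```

Call:
drive_tool(increments="0 0 0 0 0 0 40;0 0 0 0 0 0 60;0 0 0 0 0 0 80;0 0 0 0 0 0 80;0 0 0 0 0 0 80")

```text
clock: 6.17
eef_pos: [0.4412, -0.1561, -0.0131]
ee_rot: [1.5, 1.57, -0.064]
wrist_force: [-2.6, 1.6, 10.0]
gripper_width: 0.724
```

```bash
python3 - <<'E'
from h import *
st()
a=cam("top")["image"]; b=cam("scene")["image"]
def crop(i,x0,y0,x1,y1,s): return cv2.resize(i[y0:y1,x0:x1,::-1],None,fx=s,fy=s,interpolation=cv2.INTER_CUBIC)
cv2.imwrite("pics/c6.png",crop(b,200,100,280,190,6))
E
```

```text
t 6.17 p [ 0.4412 -0.1561 -0.0131] x [ 0.001 -0.    -1.   ] y [1.    0.007 0.001] F [-2.6  1.6 10. ] w 61.5 q [-0.34  0.37 -0.62  0.57  0.    1.22]
```

View pics/c6.png

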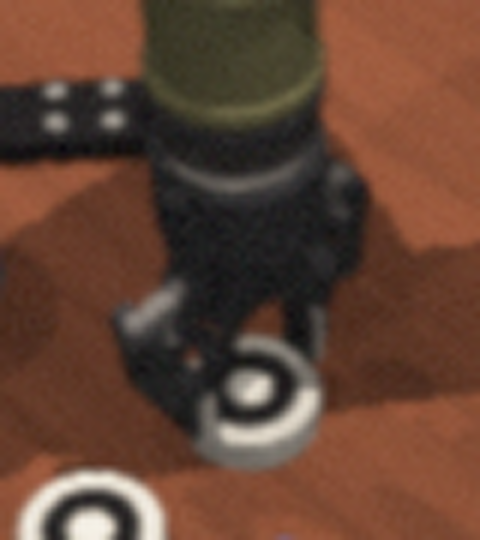

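Call:
drive_tool(increments="0 0 0 0 0 0 120;0 0 0 0 0 0 120;-0.7 0 0 0 0 0 120;-1 0 0 0 0 0 120;-2 0 0 0 0 0 120;-2 0 0 0 0 0 120;-2 0 0 0 0 0 120;0 0 0 0 0 0 120", grip_force=80)

```text
clock: 6.93
eef_pos: [0.4436, -0.1571, 0.0664]
ee_rot: [1.213, 1.564, -0.351]
wrist_force: [0.4, 0.5, 0.6]
gripper_width: 0.528
```

```bash
python3 - <<'E'
from h import *
st()
a=cam("top")["image"]; b=cam("scene")["image"]
def crop(i,x0,y0,x1,y1,s): return cv2.resize(i[y0:y1,x0:x1,::-1],None,fx=s,fy=s,interpolation=cv2.INTER_CUBIC)
cv2.imwrite("pics/c7.png",crop(b,200,60,300,190,4))
E
```

```text
t 6.93 p [ 0.4436 -0.1571  0.0664] x [ 0.006 -0.002 -1.   ] y [1.    0.007 0.006] F [0.4 0.5 0.6] w 44.9 q [-0.34  0.27 -0.51  0.78 -0.    1.22]
```

View pics/c7.png

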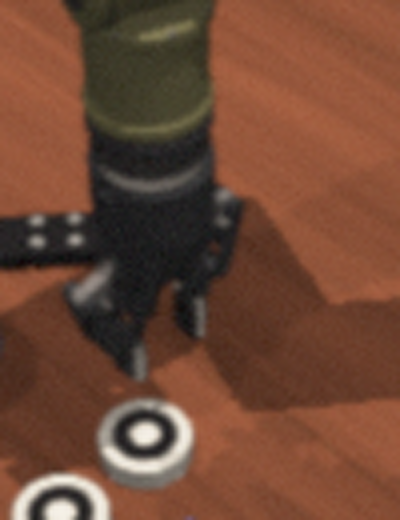

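```bash
python3 - <<'E'
from h import *
c=cam("scene")
for z in(.05,.066,.07,.08,.09,.1): print(z,[np.round(w2px(c,[.4436+s*.0225,-.157,z]),1) for s in(1,-1)],[np.round(w2px(c,[.4436+s*.0295,-.157,z]),1) for s in(1,-1)])
H,S,V=cv2.split(c["hsv"])
for u,v,a,k in blobs((V>130)&(S<70),20,True): print("scene","hole",np.round([u,v,a],1),"z22",np.round(px2w(c,u,v,.022)[:2],4))
E
```

```text
0.05 [array([234.6, 161.8]), array([246.4, 153. ])] [array([232.8, 163.2]), array([248.2, 151.7])]
0.066 [array([234.4, 158.1]), array([246.2, 149.2])] [array([232.5, 159.5]), array([248. , 147.9])]
0.07 [array([234.3, 157.1]), array([246.2, 148.3])] [array([232.4, 158.5]), array([248. , 146.9])]
0.08 [array([234.1, 154.7]), array([246.1, 145.8])] [array([232.2, 156.1]), array([247.9, 144.5])]
0.09 [array([233.9, 152.3]), array([246. , 143.4])] [array([232. , 153.7]), array([247.9, 142. ])]
0.1 [array([233.7, 149.8]), array([245.9, 140.9])] [array([231.8, 151.2]), array([247.8, 139.5])]
scene hole [331.2 232.1 135.5] z22 [0.4345 0.1632]
scene hole [248.3 224.1 127.5] z22 [ 5.66e-01 -3.00e-04]
scene hole [214.7 187.9 188.5] z22 [ 0.5522 -0.1461]
scene hole [235.4 167.8 187.5] z22 [ 0.465  -0.1571]
```

Call:
drive_tool(increments="0 -4 0 0 0 0 255;0 -4 0 0 0 0 255;1 0 0 0 0 0 255;1.5 0 0 0 0 0 255;1.5 0 0 0 0 0 255;1 0 0 0 0 0 255;0 0 0 0 0 0 255")

```text
clock: 7.67
eef_pos: [0.3577, -0.1554, 0.0102]
ee_rot: [-1.986, 1.565, 2.733]
wrist_force: [-1.1, 0.6, 1.1]
gripper_width: 0.0
```

```bash
python3 - <<'E'
from h import *
st()
c=cam("scene");save(c,"scene3")
p=T()[0]
for z in(0,.01,.02,.03): print(z,np.round(w2px(c,[p[0],p[1],z])/.64))
E
```

```text
t 7.67 p [ 0.3577 -0.1554  0.0102] x [-0.006  0.002 -1.   ] y [ 1.     0.007 -0.006] F [-1.1  0.6  1.1] w 0.0 q [-0.41  0.23 -0.76  0.58 -0.    1.15]
0 [410. 239.]
0.01 [410. 235.]
0.02 [410. 232.]
0.03 [410. 228.]
```

View pics/scene3.png

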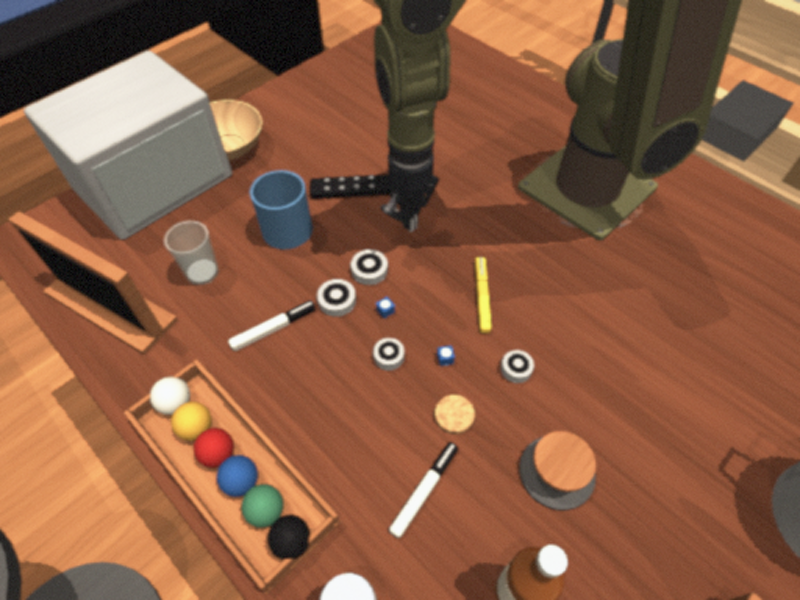

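Call:
drive_tool(increments="0.5 0 0 0 0 0 255;0.3 0 0 0 0 0 255;0 0 0 0 0 0 255")

```text
clock: 7.97
eef_pos: [0.3606, -0.1566, 0.0044]
ee_rot: [-1.943, 1.57, 2.776]
wrist_force: [-0.3, -0.6, -0.1]
gripper_width: 0.0
```

Call:
drive_tool(increments="0.3 0 0 0 0 0 255;0.0 0 0 0 0 0 255;0 0 0 0 0 0 255")

```text
clock: 8.22
eef_pos: [0.3608, -0.1567, 0.0018]
ee_rot: [1.011, 1.571, -0.553]
wrist_force: [-0.1, -0.5, -0.0]
gripper_width: -0.003
```

Call:
drive_tool(increments="0.3 0 0 0 0 0 255;0.0 0 0 0 0 0 255;0 0 0 0 0 0 255")

```text
clock: 8.47
eef_pos: [0.3606, -0.1566, -0.0014]
ee_rot: [-2.089, 1.571, 2.63]
wrist_force: [-0.1, 0.3, -0.0]
gripper_width: -0.002
```

Call:
drive_tool(increments="0.3 0 0 0 0 0 255;0.0 0 0 0 0 0 255;0 0 0 0 0 0 255")

```text
clock: 8.72
eef_pos: [0.3605, -0.1566, -0.0045]
ee_rot: [-1.994, 1.57, 2.725]
wrist_force: [-0.2, -1.1, -0.6]
gripper_width: 0.001
```

Call:
drive_tool(increments="0.3 0 0 0 0 0 255;0.0 0 0 0 0 0 255;0 0 0 0 0 0 255")

```text
clock: 8.97
eef_pos: [0.3605, -0.1566, -0.0075]
ee_rot: [-1.962, 1.57, 2.757]
wrist_force: [-0.3, 0.1, 0.4]
gripper_width: 0.003
```

Call:
drive_tool(increments="0.3 0 0 0 0 0 255;0.0 0 0 0 0 0 255;0 0 0 0 0 0 255")

```text
clock: 9.22
eef_pos: [0.3605, -0.1566, -0.0105]
ee_rot: [-1.891, 1.57, 2.828]
wrist_force: [-0.3, -0.2, 0.4]
gripper_width: 0.001
```

Call:
drive_tool(increments="0.3 0 0 0 0 0 255;0.0 0 0 0 0 0 255;0 0 0 0 0 0 255")

```text
clock: 9.47
eef_pos: [0.3605, -0.1566, -0.0135]
ee_rot: [-2.017, 1.57, 2.702]
wrist_force: [-0.1, -0.8, -0.8]
gripper_width: 0.001
```

Call:
drive_tool(increments="0.3 0 0 0 0 0 255;0.0 0 0 0 0 0 255;0 0 0 0 0 0 255")

```text
clock: 9.72
eef_pos: [0.3606, -0.1566, -0.0165]
ee_rot: [-2.055, 1.57, 2.665]
wrist_force: [-0.2, -0.3, 0.2]
gripper_width: 0.001
```

Call:
drive_tool(increments="0.3 0 0 0 0 0 255;0.0 0 0 0 0 0 255;0 0 0 0 0 0 255")

```text
clock: 9.97
eef_pos: [0.3605, -0.1566, -0.0195]
ee_rot: [-1.971, 1.57, 2.748]
wrist_force: [0.1, 0.7, 0.1]
gripper_width: -0.005
```

```bash
python3 - <<'E'
from h import *
st()
c=cam("scene");b=c["image"]
def crop(i,x0,y0,x1,y1,s): return cv2.resize(i[y0:y1,x0:x1,::-1],None,fx=s,fy=s,interpolation=cv2.INTER_CUBIC)
cv2.imwrite("pics/c8.png",crop(b,220,80,300,190,5))
p=T()[0]
for z in(0,.01,.02,.03): print(z,np.round((w2px(c,[p[0],p[1],z])-[220,80])*5))
E
```

```text
t 9.97 p [ 0.3605 -0.1566 -0.0195] x [-0.  0. -1.] y [ 1.     0.007 -0.   ] F [0.1 0.7 0.1] w -0.4 q [-0.41  0.29 -0.8   0.49 -0.    1.15]
0 [207. 365.]
0.01 [207. 354.]
0.02 [208. 343.]
0.03 [208. 332.]
```

View pics/c8.png

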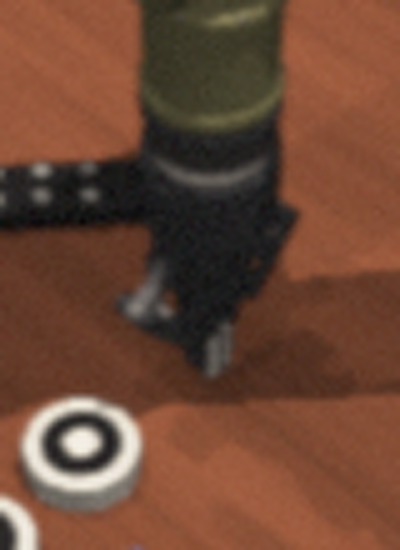

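Call:
drive_tool(increments="0.2 0 0 0 0 0 255;0.0 0 0 0 0 0 255;0 0 0 0 0 0 255")

```text
clock: 10.27
eef_pos: [0.3606, -0.1566, -0.0214]
ee_rot: [-2.075, 1.571, 2.644]
wrist_force: [0.3, -0.1, -0.7]
gripper_width: 0.001
```

Call:
drive_tool(increments="0.2 0 0 0 0 0 255;0.0 0 0 0 0 0 255;0 0 0 0 0 0 255")

```text
clock: 10.52
eef_pos: [0.3606, -0.1566, -0.0234]
ee_rot: [-1.94, 1.571, 2.779]
wrist_force: [0.5, -0.4, -0.0]
gripper_width: -0.0
```

Call:
drive_tool(increments="0.2 0 0 0 0 0 255;0.0 0 0 0 0 0 255;0 0 0 0 0 0 255")

```text
clock: 10.77
eef_pos: [0.3606, -0.1566, -0.0254]
ee_rot: [-1.967, 1.571, 2.752]
wrist_force: [0.6, -0.8, -0.1]
gripper_width: 0.002
```

Call:
drive_tool(increments="0.2 0 0 0 0 0 255;0.0 0 0 0 0 0 255;0 0 0 0 0 0 255")

```text
clock: 11.02
eef_pos: [0.3606, -0.1566, -0.0274]
ee_rot: [-1.915, 1.571, 2.804]
wrist_force: [-0.3, 0.4, -0.1]
gripper_width: 0.0
```

Call:
drive_tool(increments="0.2 0 0 0 0 0 255;0.0 0 0 0 0 0 255;0 0 0 0 0 0 255")

```text
clock: 11.27
eef_pos: [0.3608, -0.1567, -0.0277]
ee_rot: [1.188, 1.57, -0.376]
wrist_force: [-5.2, 2.5, 24.0]
gripper_width: -0.001
```

Call:
drive_tool(increments="0.2 0 0 0 0 0 255;0.0 0 0 0 0 0 255;0 0 0 0 0 0 255")

```text
clock: 11.52
eef_pos: [0.3609, -0.1567, -0.0278]
ee_rot: [1.192, 1.569, -0.372]
wrist_force: [-11.3, 5.7, 51.9]
gripper_width: -0.0
```

```bash
python3 - <<'E'
from h import *
st()
c=cam("scene");b=c["image"]
def crop(i,x0,y0,x1,y1,s): return cv2.resize(i[y0:y1,x0:x1,::-1],None,fx=s,fy=s,interpolation=cv2.INTER_CUBIC)
cv2.imwrite("pics/c9.png",crop(b,220,80,300,190,5))
E
```

```text
t 11.52 p [ 0.3609 -0.1567 -0.0278] x [ 0.002 -0.001 -1.   ] y [1.    0.007 0.002] F [-11.3   5.7  51.9] w -0.0 q [-0.41  0.3  -0.81  0.46  0.    1.15]
```

View pics/c9.png

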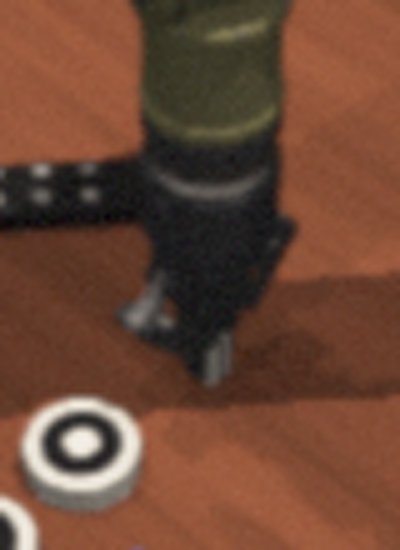

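Call:
drive_tool(increments="-1 0 0 0 0 0 255;-2 0 0 0 0 0 200;-2 0 0 0 0 0 100;-2 0 0 0 0 0 0;-1 0 0 0 0 0 0;0 0 0 0 0 0 0")

```text
clock: 12.07
eef_pos: [0.3628, -0.1575, 0.0508]
ee_rot: [1.152, 1.566, -0.412]
wrist_force: [0.1, 0.5, -0.3]
gripper_width: 0.713
```

```bash
python3 - <<'E'
from h import *
st()
c=cam("scene")
print("tip seen",px2w(c,262.4,156.8,0))
for n in ("top","scene"):
    c=cam(n);H,S,V=cv2.split(c["hsv"])
    for u,v,a,k in blobs((V>130)&(S<70),20,True): print(n,"hole",np.round([u,v,a],1),"z22",np.round(px2w(c,u,v,.022)[:2],4))
    save(c,n+"4")
E
```

```text
t 12.07 p [ 0.3628 -0.1575  0.0508] x [ 0.005 -0.002 -1.   ] y [1.    0.007 0.005] F [ 0.1  0.5 -0.3] w 60.6 q [-0.41  0.18 -0.7   0.69 -0.    1.15]
tip seen [ 0.36888993 -0.14448606  0.        ]
top hole [189.  227.8 139.5] z22 [0.428  0.1619]
top hole [310.  218.8 250.5] z22 [ 0.4585 -0.1576]
top hole [306.9 186.  239. ] z22 [ 0.5459 -0.1485]
top hole [252.2 179.6 137.5] z22 [ 0.5601 -0.0022]
top hole [400.2 130.9 390. ] z22 [ 0.7016 -0.3992]
scene hole [331.2 232.1 135.5] z22 [0.4345 0.1632]
scene hole [248.3 224.1 127.5] z22 [ 5.66e-01 -3.00e-04]
scene hole [214.7 187.8 187.5] z22 [ 0.5522 -0.1462]
scene hole [235.8 168.1 174.5] z22 [ 0.4649 -0.1557]
```

View pics/top4.png

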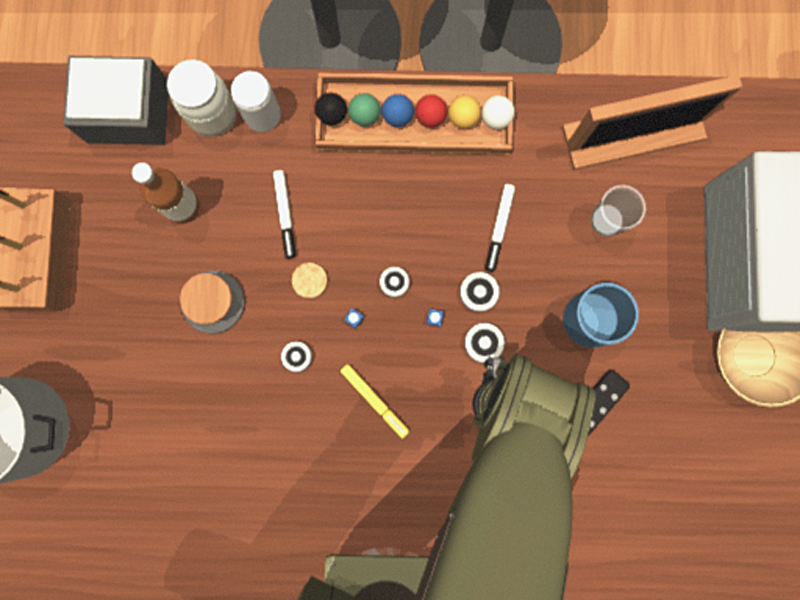

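Call:
drive_tool(increments="-1 3.2 0 0 0 0 0;-1 3.2 0 0 0 0 0;0 3.2 0 0 0 0 0;0 0 0 -7 0 0 0;0 0 0 -7 0 0 0;0 0 0 -7 0 0 0;0 0 0 -7 0 0 0;0 0 0 -7 0 0 0;0 0 0 -7 0 0 0;0 0 0 -7 0 0 0")

```text
clock: 13.05
eef_pos: [0.4555, -0.1555, 0.067]
ee_rot: [-2.778, 1.568, 2.802]
wrist_force: [-0.2, 0.4, 0.3]
gripper_width: 0.995
```

Call:
drive_tool(increments="0 0 0 -7 0 0 0;0 0 0 -7 0 0 0;0 0 0 -7 0 0 0;0 0 0 -7 0 0 0;0 0 0 -7 0 0 0;0 0 0 -6 0 0 0;0 0 0 0 0 0 0")

```text
clock: 13.63
eef_pos: [0.4556, -0.1556, 0.0672]
ee_rot: [2.805, 1.568, 2.813]
wrist_force: [-0.3, -0.1, -0.4]
gripper_width: 1.0
```

```bash
python3 - <<'E'
from h import *
st(); go([.4585,-.1576,-.0255],[0,1,0])
E
```

```text
t 13.63 p [ 0.4556 -0.1556  0.0672] x [-0.003  0.001 -1.   ] y [-0.008  1.     0.001] F [-0.3 -0.1 -0.4] w 85.0 q [-0.33  0.29 -0.48  0.8  -0.   -0.34]
shift cm [ 9.26 -0.21  0.32]
 rotvec [ 0.5 -0.2 -0.1]  shift in new axes [ 9.27 -0.2   0.29]
 rotvec [-1.795e+02  1.000e-01 -3.000e-01]  shift in new axes [ 9.27  0.2  -0.29]
```

Call:
drive_tool(increments="2 -0.2 0.3 0.5 0 0 0;2 0 0 0 0 0 0;2 0 0 0 0 0 0;1.5 0 0 0 0 0 0;0.8 0 0 0 0 0 0;0.5 0 0 0 0 0 0;0.4 0 0 0 0 0 0;0 0 0 0 0 0 0")

```text
clock: 14.3
eef_pos: [0.4596, -0.1579, -0.0237]
ee_rot: [2.772, 1.57, 2.769]
wrist_force: [-0.0, -0.0, 0.9]
gripper_width: 0.996
```

Call:
drive_tool(increments="0 0 0 0 0 0 40;0 0 0 0 0 0 80;0 0 0 0 0 0 120;0 0 0 0 0 0 120;0 0 0 0 0 0 120", grip_force=60)

```text
clock: 14.72
eef_pos: [0.4606, -0.1579, -0.0219]
ee_rot: [-0.025, 1.569, -0.027]
wrist_force: [-1.3, 0.5, 5.4]
gripper_width: 0.741
```

Call:
drive_tool(increments="0 0 0 0 0 0 140;-1 0 0 0 0 0 140;-2 0 0 0 0 0 140;-3 0 0 0 0 0 140;-3 0 0 0 0 0 140;-3 0 0 0 0 0 140;-3 0 0 0 0 0 140;0 0 0 0 0 0 140", grip_force=80)

```text
clock: 15.38
eef_pos: [0.4638, -0.1594, 0.1328]
ee_rot: [-0.333, 1.56, -0.336]
wrist_force: [1.2, 0.6, -3.7]
gripper_width: 0.737
```

```bash
python3 - <<'E'
from h import *
st()
c=cam("scene");b=c["image"]
def crop(i,x0,y0,x1,y1,s): return cv2.resize(i[y0:y1,x0:x1,::-1],None,fx=s,fy=s,interpolation=cv2.INTER_CUBIC)
cv2.imwrite("pics/c10.png",crop(b,180,60,300,190,4))
E
```

```text
t 15.38 p [ 0.4638 -0.1594  0.1328] x [ 0.01  -0.004 -1.   ] y [ 0.002  1.    -0.004] F [ 1.2  0.6 -3.7] w 62.7 q [-0.33  0.24 -0.36  0.96 -0.   -0.33]
```

View pics/c10.png

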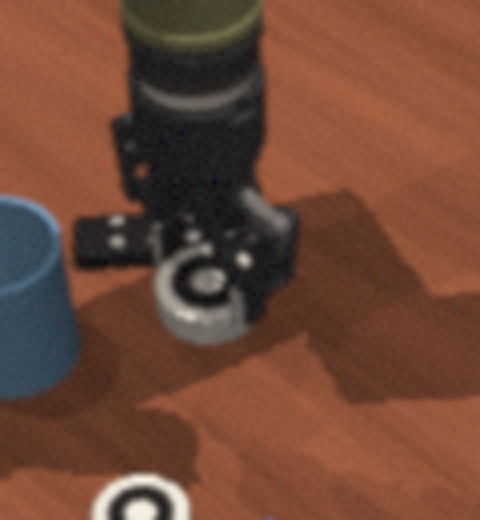

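```bash
python3 - <<'E'
from h import *
c=cam("scene")
print(px2w(c,232,130.25,.1767))
p,M,o=T()
print("go above stand"); go([.5201+.0012,.3124-.0000,.1328],[0,1,0])
E
```

```text
[ 0.46815847 -0.15516034  0.1767    ]
go above stand
shift cm [-0.51 47.08  5.95]
 rotvec [-0.1  0.2  0.1]  shift in new axes [-0.48 47.07  6.06]
 rotvec [ 1.799e+02  1.000e-01 -3.000e-01]  shift in new axes [ -0.48 -47.07  -6.06]
```

Call:
drive_tool(increments="0 3.6 0.45 0 0 0 140;0 3.6 0.45 0 0 0 140;0 3.6 0.45 0 0 0 140;0 3.6 0.45 0 0 0 140;0 3.6 0.45 0 0 0 140;0 3.6 0.45 0 0 0 140;0 3.6 0.45 0 0 0 140;0 3.6 0.45 0 0 0 140;0 3.6 0.45 0 0 0 140")

```text
clock: 16.23
eef_pos: [0.4989, 0.1671, 0.1244]
ee_rot: [-2.777, 1.566, -2.779]
wrist_force: [0.8, -0.9, -3.1]
gripper_width: 0.736
```

Call:
drive_tool(increments="0 3.6 0.45 0 0 0 140;0 3.6 0.45 0 0 0 140;0 3.6 0.45 0 0 0 140;0 3.6 0.45 0 0 0 140;0 0 0 0 0 0 140;0 0 0 0 0 0 140")

```text
clock: 16.73
eef_pos: [0.5177, 0.3112, 0.1239]
ee_rot: [-2.562, 1.567, -2.561]
wrist_force: [-0.3, -1.1, -4.5]
gripper_width: 0.733
```

```bash
python3 - <<'E'
from h import *
st(); go([.522,.3124,.034],[0,1,0])
c=cam("scene");save(c,"scene5")
E
```

```text
t 16.73 p [0.5177 0.3112 0.1239] x [-0.003 -0.002 -1.   ] y [-0.001  1.    -0.002] F [-0.3 -1.1 -4.5] w 62.3 q [ 0.54  0.44 -0.08  1.06 -0.    0.54]
shift cm [8.99 0.14 0.46]
 rotvec [ 0.1 -0.2  0.1]  shift in new axes [8.99 0.12 0.43]
 rotvec [-179.9   -0.2   -0.3]  shift in new axes [ 8.99 -0.12 -0.43]
```

View pics/scene5.png

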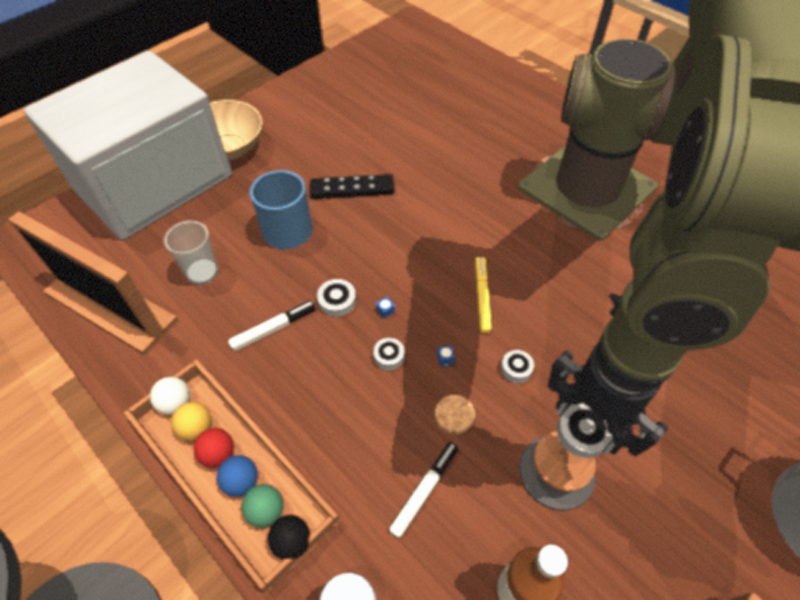

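Call:
drive_tool(increments="2 0.1 0.4 0 -0.2 0 140;2 0 0 0 0 0 140;2 0 0 0 0 0 140;1.4 0 0 0 0 0 140;0 0 0 0 0 0 140;0 0 0 0 0 0 140")

```text
clock: 17.28
eef_pos: [0.5216, 0.3086, 0.0512]
ee_rot: [-1.753, 1.568, -1.757]
wrist_force: [-0.2, 0.6, -2.8]
gripper_width: 0.732
```

```bash
python3 - <<'E'
from h import *
st(); go([.522,.3124,.034],[0,1,0])
c=cam("scene");b=c["image"]
def crop(i,x0,y0,x1,y1,s): return cv2.resize(i[y0:y1,x0:x1,::-1],None,fx=s,fy=s,interpolation=cv2.INTER_CUBIC)
cv2.imwrite("pics/c11.png",crop(b,320,220,440,330,5))
E
```

```text
t 17.28 p [0.5216 0.3086 0.0512] x [-0.    -0.003 -1.   ] y [ 0.004  1.    -0.003] F [-0.2  0.6 -2.8] w 62.3 q [ 0.54  0.5  -0.19  0.89 -0.    0.54]
shift cm [1.72 0.39 0.04]
 rotvec [-0.2 -0.   0.2]  shift in new axes [1.72 0.38 0.04]
 rotvec [179.8   0.2   0. ]  shift in new axes [ 1.72 -0.38 -0.04]
```

View pics/c11.png

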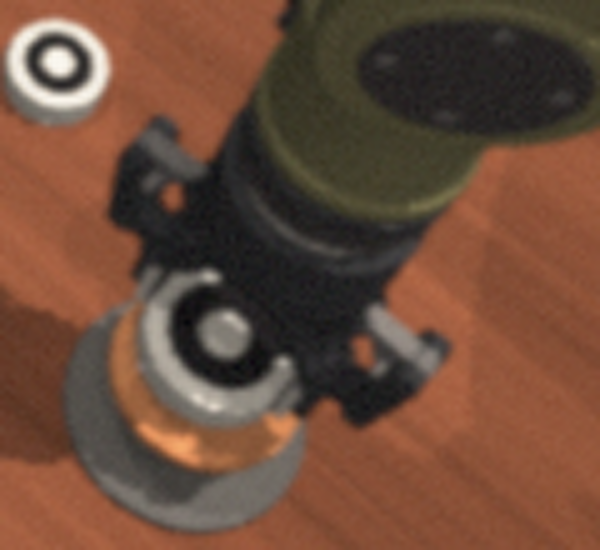

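Call:
drive_tool(increments="0.5 0.4 0 0 0 0.2 140;0.5 0 0 0 0 0 140;0.3 0 0 0 0 0 140;0 0 0 0 0 0 140;0 0 0 0 0 0 140")

```text
clock: 17.75
eef_pos: [0.5232, 0.3148, 0.0396]
ee_rot: [0.793, 1.566, 0.791]
wrist_force: [-0.7, 0.1, -3.6]
gripper_width: 0.733
```

Call:
drive_tool(increments="0.2 0 0 0 0 0 140;0 0 0 0 0 0 140")

```text
clock: 17.92
eef_pos: [0.5235, 0.315, 0.0376]
ee_rot: [0.774, 1.566, 0.772]
wrist_force: [-0.2, -0.5, -4.6]
gripper_width: 0.732
```

Call:
drive_tool(increments="0.2 0 0 0 0 0 140;0 0 0 0 0 0 140")

```text
clock: 18.08
eef_pos: [0.5233, 0.3149, 0.0354]
ee_rot: [0.798, 1.566, 0.796]
wrist_force: [-0.6, -0.0, -3.5]
gripper_width: 0.734
```

Call:
drive_tool(increments="0.1 -0.25 -0.1 0 0 0 140;0 0 0 0 0 0 140;0.1 0 0 0 0 0 140;0 0 0 0 0 0 140")

```text
clock: 18.42
eef_pos: [0.5224, 0.3124, 0.0337]
ee_rot: [0.783, 1.566, 0.781]
wrist_force: [-0.3, -0.6, -3.7]
gripper_width: 0.732
```

Call:
drive_tool(increments="0.15 0 0 0 0 0 140;0 0 0 0 0 0 140")

```text
clock: 18.58
eef_pos: [0.5226, 0.3124, 0.0335]
ee_rot: [0.689, 1.565, 0.687]
wrist_force: [-2.9, -0.2, 5.3]
gripper_width: 0.729
```

Call:
drive_tool(increments="0.15 0 0 0 0 0 140;0 0 0 0 0 0 140")

```text
clock: 18.75
eef_pos: [0.5226, 0.3124, 0.0334]
ee_rot: [0.644, 1.565, 0.642]
wrist_force: [-4.4, -2.6, 12.9]
gripper_width: 0.73
```

Call:
drive_tool(increments="-0.1 0 0 0 0 0 60;0 0 0 0 0 0 20;0 0 0 0 0 0 0;0 0 0 0 0 0 0;-1 0 0 0 0 0 0;-2 0 0 0 0 0 0;-4 0 0 0 0 0 0;-4 0 0 0 0 0 0")

```text
clock: 19.42
eef_pos: [0.5207, 0.3113, 0.1419]
ee_rot: [1.431, 1.569, 1.429]
wrist_force: [0.8, -0.2, -0.4]
gripper_width: 1.001
```

```bash
cat >> h.py <<'E'
def holes(n,z=.022,amin=20):
    c=cam(n);H,S,V=cv2.split(c["hsv"])
    for u,v,a,k in blobs((V>130)&(S<70),amin,True): print(n,"hole",np.round([u,v,a],1),"z%g"%z,np.round(px2w(c,u,v,z)[:2],4))
    return c
def crop(c,x0,y0,x1,y1,s,name): cv2.imwrite(f"pics/{name}.png",cv2.resize(c["image"][y0:y1,x0:x1,::-1],None,fx=s,fy=s,interpolation=cv2.INTER_CUBIC))
E
python3 - <<'E'
from h import *
st(); 
c=holes("scene"); print("stand disc"); holes("scene",.077); holes("top",.077)
crop(c,320,220,440,330,5,"c12")
E
```

```text
t 19.42 p [0.5207 0.3113 0.1419] x [ 0.     0.002 -1.   ] y [0.002 1.    0.002] F [ 0.8 -0.2 -0.4] w 85.1 q [ 0.54  0.43 -0.05  1.09  0.    0.54]
scene hole [363.4 291.4 392.5] z0.022 [0.5026 0.3112]
scene hole [331.3 232.1 134.5] z0.022 [0.4344 0.1633]
scene hole [248.4 224.2 124.5] z0.022 [ 0.5661 -0.    ]
scene hole [214.7 187.8 185.5] z0.022 [ 0.5521 -0.1463]
scene hole [118.8 151.5 332.5] z0.022 [ 0.6649 -0.4418]
stand disc
scene hole [363.5 291.4 393. ] z0.077 [0.5278 0.3141]
scene hole [331.2 232.1 134.5] z0.077 [0.4644 0.1757]
scene hole [248.4 224.2 124.5] z0.077 [0.5872 0.0233]
scene hole [214.7 187.8 185.5] z0.077 [ 0.5741 -0.1133]
scene hole [118.8 151.4 334. ] z0.077 [ 0.6795 -0.3898]
scene hole [109.7  76.5  22. ] z0.077 [ 0.5241 -0.6812]
scene hole [116.9  72.8  24. ] z0.077 [ 0.4977 -0.6803]
top hole [189.1 227.8 139.5] z0.077 [0.4259 0.1546]
top hole [306.8 186.  238. ] z0.077 [ 0.5389 -0.1427]
top hole [252.2 179.6 136.5] z0.077 [ 0.5524 -0.0025]
top hole [400.  131.1 322.5] z0.077 [ 0.6874 -0.3823]
```

View pics/c12.png

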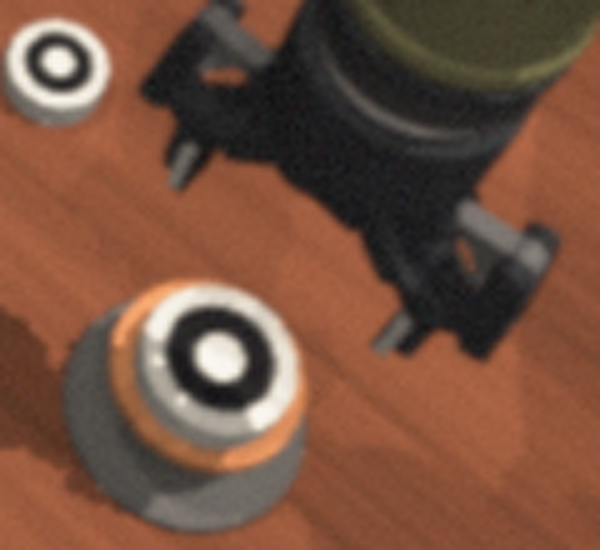

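Call:
drive_tool(increments="0 -3.5 0.2 0 0 0 0;0 -3.5 0.2 0 0 0 0;0 -3.5 0.2 0 0 0 0;0 -3.5 0.2 0 0 0 0;0 -3.5 0.2 0 0 0 0;0 -3.5 0.2 0 0 0 0;0 -3.5 0.2 0 0 0 0;0 -3.5 0.2 0 0 0 0;0 -3.5 0.2 0 0 0 0;0 -3.5 0.2 0 0 0 0")

```text
clock: 20.4
eef_pos: [0.5404, -0.0396, 0.1397]
ee_rot: [1.103, 1.567, 1.101]
wrist_force: [1.2, 0.0, 0.3]
gripper_width: 1.0
```

Call:
drive_tool(increments="1 -3.5 0.2 0 0 0 0;1 -3.5 0.2 0 0 0 0;1 -3.5 0.2 0 0 0 0;1 0 0 0 0 0 0;0 0 0 0 0 0 0;0 0 0 0 0 0 0")

```text
clock: 20.9
eef_pos: [0.5458, -0.1423, 0.099]
ee_rot: [1.522, 1.566, 1.519]
wrist_force: [0.7, 1.0, 0.3]
gripper_width: 0.998
```

```bash
python3 - <<'E'
from h import *
st(); go([.547,-.1485,-.0255],[0,1,0])
c=cam("scene");save(c,"scene6")
E
```

```text
t 20.9 p [ 0.5458 -0.1423  0.099 ] x [ 0.     0.005 -1.   ] y [0.003 1.    0.005] F [0.7 1.  0.3] w 84.8 q [-0.26  0.39 -0.23  0.95  0.   -0.26]
shift cm [12.44 -0.68  0.12]
 rotvec [-0.2  0.  -0.3]  shift in new axes [12.45 -0.62  0.12]
 rotvec [179.8  -0.4  -0. ]  shift in new axes [12.45  0.62 -0.12]
```

View pics/scene6.png

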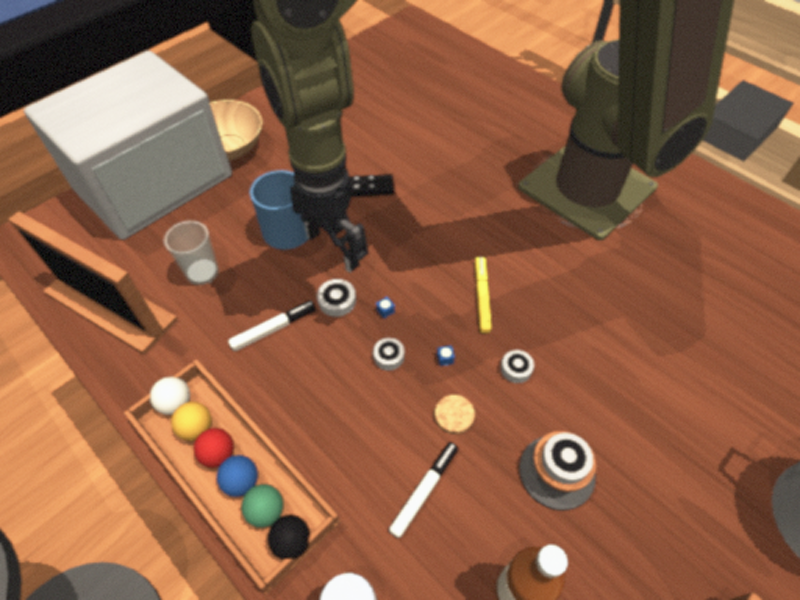

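Call:
drive_tool(increments="2 -0.6 0.1 0 0 -0.3 0;2.5 0 0 0 0 0 0;2.5 0 0 0 0 0 0;2.2 0 0 0 0 0 0;1.4 0 0 0 0 0 0;0.8 0 0 0 0 0 0;0.6 0 0 0 0 0 0;0.4 0 0 0 0 0 0;0 0 0 0 0 0 0")

```text
clock: 21.7
eef_pos: [0.5491, -0.1485, -0.0237]
ee_rot: [-0.438, 1.567, -0.439]
wrist_force: [-0.1, 0.2, 0.4]
gripper_width: 1.002
```

```bash
python3 - <<'E'
from h import *
st(); c=cam("scene"); crop(c,170,90,270,220,4,"c13")
E
```

```text
t 21.7 p [ 0.5491 -0.1485 -0.0237] x [ 0.004 -0.002 -1.   ] y [ 0.001  1.    -0.002] F [-0.1  0.2  0.4] w 85.2 q [-0.26  0.52 -0.39  0.66 -0.   -0.26]
```

View pics/c13.png

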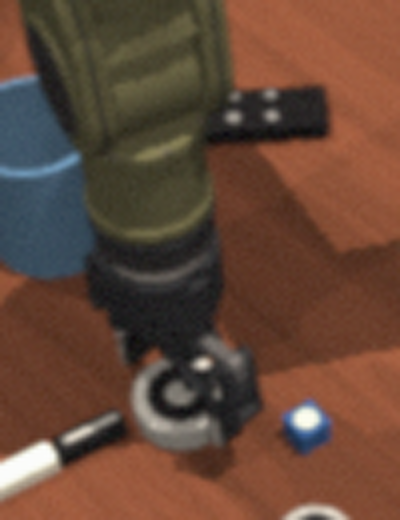

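Call:
drive_tool(increments="0 0 0 0 0 0 40;0 0 0 0 0 0 80;0 0 0 0 0 0 140;0 0 0 0 0 0 140;0 0 0 0 0 0 140", grip_force=80)

```text
clock: 22.17
eef_pos: [0.5497, -0.1489, -0.0219]
ee_rot: [-0.238, 1.565, -0.24]
wrist_force: [-1.7, 1.5, 7.8]
gripper_width: 0.737
```

Call:
drive_tool(increments="-1 0 0 0 0 0 140;-2 0 0 0 0 0 140;-3 0 0 0 0 0 140;-3 0 0 0 0 0 140;-3 0 0 0 0 0 140;-3 0 0 0 0 0 140;0 0 0 0 0 0 140;0 0 0 0 0 0 140")

```text
clock: 22.83
eef_pos: [0.5498, -0.1492, 0.1286]
ee_rot: [-0.362, 1.562, -0.364]
wrist_force: [1.3, 0.5, -5.1]
gripper_width: 0.736
```

```bash
python3 - <<'E'
from h import *
st(); go([.5225,.3124,.140],[0,1,0])
E
```

```text
t 22.83 p [ 0.5498 -0.1492  0.1286] x [ 0.008 -0.003 -1.   ] y [ 0.002  1.    -0.003] F [ 1.3  0.5 -5.1] w 62.6 q [-0.26  0.37 -0.18  1.01 -0.   -0.26]
shift cm [-1.31 46.15 -2.82]
 rotvec [-0.1  0.5  0.2]  shift in new axes [-1.14 46.16 -2.73]
 rotvec [179.9   0.3  -0.7]  shift in new axes [ -1.14 -46.16   2.73]
```

Call:
drive_tool(increments="-0.2 3.55 -0.2 0 0 0 140;0 3.55 -0.2 0 0 0 140;0 3.55 -0.2 0 0 0 140;0 3.55 -0.2 0 0 0 140;0 3.55 -0.2 0 0 0 140;0 3.55 -0.2 0 0 0 140;0 3.55 -0.2 0 0 0 140;0 3.55 -0.2 0 0 0 140;0 3.55 -0.2 0 0 0 140;0 3.55 -0.2 0 0 0 140")

```text
clock: 23.67
eef_pos: [0.5267, 0.2073, 0.1253]
ee_rot: [-1.71, 1.567, -1.712]
wrist_force: [0.6, -1.2, -2.3]
gripper_width: 0.737
```

Call:
drive_tool(increments="0 3.55 -0.2 0 0 0 140;0 3.55 -0.2 0 0 0 140;0 3.55 -0.2 0 0 0 140;0 0 0 0 0.5 0.2 140;0 0 0 0 0 0 140;0 0 0 0 0 0 140")

```text
clock: 24.17
eef_pos: [0.5217, 0.3118, 0.1253]
ee_rot: [-3.014, 1.562, -3.016]
wrist_force: [-0.3, -0.3, -3.2]
gripper_width: 0.734
```

```bash
python3 - <<'E'
from h import *
st(); go([.5233,.3120,.060],[0,1,0])
E
```

```text
t 24.17 p [0.5217 0.3118 0.1253] x [-0.008 -0.001 -1.   ] y [ 0.002  1.    -0.001] F [-0.3 -0.3 -3.2] w 62.4 q [ 0.54  0.45 -0.06  1.07  0.    0.54]
shift cm [6.53 0.03 0.21]
 rotvec [-0.1 -0.5  0.1]  shift in new axes [6.53 0.02 0.16]
 rotvec [1.799e+02 1.000e-01 8.000e-01]  shift in new axes [ 6.53 -0.02 -0.16]
```

Call:
drive_tool(increments="2 0 0.2 0 -0.5 0 140;2 0 0 0 0 0 140;1 0 0 0 0 0 140;0.8 0 0 0 0 0 140;0.4 0 0 0 0 0 140;0 0 0 0 0 0 140;0 0 0 0 0 0 140")

```text
clock: 24.75
eef_pos: [0.5256, 0.3128, 0.0657]
ee_rot: [0.466, 1.566, 0.464]
wrist_force: [0.6, 0.3, -3.4]
gripper_width: 0.734
```

```bash
python3 - <<'E'
from h import *
st(); go([.5233,.3120,.055],[0,1,0])
E
```

```text
t 24.75 p [0.5256 0.3128 0.0657] x [ 0.004  0.002 -1.   ] y [0.003 1.    0.002] F [ 0.6  0.3 -3.4] w 62.4 q [ 0.54  0.49 -0.16  0.92 -0.    0.54]
shift cm [ 1.07 -0.08 -0.23]
 rotvec [-0.2  0.2 -0.1]  shift in new axes [ 1.07 -0.08 -0.23]
 rotvec [179.8  -0.2  -0.4]  shift in new axes [1.07 0.08 0.23]
```

Call:
drive_tool(increments="0.4 -0.1 -0.2 0 0.2 0 140;0.2 0 0 0 0 0 140;0.2 0 0 0 0 0 140;0 0 0 0 0 0 140;0 0 0 0 0 0 140")

```text
clock: 25.17
eef_pos: [0.5231, 0.312, 0.0573]
ee_rot: [1.568, 1.569, 1.566]
wrist_force: [0.5, -0.6, -3.4]
gripper_width: 0.738
```

Call:
drive_tool(increments="0.15 0 0 0 0 0 140;0.1 0 0 0 0 0 140;0 0 0 0 0 0 140")

```text
clock: 25.42
eef_pos: [0.5234, 0.3122, 0.0552]
ee_rot: [1.294, 1.569, 1.292]
wrist_force: [-0.5, -0.7, -0.3]
gripper_width: 0.733
```

Contact starts; release and check.

Call:
drive_tool(increments="0.1 0 0 0 0 0 140;0 0 0 0 0 0 60;0 0 0 0 0 0 20;0 0 0 0 0 0 0;0 0 0 0 0 0 0;-1 0 0 0 0 0 0;-2 0 0 0 0 0 0;-4 0 0 0 0 0 0;-3 0 0 0 0 0 0")

```text
clock: 26.17
eef_pos: [0.5231, 0.3117, 0.156]
ee_rot: [1.554, 1.569, 1.552]
wrist_force: [1.2, 1.0, 0.3]
gripper_width: 1.001
```

```bash
python3 - <<'E'
from h import *
st(); c=holes("scene",.099); crop(c,320,200,440,330,5,"c14")
c=cam("top");save(c,"top5");holes("top",.022)
c=cam("scene"); H,S,V=cv2.split(c["hsv"])
for n in("top","scene"):
    c=cam(n);H,S,V=cv2.split(c["hsv"])
    for u,v,a,k in blobs((H>8)&(H<24)&(S>80)&(S<175)&(V>180),200):
        if 350<a<550: print(n,"cork?",u,v,a,px2w(c,u,v,.012))
E
```

```text
t 26.17 p [0.5231 0.3117 0.156 ] x [ 0.     0.002 -1.   ] y [0.002 1.    0.002] F [1.2 1.  0.3] w 85.1 q [ 0.54  0.42 -0.02  1.13  0.    0.54]
scene hole [366.1 287.1 410. ] z0.099 [0.5267 0.3136]
scene hole [331.2 232.1 135.5] z0.099 [0.4762 0.1807]
scene hole [248.4 224.1 125.5] z0.099 [0.5955 0.0325]
scene hole [101.7 116.9  30. ] z0.099 [ 0.6477 -0.514 ]
scene hole [104.4  79.2  21.5] z0.099 [ 0.5532 -0.6522]
top hole [189.  227.8 137. ] z0.022 [0.428  0.1621]
top hole [252.  179.6 134. ] z0.022 [ 0.5599 -0.0018]
top hole [404.4 137.5 129. ] z0.022 [ 0.6836 -0.4104]
top hole [395.5 124.9 117. ] z0.022 [ 0.7178 -0.3866]
top hole [117.9 134.4  29.5] z0.022 [0.6756 0.3636]
top hole [77.5 77.  24. ] z0.022 [0.8335 0.4827]
top cork? 386.32811873245083 352.7725631768953 415.5 [ 0.11652267 -0.35931029  0.012     ]
top cork? 485.34910836762685 294.44684499314127 486.0 [ 0.27074098 -0.62003658  0.012     ]
top cork? 483.46430260047276 93.42695035460993 352.5 [ 0.81390495 -0.63185672  0.012     ]
top cork? 275.257942152679 49.70744428639165 351.5 [ 0.9268551 -0.0581234  0.012    ]
scene cork? 291.4991708126036 263.8640132669983 402.0 [0.56507034 0.1479681  0.012     ]
scene cork? 65.4780530204259 205.60886571056062 383.5 [ 0.86878138 -0.38958382  0.012     ]
scene cork? 398.7169811320755 15.152740341419586 371.0 [-0.54445369 -0.271765    0.012     ]
```

View pics/c14.png

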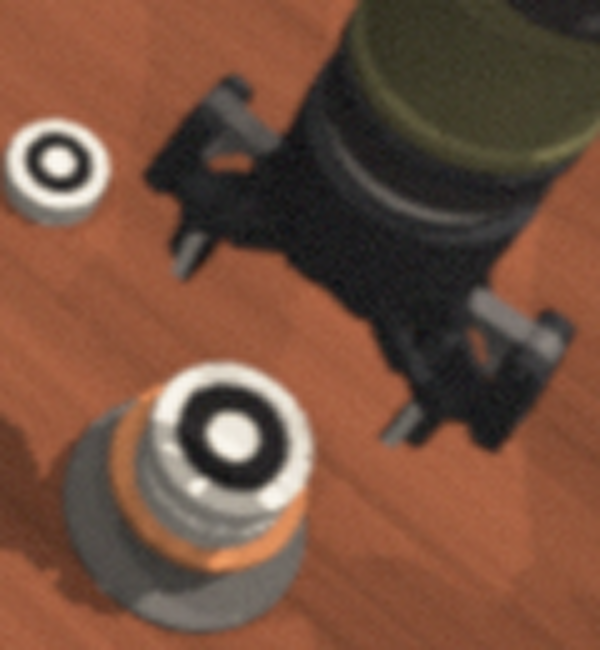

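Call:
drive_tool(increments="0 -3.3 0.8 0 0 0 0;0 -3.3 0.8 0 0 0 0;0 -3.3 0.8 0 0 0 0;1 -3.3 0.8 0 0 0 0;2.5 -3.3 0.8 0 0 0 0;3 0 0 0 0 0 0;3 0 0 0 0 0 0;3 0 0 0 0 0 0;0 0 0 0 0 0 0;0 0 0 0 0 0 0")

```text
clock: 27.3
eef_pos: [0.5596, 0.1465, 0.0263]
ee_rot: [-3.135, 1.564, -3.137]
wrist_force: [0.1, 0.2, 0.6]
gripper_width: 1.0
```

```bash
python3 - <<'E'
from h import *
st(); go([.5630,.1468,-.031],[0,1,0])
c=cam("scene");crop(c,240,180,340,310,4,"c15")
E
```

```text
t 27.3 p [0.5596 0.1465 0.0263] x [-0.007 -0.    -1.   ] y [ 0.002  1.    -0.   ] F [0.1 0.2 0.6] w 85.0 q [ 0.25  0.48 -0.29  0.81  0.    0.26]
shift cm [5.73 0.03 0.38]
 rotvec [-0.1 -0.4  0. ]  shift in new axes [5.73 0.03 0.34]
 rotvec [179.9   0.    0.6]  shift in new axes [ 5.73 -0.03 -0.34]
```

View pics/c15.png

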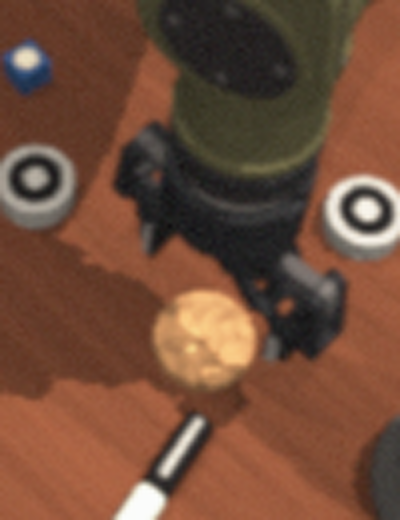

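Call:
drive_tool(increments="1.5 0 0.4 0 -0.4 0 0;1.5 0 0 0 0 0 0;1 0 0 0 0 0 0;0.7 0 0 0 0 0 0;0.5 0 0 0 0 0 0;0.4 0 0 0 0 0 0;0 0 0 0 0 0 0;0 0 0 0 0 0 0")

```text
clock: 28.02
eef_pos: [0.5673, 0.1475, -0.0269]
ee_rot: [0.248, 1.563, 0.246]
wrist_force: [-0.1, 0.2, -0.3]
gripper_width: 1.001
```

Call:
drive_tool(increments="0 0 0 0 0 0 30;0 0 0 0 0 0 60;0 0 0 0 0 0 80;0 0 0 0 0 0 100;0 0 0 0 0 0 120;0 0 0 0 0 0 120", grip_force=40)

```text
clock: 28.52
eef_pos: [0.5675, 0.1475, -0.0261]
ee_rot: [0.231, 1.562, 0.229]
wrist_force: [-0.8, 0.6, 5.6]
gripper_width: 0.673
```

```bash
python3 - <<'E'
from h import *
st(); 
c=cam("scene");crop(c,240,180,340,310,4,"c16")
E
```

```text
t 28.52 p [ 0.5675  0.1475 -0.0261] x [ 0.008  0.002 -1.   ] y [0.002 1.    0.002] F [-0.8  0.6  5.6] w 57.2 q [ 0.25  0.54 -0.35  0.67 -0.    0.26]
```

View pics/c16.png

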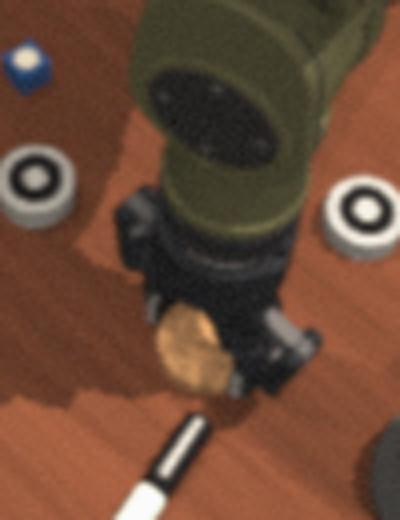

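Call:
drive_tool(increments="-1 0 0 0 0 0 140;-2 0 0 0 0 0 140;-3 0 0 0 0 0 140;-4 0 0 0 0 0 140;-4 0 0 0 0 0 140;-4 0 0 0 0 0 140;0 0 0 0 0 0 140;0 0 0 0 0 0 140")

```text
clock: 29.23
eef_pos: [0.5682, 0.1478, 0.1566]
ee_rot: [0.254, 1.556, 0.252]
wrist_force: [-0.2, 0.5, -0.5]
gripper_width: 0.675
```

```bash
python3 - <<'E'
from h import *
st(); go([.527,.3124,.14],[0,1,0])
c=cam("scene");crop(c,240,180,340,310,4,"c16")
E
```

```text
t 29.23 p [0.5682 0.1478 0.1566] x [ 0.014  0.004 -1.   ] y [0.002 1.    0.004] F [-0.2  0.5 -0.5] w 57.3 q [ 0.25  0.38 -0.09  1.09 -0.    0.26]
shift cm [ 1.67 16.45 -4.18]
 rotvec [-0.1  0.8 -0.2]  shift in new axes [ 1.66 16.46 -4.12]
 rotvec [179.9  -0.3  -1.3]  shift in new axes [  1.66 -16.46   4.12]
```

View pics/c16.png

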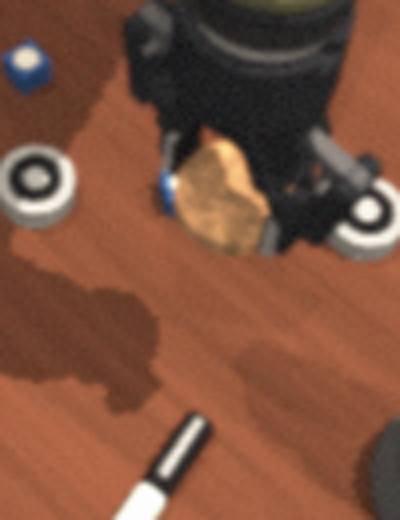

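Call:
drive_tool(increments="0 3.3 -0.8 0 0.4 0 140;0 3.3 -0.8 0 0 0 140;0 3.3 -0.8 0 0 0 140;0 3.3 -0.8 0 0 0 140;0 3.3 -0.9 0 0 0 140;1.6 0 -0.2 0 0 0 140;0 0 0 0 0 0 140;0 0 0 0 0 0 140")

```text
clock: 29.95
eef_pos: [0.5207, 0.3111, 0.1343]
ee_rot: [-2.785, 1.565, -2.786]
wrist_force: [-0.6, 0.5, -0.1]
gripper_width: 0.675
```

```bash
python3 - <<'E'
from h import *
st(); go([.5255,.3120,.077],[0,1,0])
E
```

```text
t 29.95 p [0.5207 0.3111 0.1343] x [-0.005 -0.002 -1.   ] y [ 0.001  1.    -0.002] F [-0.6  0.5 -0.1] w 57.4 q [ 0.54  0.44 -0.05  1.08  0.    0.54]
shift cm [5.73 0.11 0.51]
 rotvec [-0.1 -0.3  0.1]  shift in new axes [5.73 0.09 0.48]
 rotvec [179.9   0.2   0.5]  shift in new axes [ 5.73 -0.09 -0.48]
```

Call:
drive_tool(increments="1.5 0.1 0.3 0 -0.3 0 140;1.5 0 0 0 0 0 140;1 0 0 0 0 0 140;0.8 0 0 0 0 0 140;0.5 0 0 0 0 0 140;0 0 0 0 0 0 140;0 0 0 0 0 0 140;0 0 0 0 0 0 140")

```text
clock: 30.62
eef_pos: [0.5268, 0.3135, 0.0847]
ee_rot: [0.359, 1.564, 0.357]
wrist_force: [0.6, -0.9, -0.3]
gripper_width: 0.672
```

```bash
python3 - <<'E'
from h import *
st(); go([.5255,.3120,.075],[0,1,0])
c=cam("scene");crop(c,320,190,440,330,4,"c17")
E
```

```text
t 30.62 p [0.5268 0.3135 0.0847] x [ 0.006  0.002 -1.   ] y [0.002 1.    0.002] F [ 0.6 -0.9 -0.3] w 57.2 q [ 0.54  0.47 -0.13  0.96 -0.    0.54]
shift cm [ 0.97 -0.15 -0.14]
 rotvec [-0.1  0.4 -0.1]  shift in new axes [ 0.97 -0.15 -0.13]
 rotvec [179.9  -0.2  -0.6]  shift in new axes [0.97 0.15 0.13]
```

View pics/c17.png

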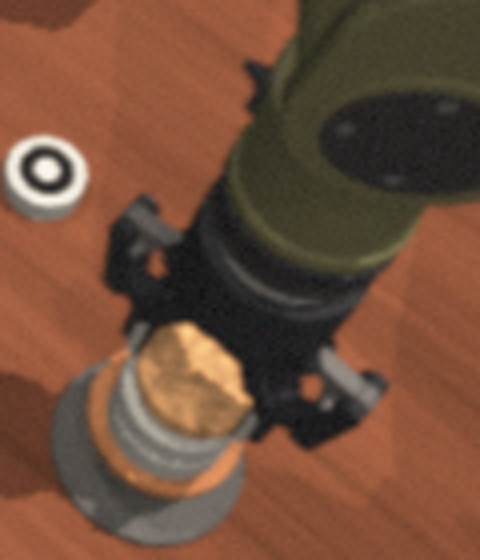

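Call:
drive_tool(increments="0.4 -0.15 -0.1 0 0 0 140;0.3 0 0 0 0 0 140;0.15 0 0 0 0 0 140;0 0 0 0 0 0 140;0 0 0 0 0 0 140")

```text
clock: 31.08
eef_pos: [0.5252, 0.3118, 0.0753]
ee_rot: [0.31, 1.566, 0.308]
wrist_force: [0.0, 0.0, -0.7]
gripper_width: 0.673
```

Call:
drive_tool(increments="0.15 0 0 0 0 0 140;0 0 0 0 0 0 140;0 0 0 0 0 0 140")

```text
clock: 31.33
eef_pos: [0.5253, 0.3119, 0.0739]
ee_rot: [0.322, 1.565, 0.319]
wrist_force: [-0.6, -0.9, -0.8]
gripper_width: 0.679
```

Call:
drive_tool(increments="0.15 0 0 0 0 0 140;0 0 0 0 0 0 140;0 0 0 0 0 0 140")

```text
clock: 31.58
eef_pos: [0.5256, 0.312, 0.0729]
ee_rot: [0.35, 1.565, 0.348]
wrist_force: [-0.3, -0.4, 2.1]
gripper_width: 0.673
```

Contact. Release.

Call:
drive_tool(increments="0 0 0 0 0 0 80;0 0 0 0 0 0 40;0 0 0 0 0 0 0;0 0 0 0 0 0 0;0 0 0 0 0 0 0;-1 0 0 0 0 0 0;-2 0 0 0 0 0 0;-4 0 0 0 0 0 0;-2 0 0 0 0 0 0")

```text
clock: 32.33
eef_pos: [0.5259, 0.3122, 0.1665]
ee_rot: [0.399, 1.562, 0.397]
wrist_force: [1.5, 0.3, -0.4]
gripper_width: 1.0
```

```bash
cat >> h.py <<'E'
def woods(n,z,lo=150,hi=2000):
    c=cam(n);H,S,V=cv2.split(c["hsv"])
    for u,v,a,k in blobs((H>8)&(H<24)&(S>60)&(S<175)&(V>180),lo):
        if a<hi: print(n,"wood",np.round([u,v,a],1),np.round(px2w(c,u,v,z)[:2],4))
E
python3 - <<'E'
from h import *
st(); c=cam("scene"); crop(c,320,190,440,330,4,"c18"); woods("scene",.111)
E
```

```text
t 32.33 p [0.5259 0.3122 0.1665] x [ 0.008  0.003 -1.   ] y [0.002 1.    0.003] F [ 1.5  0.3 -0.4] w 85.0 q [ 0.54  0.42 -0.    1.14 -0.    0.54]
scene wood [368.5 286.4 716. ] [0.5275 0.3168]
scene wood [ 65.4 205.6 384.5] [ 0.8708 -0.3026]
scene wood [ 43.9 157.2 648.5] [ 0.8364 -0.477 ]
scene wood [150.8  78.2 748.5] [ 0.4553 -0.54  ]
scene wood [114.5  24.8 152.5] [ 0.3755 -0.8657]
scene wood [398.7  15.1 370. ] [-0.3768 -0.1984]
scene wood [425.7   8.2 204. ] [-0.4854 -0.1546]
scene wood [222.1  11.8 827.5] [ 0.055  -0.6613]
```

View pics/c18.png

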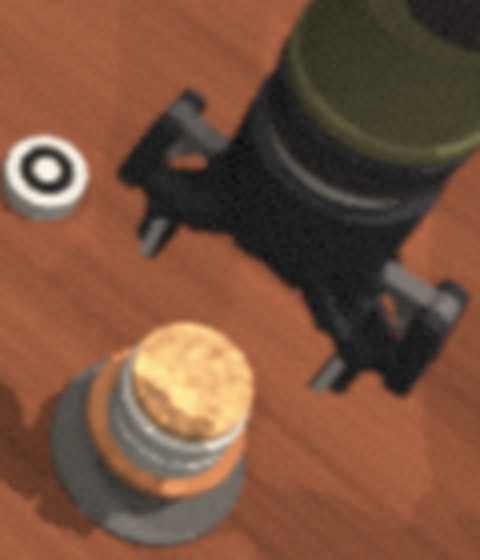

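Call:
drive_tool(increments="0 -3 -1.9 0 0.3 0 0;0 -3 -1.9 0 0 0 0;0 -3 -1.9 0 0 0 0;1 -3 -1.9 0 0 0 0;2 -3 -2 0 0 0 0;3 0 0 0 0 0 0;3 0 0 0 0 0 0;3 0 0 0 0 0 0;0 0 0 0 0 0 0;0 0 0 0 0 0 0")

```text
clock: 33.27
eef_pos: [0.4265, 0.1612, 0.0411]
ee_rot: [3.138, 1.566, 3.136]
wrist_force: [-0.3, 0.1, -0.3]
gripper_width: 1.002
```

```bash
python3 - <<'E'
from h import *
st(); go([.429,.162,-.0245],[0,1,0])
c=cam("scene");crop(c,270,140,390,290,4,"c19")
E
```

```text
t 33.27 p [0.4265 0.1612 0.0411] x [-0.005  0.    -1.   ] y [0.002 1.    0.   ] F [-0.3  0.1 -0.3] w 85.2 q [ 0.36  0.29 -0.57  0.72  0.    0.36]
shift cm [6.55 0.08 0.28]
 rotvec [-0.1 -0.3 -0. ]  shift in new axes [6.56 0.08 0.25]
 rotvec [179.9  -0.    0.4]  shift in new axes [ 6.56 -0.08 -0.25]
```

View pics/c19.png

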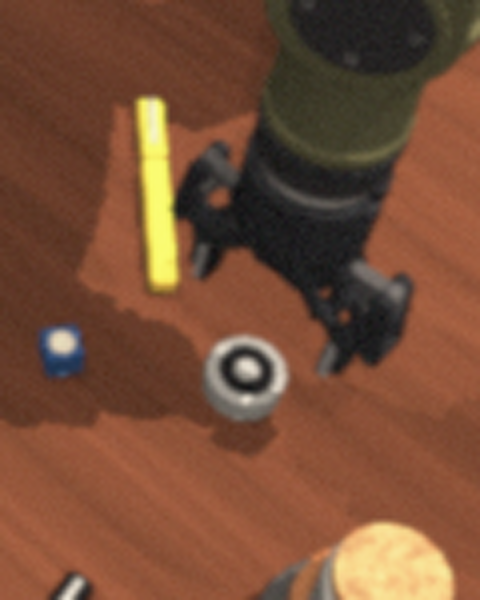

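Call:
drive_tool(increments="2 0.1 0.1 0 -0.3 0 0;1.5 0 0 0 0 0 0;1.2 0 0 0 0 0 0;0.8 0 0 0 0 0 0;0.5 0 0 0 0 0 0;0.5 0 0 0 0 0 0;0 0 0 0 0 0 0;0 0 0 0 0 0 0")

```text
clock: 33.98
eef_pos: [0.4303, 0.1634, -0.0224]
ee_rot: [0.323, 1.565, 0.321]
wrist_force: [-0.6, 0.1, 0.8]
gripper_width: 0.998
```

Call:
drive_tool(increments="0 0 0 0 0 0 50;0 0 0 0 0 0 100;0 0 0 0 0 0 140;0 0 0 0 0 0 160;0 0 0 0 0 0 160;0 0 0 0 0 0 160", grip_force=60)

```text
clock: 34.48
eef_pos: [0.4303, 0.1632, -0.0219]
ee_rot: [0.263, 1.564, 0.261]
wrist_force: [-0.4, -0.4, 7.9]
gripper_width: 0.562
```

Call:
drive_tool(increments="-1 0 0 0 0 0 160;-2 0 0 0 0 0 160;-4 0 0 0 0 0 160;-4 0 0 0 0 0 160;-4 0 0 0 0 0 160;-4 0 0 0 0 0 160;0 0 0 0 0 0 160;0 0 0 0 0 0 160")

```text
clock: 35.15
eef_pos: [0.4308, 0.1636, 0.1695]
ee_rot: [0.348, 1.559, 0.346]
wrist_force: [-0.7, -0.2, -2.2]
gripper_width: 0.553
```

```bash
python3 - <<'E'
from h import *
st(); go([.524,.312,.165],[0,1,0])
c=cam("scene");crop(c,270,140,390,290,4,"c20")
E
```

```text
t 35.15 p [0.4308 0.1636 0.1695] x [ 0.011  0.004 -1.   ] y [0.002 1.    0.004] F [-0.7 -0.2 -2.2] w 47.0 q [ 0.36  0.16 -0.36  1.04 -0.    0.37]
shift cm [ 0.61 14.85  9.29]
 rotvec [-0.1  0.6 -0.2]  shift in new axes [ 0.45 14.84  9.32]
 rotvec [179.9  -0.4  -1. ]  shift in new axes [  0.45 -14.84  -9.32]
```

View pics/c20.png

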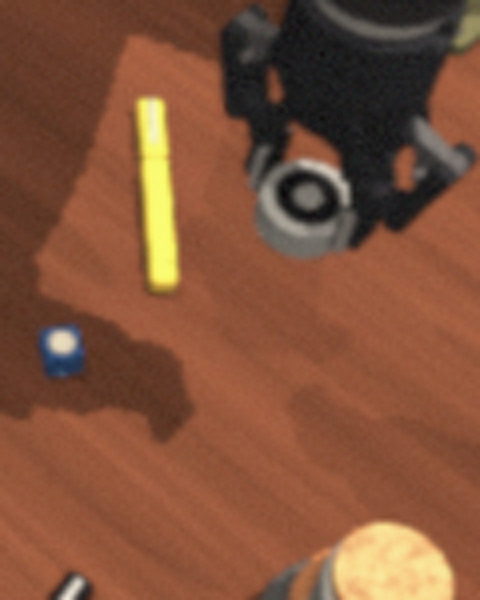

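Call:
drive_tool(increments="0 3 1.8 0 0.5 0 160;0 3 1.8 0 0 0 160;0 3 1.8 0 0 0 160;0 3 1.8 0 0 0 160;0 2.9 2 0 0 0 160;1 0 0 0 0 0 160;0 0 0 0 0 0 160;0 0 0 0 0 0 160;0 0 0 0 0 0 160")

```text
clock: 35.95
eef_pos: [0.5194, 0.3103, 0.1555]
ee_rot: [-3.054, 1.564, -3.056]
wrist_force: [0.5, -0.2, -2.1]
gripper_width: 0.558
```

```bash
python3 - <<'E'
from h import *
st(); go([.5225,.3120,.095],[0,1,0])
E
```

```text
t 35.95 p [0.5194 0.3103 0.1555] x [-0.007 -0.001 -1.   ] y [ 0.002  1.    -0.001] F [ 0.5 -0.2 -2.1] w 47.4 q [ 0.54  0.42 -0.02  1.13  0.    0.54]
shift cm [6.05 0.17 0.35]
 rotvec [-0.1 -0.4  0. ]  shift in new axes [6.05 0.17 0.31]
 rotvec [1.799e+02 1.000e-01 6.000e-01]  shift in new axes [ 6.05 -0.17 -0.31]
```

Call:
drive_tool(increments="1.5 0.1 0.1 0 -0.3 0 160;1.5 0 0 0 0 0 160;1.2 0 0 0 0 0 160;1 0 0 0 0 0 160;0.6 0 0 0 0 0 160;0 0 0 0 0 0 160;0 0 0 0 0 0 160;0 0 0 0 0 0 160")

```text
clock: 36.62
eef_pos: [0.5226, 0.313, 0.1001]
ee_rot: [0.704, 1.567, 0.702]
wrist_force: [0.5, -0.1, -2.0]
gripper_width: 0.56
```

```bash
python3 - <<'E'
from h import *
st(); go([.5225,.3120,.0905],[0,1,0])
c=cam("scene");crop(c,320,190,440,330,4,"c21")
E
```

```text
t 36.62 p [0.5226 0.313  0.1001] x [ 0.003  0.002 -1.   ] y [0.002 1.    0.002] F [ 0.5 -0.1 -2. ] w 47.6 q [ 0.54  0.46 -0.12  0.99  0.    0.54]
shift cm [ 0.96 -0.1  -0.02]
 rotvec [-0.1  0.2 -0.1]  shift in new axes [ 0.96 -0.1  -0.01]
 rotvec [179.9  -0.2  -0.3]  shift in new axes [0.96 0.1  0.01]
```

View pics/c21.png

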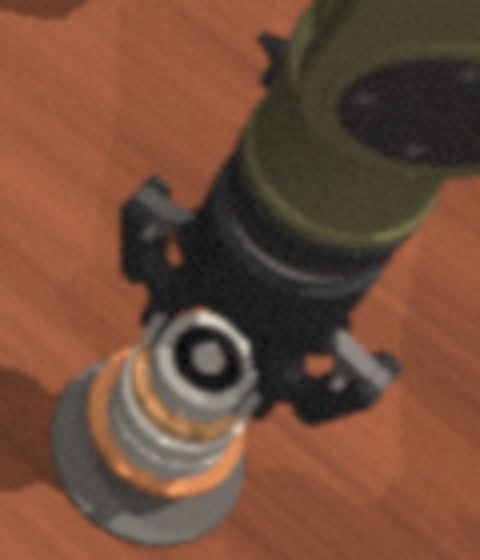

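Call:
drive_tool(increments="0.4 -0.1 0 0 0 0 160;0.3 0 0 0 0 0 160;0.2 0 0 0 0 0 160;0 0 0 0 0 0 160;0 0 0 0 0 0 160")

```text
clock: 37.08
eef_pos: [0.5219, 0.3117, 0.0899]
ee_rot: [0.885, 1.569, 0.882]
wrist_force: [-0.3, 1.7, -1.6]
gripper_width: 0.561
```

Call:
drive_tool(increments="0.15 0 0 0 0 0 160;0 0 0 0 0 0 160;0 0 0 0 0 0 160")

```text
clock: 37.33
eef_pos: [0.5223, 0.312, 0.0891]
ee_rot: [0.747, 1.568, 0.745]
wrist_force: [-1.2, -1.1, 1.4]
gripper_width: 0.56
```

Call:
drive_tool(increments="0.15 0 0 0 0 0 160;0 0 0 0 0 0 160;0 0 0 0 0 0 160")

```text
clock: 37.58
eef_pos: [0.5224, 0.312, 0.0891]
ee_rot: [0.689, 1.567, 0.687]
wrist_force: [-3.8, -1.4, 9.5]
gripper_width: 0.559
```

Call:
drive_tool(increments="-0.1 0 0 0 0 0 110;0 0 0 0 0 0 80;0 0 0 0 0 0 30;0 0 0 0 0 0 0;0 0 0 0 0 0 0;-1 0 0 0 0 0 0;-2 0 0 0 0 0 0;-4 0 0 0 0 0 0;-2 0 0 0 0 0 0")

```text
clock: 38.33
eef_pos: [0.5229, 0.3122, 0.1821]
ee_rot: [0.645, 1.565, 0.643]
wrist_force: [1.4, 0.8, 0.5]
gripper_width: 0.998
```

```bash
python3 - <<'E'
from h import *
st(); c=holes("scene",.133); crop(c,320,170,440,330,4,"c22")
holes("top",.022)
E
```

```text
t 38.33 p [0.5229 0.3122 0.1821] x [ 0.005  0.004 -1.   ] y [0.002 1.    0.004] F [1.4 0.8 0.5] w 84.8 q [0.54 0.41 0.03 1.18 0.   0.54]
scene hole [369.7 281.1 253. ] z0.133 [0.5273 0.3131]
scene hole [248.4 224.2 124.5] z0.133 [0.6087 0.047 ]
scene hole [104.9  78.8  21.5] z0.133 [ 0.5662 -0.6074]
top hole [252.2 179.7 131. ] z0.022 [ 0.5599 -0.0021]
top hole [403.9 139.5  89. ] z0.022 [ 0.678 -0.409]
top hole [397.5 125.3 128. ] z0.022 [ 0.7167 -0.3919]
top hole [77.5 77.  24. ] z0.022 [0.8335 0.4827]
top hole [54.2 76.5 72. ] z0.022 [0.8336 0.5469]
top hole [ 91.9  57.6 115.5] z0.022 [0.8894 0.4464]
```

View pics/c22.png

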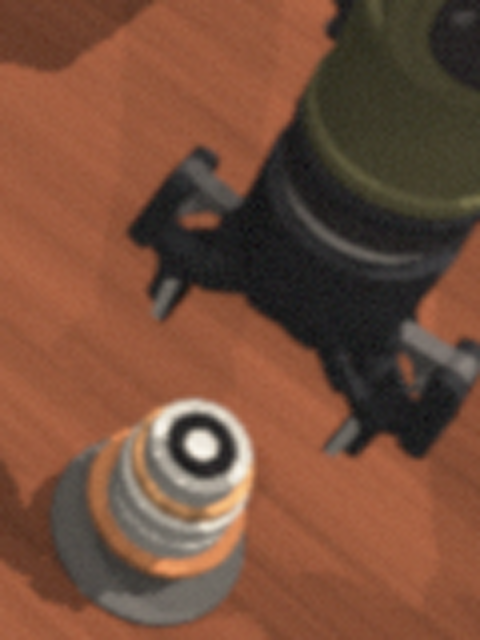

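Call:
drive_tool(increments="0 -3.5 0.4 0 0 0 0;0 -3.5 0.4 0 0 0 0;0 -3.5 0.4 0 0 0 0;0 -3.5 0.4 0 0 0 0;0 -3.5 0.4 0 0 0 0;1 -3.5 0.4 0 0 0 0;2 -3.5 0.4 0 0 0 0;2 -3.5 0.4 0 0 0 0;2 -3.4 0.4 0 0 0 0;2 0 0 0 0 0 0")

```text
clock: 39.27
eef_pos: [0.5577, -0.008, 0.0866]
ee_rot: [-0.541, 1.568, -0.549]
wrist_force: [0.3, 0.6, -0.1]
gripper_width: 1.0
```

Call:
drive_tool(increments="3 0 0 0 0 0 0;2 0 0 0 0 0 0;0 0 0 0 0 0 0;0 0 0 0 0 0 0;0 0 0 0 0 0 0")

```text
clock: 39.68
eef_pos: [0.5582, -0.002, 0.0386]
ee_rot: [0.58, 1.568, 0.578]
wrist_force: [0.2, 0.3, 0.2]
gripper_width: 0.999
```

```bash
python3 - <<'E'
from h import *
st(); go([.561,-.002,-.0245],[0,1,0])
c=cam("scene");crop(c,190,120,310,250,4,"c23")
E
```

```text
t 39.68 p [ 0.5582 -0.002   0.0386] x [ 0.003  0.002 -1.   ] y [0.002 1.    0.002] F [0.2 0.3 0.2] w 84.9 q [-0.    0.43 -0.34  0.8   0.   -0.  ]
shift cm [ 6.31 -0.01  0.26]
 rotvec [-0.1  0.2 -0.1]  shift in new axes [6.31 0.   0.28]
 rotvec [179.9  -0.2  -0.2]  shift in new axes [ 6.31 -0.   -0.28]
```

View pics/c23.png

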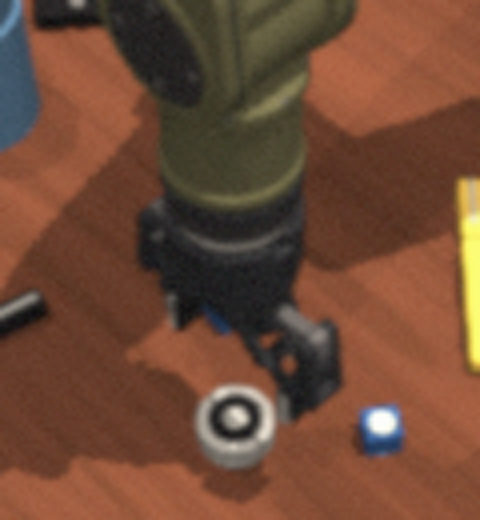

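Call:
drive_tool(increments="2 0 0.1 0 0 0 0;1.5 0 0 0 0 0 0;1.2 0 0 0 0 0 0;0.8 0 0 0 0 0 0;0.5 0 0 0 0 0 0;0.3 0 0 0 0 0 0;0 0 0 0 0 0 0;0 0 0 0 0 0 0")

```text
clock: 40.4
eef_pos: [0.5594, -0.002, -0.0246]
ee_rot: [0.54, 1.567, 0.538]
wrist_force: [-1.0, 1.4, -0.4]
gripper_width: 0.999
```

Call:
drive_tool(increments="0 0 0 0 0 0 50;0 0 0 0 0 0 100;0 0 0 0 0 0 140;0 0 0 0 0 0 160;0 0 0 0 0 0 160;0 0 0 0 0 0 160", grip_force=60)

```text
clock: 40.9
eef_pos: [0.5593, -0.0019, -0.0244]
ee_rot: [0.564, 1.567, 0.562]
wrist_force: [-1.6, 0.3, 5.4]
gripper_width: 0.561
```

Call:
drive_tool(increments="-1 0 0 0 0 0 160;-2 0 0 0 0 0 160;-4 0 0 0 0 0 160;-4 0 0 0 0 0 160;-4 0 0 0 0 0 160;-4 0 0 0 0 0 160;-2 0 0 0 0 0 160;0 0 0 0 0 0 160;0 0 0 0 0 0 160")

```text
clock: 41.65
eef_pos: [0.5591, -0.0025, 0.1861]
ee_rot: [0.342, 1.566, 0.34]
wrist_force: [0.7, 0.7, -3.1]
gripper_width: 0.561
```

```bash
python3 - <<'E'
from h import *
st(); go([.5225,.312,.18],[0,1,0])
c=cam("scene");crop(c,190,120,310,250,4,"c24")
E
```

```text
t 41.65 p [ 0.5591 -0.0025  0.1861] x [ 0.005  0.002 -1.   ] y [0.002 1.    0.002] F [ 0.7  0.7 -3.1] w 47.7 q [-0.01  0.32 -0.1   1.15  0.   -0.  ]
shift cm [ 0.65 31.44 -3.72]
 rotvec [-0.1  0.3 -0.1]  shift in new axes [ 0.61 31.45 -3.66]
 rotvec [ 1.799e+02 -1.000e-01 -4.000e-01]  shift in new axes [  0.61 -31.45   3.66]
```

View pics/c24.png

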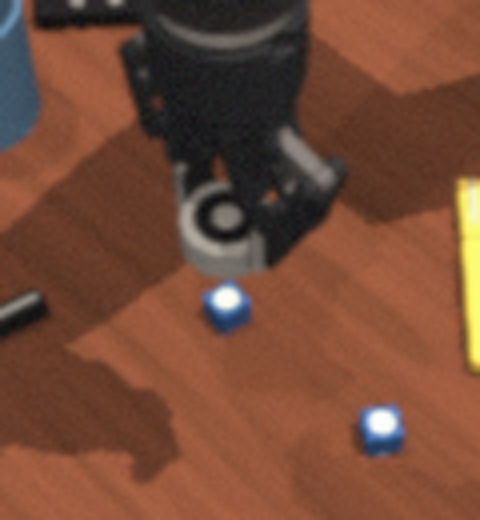

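Call:
drive_tool(increments="0 3.5 -0.4 0 0 0 160;0 3.5 -0.4 0 0 0 160;0 3.5 -0.4 0 0 0 160;0 3.5 -0.4 0 0 0 160;0 3.5 -0.4 0 0 0 160;0 3.5 -0.4 0 0 0 160;0 3.5 -0.4 0 0 0 160;0 3.5 -0.4 0 0 0 160;0 3.4 -0.5 0 0.2 0 160;0 0 0 0 0 0 160")

```text
clock: 42.53
eef_pos: [0.5194, 0.3171, 0.1818]
ee_rot: [2.731, 1.564, 2.735]
wrist_force: [0.9, 0.2, -2.8]
gripper_width: 0.561
```

Call:
drive_tool(increments="1 0 0 0 0 0 160;1.5 0 0 0 0 0 160;1.5 0 0 0 0 0 160;1 0 0 0 0 0 160;0 0 0 0 0 0 160;0 0 0 0 0 0 160;0 0 0 0 0 0 160")

```text
clock: 43.12
eef_pos: [0.5221, 0.3111, 0.1352]
ee_rot: [2.453, 1.568, 2.45]
wrist_force: [1.0, 0.6, -1.0]
gripper_width: 0.559
```

```bash
python3 - <<'E'
from h import *
st(); go([.5192,.312,.110],[0,1,0])
c=cam("scene");crop(c,320,170,440,330,4,"c25")
E
```

```text
t 43.12 p [0.5221 0.3111 0.1352] x [-0.002  0.002 -1.   ] y [0.003 1.    0.002] F [ 1.   0.6 -1. ] w 47.5 q [ 0.54  0.44 -0.06  1.08  0.    0.54]
shift cm [ 2.53  0.08 -0.28]
 rotvec [-0.2 -0.1 -0.1]  shift in new axes [ 2.52  0.09 -0.29]
 rotvec [ 1.798e+02 -1.000e-01  2.000e-01]  shift in new axes [ 2.52 -0.09  0.29]
```

View pics/c25.png

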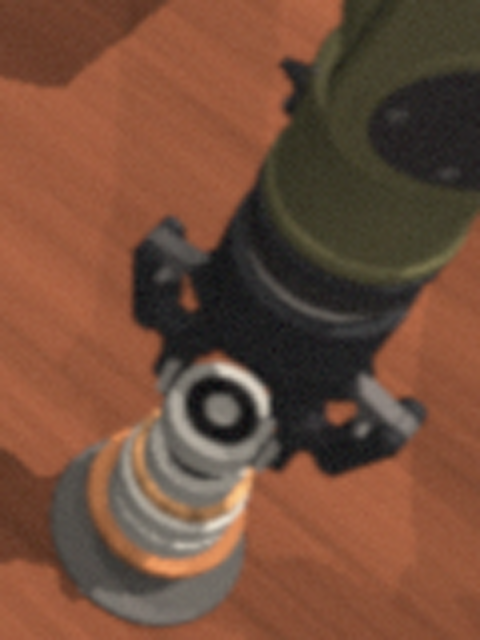

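Call:
drive_tool(increments="0.8 0.1 -0.3 0 0 0 160;0.7 0 0 0 0 0 160;0.4 0 0 0 0 0 160;0.3 0 0 0 0 0 160;0 0 0 0 0 0 160;0 0 0 0 0 0 160;0 0 0 0 0 0 160")

```text
clock: 43.75
eef_pos: [0.519, 0.3129, 0.1134]
ee_rot: [2.215, 1.568, 2.213]
wrist_force: [0.2, -0.5, -1.7]
gripper_width: 0.559
```

```bash
python3 - <<'E'
from h import *
st(); go([.5192,.312,.109],[0,1,0])
E
```

```text
t 43.75 p [0.519  0.3129 0.1134] x [-0.001  0.002 -1.   ] y [0.002 1.    0.002] F [ 0.2 -0.5 -1.7] w 47.5 q [ 0.54  0.45 -0.1   1.03  0.    0.54]
shift cm [ 0.44 -0.09  0.02]
 rotvec [-0.1 -0.1 -0.1]  shift in new axes [ 0.44 -0.09  0.02]
 rotvec [ 1.799e+02 -2.000e-01  1.000e-01]  shift in new axes [ 0.44  0.09 -0.02]
```

Call:
drive_tool(increments="0.2 -0.1 0 0 0 0 160;0.15 0 0 0 0 0 160;0 0 0 0 0 0 160;0 0 0 0 0 0 160")

```text
clock: 44.08
eef_pos: [0.5187, 0.3117, 0.1097]
ee_rot: [2.439, 1.568, 2.437]
wrist_force: [0.3, -0.1, -2.1]
gripper_width: 0.562
```

Call:
drive_tool(increments="0.15 0 0 0 0 0 160;0 0 0 0 0 0 160;0 0 0 0 0 0 160")

```text
clock: 44.33
eef_pos: [0.5191, 0.3119, 0.1087]
ee_rot: [2.031, 1.568, 2.029]
wrist_force: [-0.8, 0.7, 1.0]
gripper_width: 0.56
```

Call:
drive_tool(increments="0.1 0 0 0 0 0 160;0 0 0 0 0 0 160;0 0 0 0 0 0 160")

```text
clock: 44.58
eef_pos: [0.5191, 0.3119, 0.1087]
ee_rot: [1.744, 1.568, 1.742]
wrist_force: [-1.8, -1.9, 6.3]
gripper_width: 0.563
```

Call:
drive_tool(increments="0 0 0 0 0 0 110;0 0 0 0 0 0 80;0 0 0 0 0 0 30;0 0 0 0 0 0 0;0 0 0 0 0 0 0;-1 0 0 0 0 0 0;-2 0 0 0 0 0 0;-4 0 0 0 0 0 0;-2 0 0 0 0 0 0")

```text
clock: 45.33
eef_pos: [0.5199, 0.3121, 0.2011]
ee_rot: [1.242, 1.567, 1.24]
wrist_force: [0.9, 0.8, 0.1]
gripper_width: 0.998
```

Call:
drive_tool(increments="0 -3.5 0 0 0 0 0;0 -3.5 0 0 0 0 0;0 -3.5 0 0 0 0 0;0 -3.5 0 0 0 0 0;0 -3.5 0 0 0 0 0;0 0 0 0 0 0 0;0 0 0 0 0 0 0")

```text
clock: 45.92
eef_pos: [0.5188, 0.1351, 0.1978]
ee_rot: [1.994, 1.568, 1.988]
wrist_force: [-0.1, 0.9, -0.1]
gripper_width: 1.001
```

```bash
python3 - <<'E'
from h import *
st(); c=holes("scene",.155); save(c,"scene7"); 
c=holes("top",.155); save(c,"top7")
H,S,V=cv2.split(c["hsv"])
for n in ("top","scene"):
    c=cam(n);H,S,V=cv2.split(c["hsv"])
    for u,v,a,k in blobs((V>130)&(S<70),150):
        r=cv2.minAreaRect(k)
        if 3<max(r[1])/min(r[1])<8: print(n,"bar",np.round([u,v,a],1),r,px2w(c,u,v,.018)[:2], [np.round(px2w(c,*b,.018)[:2],4) for b in cv2.boxPoints(r)])
E
```

```text
t 45.92 p [0.5188 0.1351 0.1978] x [-0.001  0.002 -1.   ] y [0.005 1.    0.002] F [-0.1  0.9 -0.1] w 85.1 q [ 0.25  0.28 -0.12  1.17  0.    0.26]
scene hole [372.8 276.5 246. ] z0.155 [0.5262 0.3131]
scene hole [ 97.7 121.7 135.5] z0.155 [ 0.6823 -0.4418]
scene hole [108.5 104.8  20.5] z0.155 [ 0.6275 -0.4772]
scene hole [ 98.2 104.3 117.5] z0.155 [ 0.6463 -0.4985]
scene hole [112.8  75.3  23.5] z0.155 [ 0.5512 -0.5757]
top hole [400.2 131.2 199. ] z0.155 [ 0.6679 -0.3598]
top hole [54.4 76.5 69. ] z0.155 [0.7873 0.4892]
top hole [91.8 57.3 98. ] z0.155 [0.8384 0.4   ]
top bar [  6.3 275.4 643.5] ((8.0, 276.0), (16.0, 60.0), 0.0) [0.2929278  0.63796523] [array([0.2139, 0.6481]), array([0.3692, 0.6606]), array([0.3701, 0.6182]), array([0.2148, 0.6064])]
top bar [321.7 136.3 236.5] ((321.73297119140625, 136.1959228515625), (7.429039001464844, 37.84531784057617), 13.495734214782715) [ 0.68290683 -0.18782581] [array([ 0.6346, -0.1665]), array([ 0.7368, -0.1897]), array([ 0.7324, -0.2094]), array([ 0.6303, -0.186 ])]
top bar [ 497.1  150.4 3034. ] ((496.0, 151.5), (108.99998474121094, 29.999996185302734), 90.0) [ 0.65434676 -0.66078205] [array([ 0.8017, -0.622 ]), array([ 0.8034, -0.7038]), array([ 0.5045, -0.6927]), array([ 0.5028, -0.6129])]
scene bar [264.8 321.8 396. ] ((264.80767822265625, 321.5384521484375), (9.15255355834961, 48.81361770629883), 33.690067291259766) [0.70973067 0.19960911] [array([0.7621, 0.1992]), array([0.6575, 0.1792]), array([0.6537, 0.1993]), array([0.7579, 0.218 ])]
scene bar [165.2 211.8 305.5] ((165.30001831054688, 211.60003662109375), (8.497057914733887, 41.14365005493164), 63.43495178222656) [ 0.69314041 -0.18204429] [array([ 0.7399, -0.2064]), array([ 0.6364, -0.1842]), array([ 0.6444, -0.1581]), array([ 0.7463, -0.1808])]
```

View pics/scene7.png

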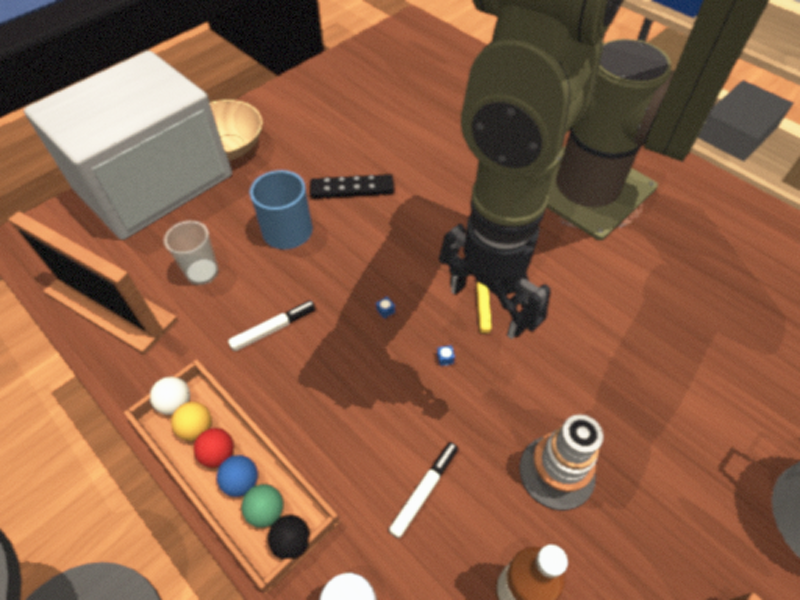

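View pics/top7.png

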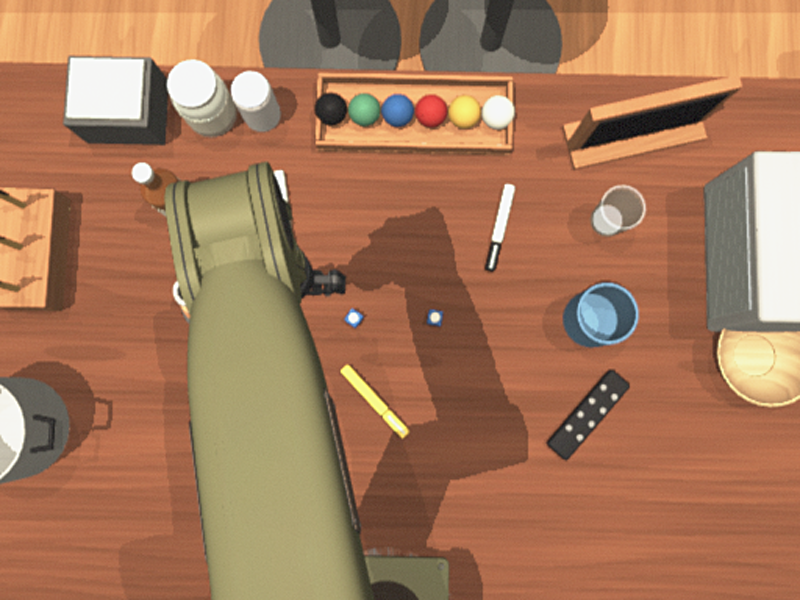

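```bash
python3 - <<'E'
from h import *
go([.711,-.193,.10],[.222,.975,0])
E
```

```text
shift cm [  9.62 -33.08  19.25]
 rotvec [12.8 -0.1 -0.1]  shift in new axes [  9.71 -27.98  26.08]
 rotvec [-1.672e+02  2.000e-01 -1.000e-01]  shift in new axes [  9.71  27.98 -26.08]
```

Call:
drive_tool(increments="0 -3.3 1.9 0 0 0 0;0 -3.3 1.9 0 0 0 0;0 -3.3 1.9 0 0 0 0;0 -3.3 1.9 0 0 0 0;0 -3.3 1.9 0 0 0 0;0 -3.3 1.9 0 0 0 0;0 -3.3 1.9 0 0 0 0;0 -3.3 1.9 0 0 0 0;0 -3.3 1.9 0 0 0 0;0 -3.3 1.9 0 0 0 0")

```text
clock: 46.95
eef_pos: [0.7094, -0.1937, 0.1957]
ee_rot: [2.265, 1.568, 2.266]
wrist_force: [1.4, 0.6, 0.1]
gripper_width: 0.996
```

Call:
drive_tool(increments="2 0 0 6.4 0 0 0;2 0 0 6.4 0 0 0;3 0 0 0 0 0 0;3 0 0 0 0 0 0;2 0 0 0 0 0 0;2 0 0 0 0 0 0;0 0 0 0 0 0 0;0 0 0 0 0 0 0;0 0 0 0 0 0 0")

```text
clock: 47.7
eef_pos: [0.7089, -0.1928, 0.0571]
ee_rot: [1.988, 1.569, 1.763]
wrist_force: [-1.1, -0.3, 0.7]
gripper_width: 1.0
```

```bash
python3 - <<'E'
from h import *
st(); go([.711,-.193,-.023],[.222,.975,0])
c=cam("scene");crop(c,110,110,240,250,4,"c26")
E
```

```text
t 47.7 p [ 0.7089 -0.1928  0.0571] x [-0.     0.001 -1.   ] y [0.222 0.975 0.001] F [-1.1 -0.3  0.7] w 85.0 q [-0.27  0.7   0.22  1.09  0.   -0.04]
shift cm [8.01 0.02 0.21]
 rotvec [-0.  -0.  -0.1]  shift in new axes [8.01 0.03 0.21]
 rotvec [ 1.8e+02 -1.0e-01  1.0e-01]  shift in new axes [ 8.01 -0.03 -0.21]
```

View pics/c26.png

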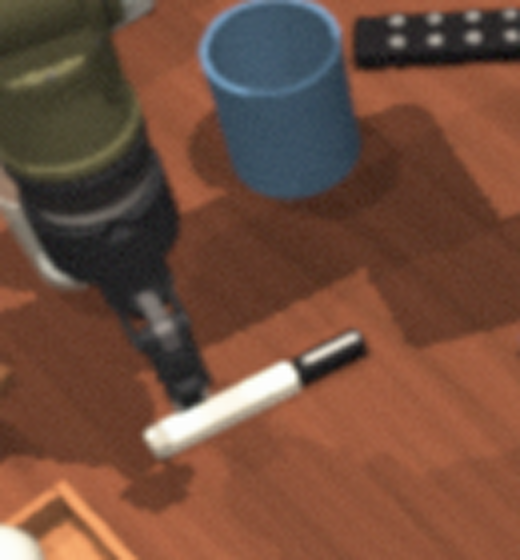

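Call:
drive_tool(increments="2 0 0.1 0 0 0 0;2 0 0 0 0 0 0;1.5 0 0 0 0 0 0;1 0 0 0 0 0 0;0.8 0 0 0 0 0 0;0.6 0 0 0 0 0 0;0 0 0 0 0 0 0;0 0 0 0 0 0 0;0 0 0 0 0 0 0")

```text
clock: 48.5
eef_pos: [0.7094, -0.1938, -0.0219]
ee_rot: [1.796, 1.57, 1.57]
wrist_force: [0.4, 0.7, 0.2]
gripper_width: 0.999
```

```bash
python3 - <<'E'
from h import *
st()
c=cam("scene");crop(c,110,110,240,250,4,"c27")
E
```

```text
t 48.5 p [ 0.7094 -0.1938 -0.0219] x [ 0.     0.001 -1.   ] y [0.224 0.975 0.001] F [0.4 0.7 0.2] w 84.9 q [-0.27  0.76  0.12  0.93  0.   -0.04]
```

View pics/c27.png

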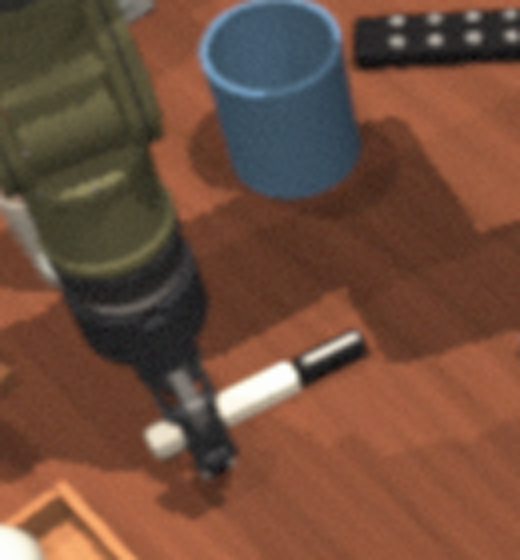

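Call:
drive_tool(increments="0 0 0 0 0 0 80;0 0 0 0 0 0 160;0 0 0 0 0 0 220;0 0 0 0 0 0 240;0 0 0 0 0 0 240;0 0 0 0 0 0 240;0 0 0 0 0 0 240", grip_force=80)

```text
clock: 49.13
eef_pos: [0.7089, -0.1937, -0.0226]
ee_rot: [2.389, 1.569, 2.164]
wrist_force: [0.5, -0.1, 6.1]
gripper_width: 0.186
```

Call:
drive_tool(increments="-2 0 0 0 0 0 240;-4 0 0 0 0 0 240;-4 0 0 0 0 0 240;-4 0 0 0 0 0 240;-4 0 0 0 0 0 240;-4 0 0 0 0 0 240;-4 0 0 0 0 0 240;0 0 0 0 0 0 240;0 0 0 0 0 0 240")

```text
clock: 49.88
eef_pos: [0.7111, -0.1946, 0.241]
ee_rot: [0.175, 1.565, -0.05]
wrist_force: [0.4, -0.3, -1.0]
gripper_width: 0.184
```

```bash
python3 - <<'E'
from h import *
st()
c=cam("scene");save(c,"scene8")
E
```

```text
t 49.88 p [ 0.7111 -0.1946  0.241 ] x [ 0.006 -0.    -1.   ] y [0.224 0.975 0.001] F [ 0.4 -0.3 -1. ] w 15.6 q [-0.27  0.66  0.61  1.52  0.   -0.04]
```

View pics/scene8.png

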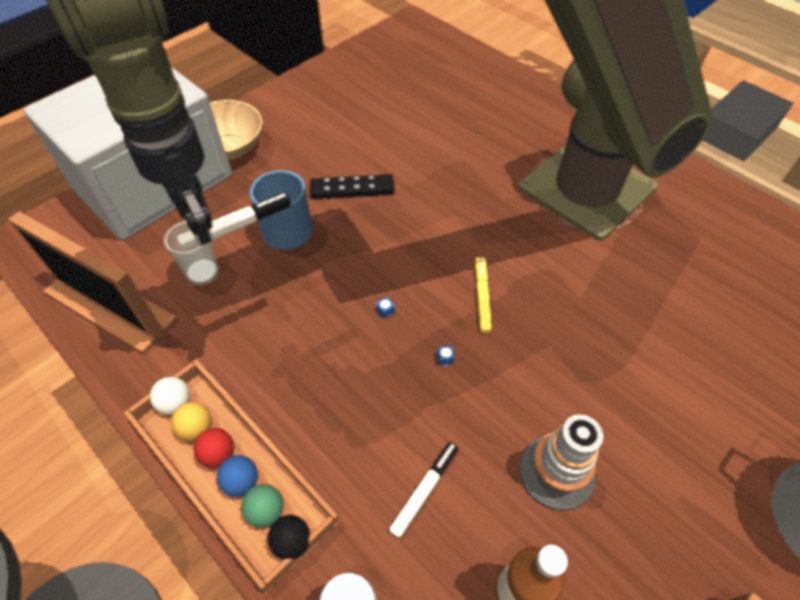

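```bash
python3 - <<'E'
from h import *
print(px2w(cam("top"),389.2,200.5,.11),px2w(cam("scene"),177.75,121.7,.11))
for n in("top","scene"):
    c=cam(n);H,S,V=cv2.split(c["hsv"])
    m=((H>95)&(H<115)&(S>60)&(V>150)).astype(np.uint8)
    for u,v,a,k in blobs(m,30):
        if len(k)>30: e=cv2.fitEllipse(k); print(n,e,px2w(c,*e[0],.11))
E
```

```text
[ 0.5028762  -0.34373647  0.11      ] [ 0.5117121  -0.33545878  0.11      ]
top ((278.034912109375, 202.60556030273438), (8.85348129272461, 9.866491317749023), 159.6405029296875) [ 0.49168951 -0.06823074  0.11      ]
top ((389.4283752441406, 205.18458557128906), (8.673239707946777, 21.51532745361328), 9.751607894897461) [ 0.49122719 -0.34419334  0.11      ]
top ((388.49951171875, 200.1445770263672), (36.468482971191406, 37.702476501464844), 131.34689331054688) [ 0.50372454 -0.34200873  0.11      ]
top ((253.38772583007812, 67.92430114746094), (13.658936500549316, 14.381649017333984), 50.49208450317383) [8.36343547e-01 4.19956322e-04 1.10000000e-01]
scene ((150.21389770507812, 303.2339172363281), (18.17885971069336, 20.479707717895508), 43.59117126464844) [0.86597136 0.02893933 0.11      ]
scene ((8.536303520202637, 4.361679553985596), (9.223444938659668, 30.43880271911621), 77.89397430419922) [ 0.57943069 -1.26005855  0.11      ]
```

Call:
drive_tool(increments="-1 0 0 7 0 0 240;-1 0 0 7 0 0 240;-0.5 0 0 7 0 0 240;0 0 -3.5 0 0 0 240;0 0 -3.5 0 0 0 240;0 0 0 0 0 0 240;0 0 0 0 0 0 240")

```text
clock: 50.72
eef_pos: [0.6475, -0.1536, 0.2601]
ee_rot: [-2.927, 1.562, 2.765]
wrist_force: [0.4, -0.0, 0.1]
gripper_width: 0.185
```

```bash
python3 - <<'E'
from h import *
st(); go([.512,-.346,.265],[.5595,.829,0])
E
```

```text
t 50.72 p [ 0.6475 -0.1536  0.2601] x [-0.008  0.003 -1.   ] y [ 0.557  0.83  -0.002] F [ 0.4 -0.   0.1] w 15.7 q [-0.23  0.51  0.4   1.47  0.    0.36]
shift cm [ -0.44 -23.53  -0.53]
 rotvec [ 0.2 -0.5  0.1]  shift in new axes [ -0.49 -23.53  -0.46]
 rotvec [-179.8   -0.2   -0.8]  shift in new axes [-0.49 23.53  0.46]
```

Call:
drive_tool(increments="-0.3 -3.4 0 0 0 0 240;-0.3 -3.4 0 0 0 0 240;0 -3.4 0 0 0 0 240;0 -3.4 0 0 0 0 240;0 -3.4 0 0 0 0 240;0 -3.4 0 0 0 0 240;0 -3.1 0 0 0 0 240;0 0 0 0 0 0 240;0 0 0 0 0 0 240")

```text
clock: 51.47
eef_pos: [0.5195, -0.3523, 0.2677]
ee_rot: [2.825, 1.569, 2.23]
wrist_force: [0.5, 0.2, -1.1]
gripper_width: 0.185
```

Call:
drive_tool(increments="0 0 0 0 -6 0 240;0 0 0 0 -6 0 240;0 0 0 0 -6 0 240;0 0 0 0 -6 0 240;0 0 0 0 -6 0 240;0 0 0 0 -6 0 240;0 0 0 0 -6 0 240;0 0 0 0 0 0 240")

```text
clock: 52.13
eef_pos: [0.5089, -0.341, 0.2524]
ee_rot: [0.002, 0.863, -0.589]
wrist_force: [-4.5, 2.5, -7.2]
gripper_width: 0.185
```

```bash
python3 - <<'E'
from h import *
st()
c=cam("scene");save(c,"scene9")
E
```

```text
t 52.13 p [ 0.5089 -0.341   0.2524] x [ 0.541 -0.361 -0.76 ] y [0.556 0.831 0.001] F [-4.5  2.5 -7.2] w 15.7 q [-0.59 -0.07 -0.69  0.24  0.   -0.  ]
```

View pics/scene9.png

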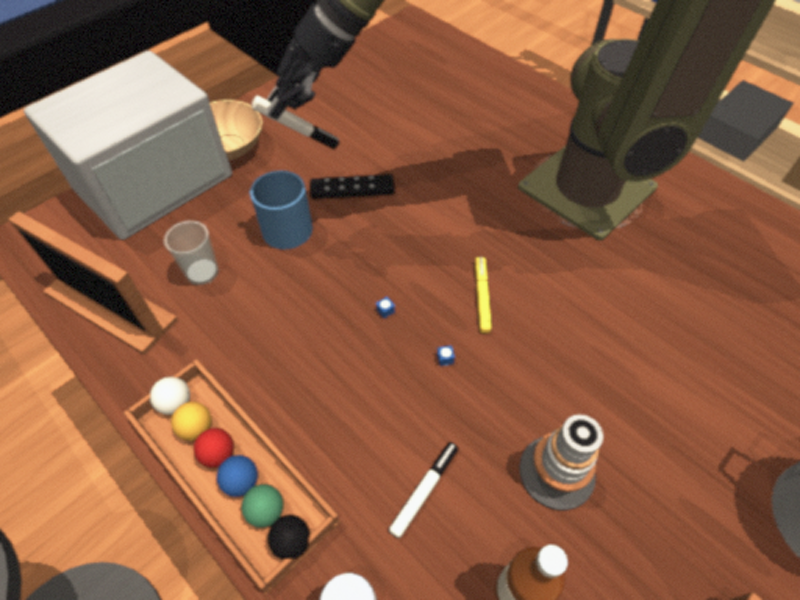

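Call:
drive_tool(increments="0 0 0 0 -6 0 240;0 0 0 0 -6 0 240;0 0 0 0 -6 0 240;0 0 0 0 -6 0 240;0 0 0 0 -6 0 240;0 0 0 0 -6 0 240;0 0 0 0 -6 0 240;0 0 0 0 0 0 240;0 0 0 0 0 0 240;0 0 0 0 0 0 240")

```text
clock: 53.02
eef_pos: [0.534, -0.3591, 0.2688]
ee_rot: [0.001, 0.326, -0.591]
wrist_force: [-0.6, 0.0, -0.8]
gripper_width: 0.187
```

```bash
python3 - <<'E'
from h import *
st()
c=cam("scene");crop(c,90,10,290,160,4,"c28")
c2=cam("top");save(c2,"top9")
p,M,o=T()
print("tcp px crop",(w2px(c,p)-[90,10])*4, "grip", (w2px(c,p-M[:,0]*.0187)-[90,10])*4, "grip+27z",(w2px(c,p-M[:,0]*.0187+[0,0,.0275])-[90,10])*4,"grip+27x",(w2px(c,p-M[:,0]*.0462)-[90,10])*4)
E
```

```text
t 53.02 p [ 0.534  -0.3591  0.2688] x [ 0.787 -0.528 -0.32 ] y [0.557 0.83  0.001] F [-0.6  0.  -0.8] w 15.9 q [-0.59  0.1  -1.25 -1.03  0.    0.  ]
tcp px crop [252.89348416 254.63313528] grip [280.29240038 242.88601711] grip+27z [270.34489066 204.00329018] grip+27x [320.9160603  225.46887077]
```

View pics/c28.png

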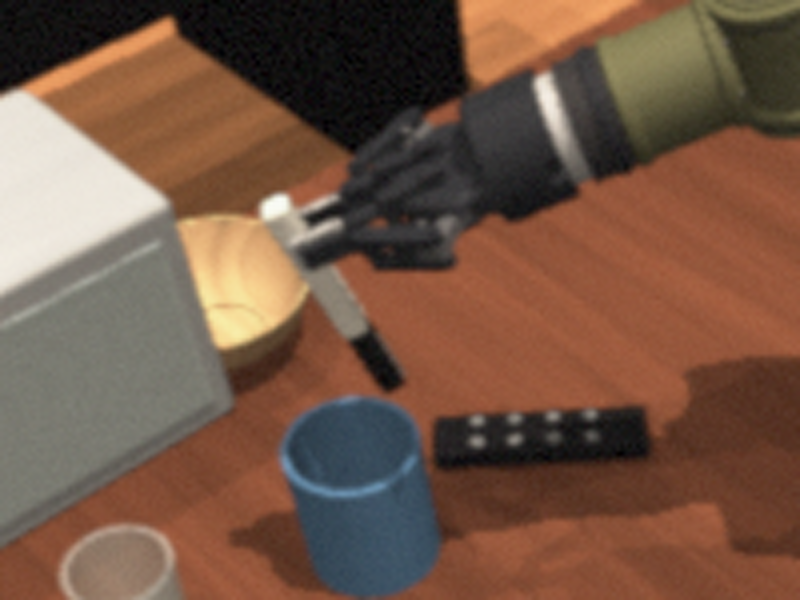

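View pics/top9.png

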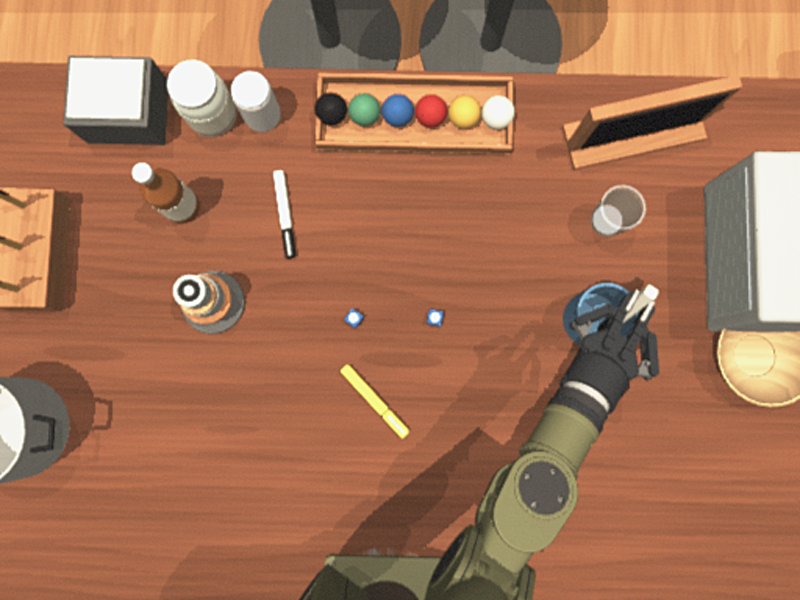

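Call:
drive_tool(increments="1.2 0 0.4 0 0 0 240;1.2 0 0.4 0 0 0 240;0 0 0 0 0 0 240;0 0 0 0 0 0 240")

```text
clock: 53.45
eef_pos: [0.5533, -0.3726, 0.2701]
ee_rot: [0.001, 0.322, -0.592]
wrist_force: [0.2, -0.5, -0.6]
gripper_width: 0.179
```

```bash
cat >> h.py <<'E'
CUP=np.array([.5045,-.3405])
def mk(L=.113):
    p,M,o=T(); g=p-M[:,0]*.0462; e=g-L*M[:,2]; rad=CUP/np.linalg.norm(CUP); tan=np.array([-rad[1],rad[0]])
    for n,q in(("grip",g),("low end",e)): d=q[:2]-CUP; print(n,np.round(q,4),"radial %.4f tang %.4f"%(d@rad,d@tan))
    print("world down 1cm in tool",np.round(M.T@[0,0,-1],3)," radial 1cm",np.round(M.T@[*rad,0],3),"lean",np.degrees(np.arccos(abs(M[2,2]))))
E
python3 - <<'E'
from h import *
st(); mk()
c=cam("scene");crop(c,90,10,290,160,4,"c29")
E
```

```text
t 53.45 p [ 0.5533 -0.3726  0.2701] x [ 0.787 -0.529 -0.317] y [0.558 0.83  0.001] F [ 0.2 -0.5 -0.6] w 15.2 q [-0.59  0.13 -1.21 -1.02  0.    0.  ]
grip [ 0.5169 -0.3481  0.2847] radial 0.0146 tang 0.0006
low end [ 0.4873 -0.3281  0.1775] radial -0.0212 tang 0.0006
world down 1cm in tool [ 0.317 -0.001 -0.948]  radial 1cm [ 0.948 -0.002  0.317] lean 18.470075986680282
```

View pics/c29.png

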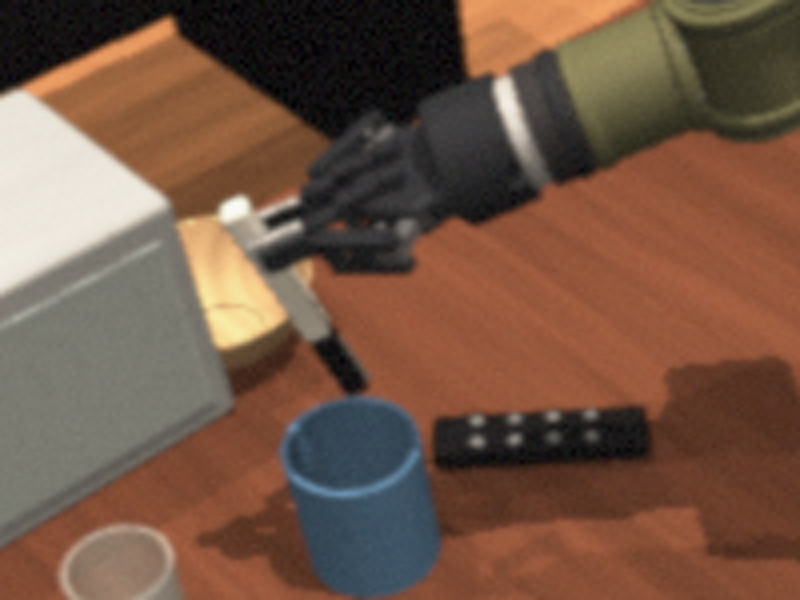

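Call:
drive_tool(increments="0 0 0 0 -5 0 240;0 0 0 0 0 0 240;0 0 0 0 0 0 240")

```text
clock: 53.75
eef_pos: [0.555, -0.3737, 0.267]
ee_rot: [0.001, 0.275, -0.592]
wrist_force: [-0.3, 0.6, 0.1]
gripper_width: 0.185
```

```bash
python3 - <<'E'
from h import *
st(); mk()
E
```

```text
t 53.75 p [ 0.555  -0.3737  0.267 ] x [ 0.799 -0.537 -0.271] y [0.558 0.83  0.001] F [-0.3  0.6  0.1] w 15.7 q [-0.59  0.21 -1.26 -1.2   0.    0.  ]
grip [ 0.5181 -0.3489  0.2796] radial 0.0159 tang 0.0006
low end [ 0.4927 -0.3317  0.1708] radial -0.0147 tang 0.0006
world down 1cm in tool [ 0.271 -0.001 -0.962]  radial 1cm [ 0.962 -0.002  0.271] lean 15.743727883414598
```

Call:
drive_tool(increments="0.5 0 -1.9 0 0 0 240;0.5 0 -1.9 0 0 0 240;0 0 0 0 0 0 240;0 0 0 0 0 0 240;0 0 0 0 0 0 240")

```text
clock: 54.17
eef_pos: [0.5633, -0.3793, 0.2372]
ee_rot: [0.0, 0.28, -0.592]
wrist_force: [0.8, -0.3, 0.4]
gripper_width: 0.184
```

```bash
python3 - <<'E'
from h import *
st(); mk()
c=cam("scene");crop(c,90,10,290,160,4,"c30")
E
```

```text
t 54.17 p [ 0.5633 -0.3793  0.2372] x [ 0.798 -0.536 -0.276] y [0.558 0.83  0.   ] F [ 0.8 -0.3  0.4] w 15.6 q [-0.59  0.33 -1.28 -1.33  0.    0.  ]
grip [ 0.5264 -0.3545  0.25  ] radial 0.0260 tang 0.0006
low end [ 0.5006 -0.3371  0.1414] radial -0.0052 tang 0.0006
world down 1cm in tool [ 0.276 -0.    -0.961]  radial 1cm [ 0.961 -0.002  0.276] lean 16.023948151820868
```

View pics/c30.png

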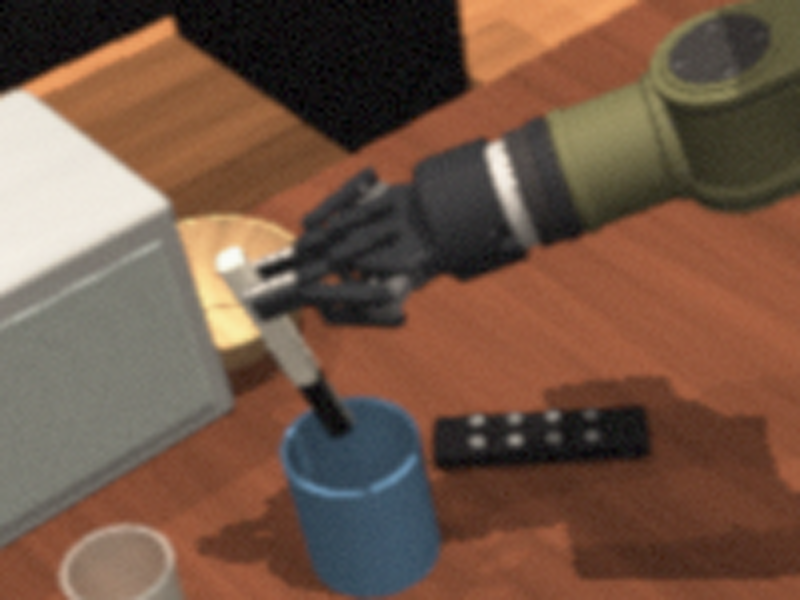

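Call:
drive_tool(increments="0 0 0 0 5 0 240;0 0 0 0 5 0 240;0.4 0 -1.5 0 0 0 240;0 0 0 0 0 0 240;0 0 0 0 0 0 240")

```text
clock: 54.63
eef_pos: [0.5637, -0.3796, 0.2204]
ee_rot: [0.0, 0.385, -0.592]
wrist_force: [0.7, 0.3, -0.9]
gripper_width: 0.187
```

```bash
python3 - <<'E'
from h import *
st(); mk(); print(get_obs()["q"])
E
```

```text
t 54.63 p [ 0.5637 -0.3796  0.2204] x [ 0.769 -0.517 -0.375] y [0.558 0.83  0.   ] F [ 0.7  0.3 -0.9] w 15.9 q [-0.59  0.23 -1.2  -1.05  0.   -0.  ]
grip [ 0.5282 -0.3557  0.2377] radial 0.0281 tang 0.0007
low end [ 0.493 -0.332  0.133] radial -0.0143 tang 0.0006
world down 1cm in tool [ 0.375 -0.    -0.927]  radial 1cm [ 0.927 -0.002  0.375] lean 22.0320319824542
[-5.93374868e-01  2.33947997e-01 -1.19762286e+00 -1.04703922e+00
  1.48131756e-03 -1.02085001e-04]
```

Call:
drive_tool(increments="0.7 0 -1.8 0 0 0 240;0.7 0 -1.8 0 0 0 240;0.4 0 -1.0 0 0 0 240;0 0 0 0 0 0 240;0 0 0 0 0 0 240")

```text
clock: 55.05
eef_pos: [0.563, -0.379, 0.1679]
ee_rot: [0.001, 0.389, -0.592]
wrist_force: [0.7, 0.8, 0.5]
gripper_width: 0.185
```

```bash
python3 - <<'E'
from h import *
st(); mk(); print(get_obs()["q"])
c=cam("scene");crop(c,90,10,290,160,4,"c31")
E
```

```text
t 55.05 p [ 0.563  -0.379   0.1679] x [ 0.768 -0.516 -0.38 ] y [0.558 0.83  0.001] F [0.7 0.8 0.5] w 15.7 q [-0.59  0.42 -1.27 -1.3   0.   -0.  ]
grip [ 0.5275 -0.3552  0.1855] radial 0.0273 tang 0.0007
low end [ 0.4919 -0.3312  0.0809] radial -0.0156 tang 0.0007
world down 1cm in tool [ 0.38  -0.001 -0.925]  radial 1cm [ 0.925 -0.002  0.38 ] lean 22.31262845849521
[-5.93301380e-01  4.19469955e-01 -1.27126774e+00 -1.30130883e+00
  1.44159790e-03 -1.92589562e-05]
```

View pics/c31.png

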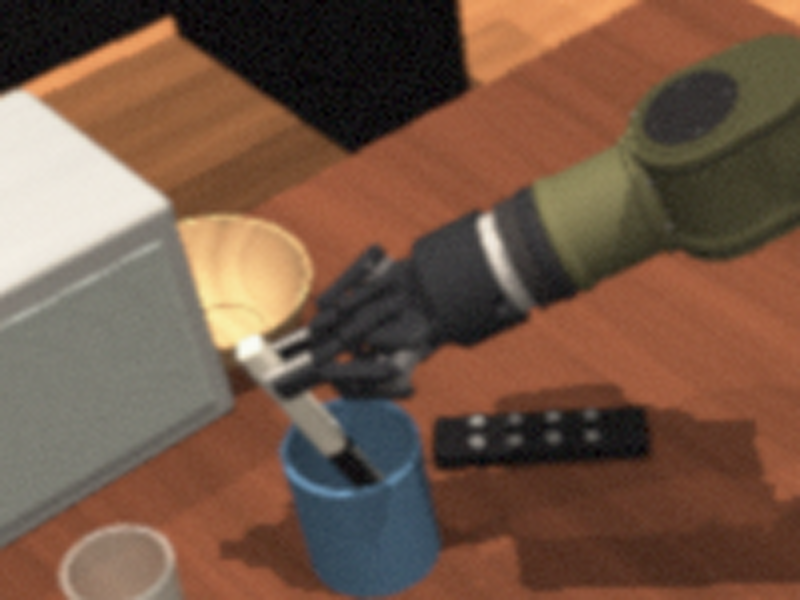

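Call:
drive_tool(increments="0 0 0 0 3 0 240;0.4 0 -0.9 0 3 0 240;0.8 0 -1.8 0 0 0 240;0 0 0 0 0 0 240;0 0 0 0 0 0 240")

```text
clock: 55.52
eef_pos: [0.5621, -0.3785, 0.1408]
ee_rot: [0.001, 0.489, -0.592]
wrist_force: [-0.0, 0.0, -0.1]
gripper_width: 0.187
```

```bash
python3 - <<'E'
from h import *
st(); mk(); print(get_obs()["q"])
c=cam("scene");crop(c,90,10,290,160,4,"c32")
E
```

```text
t 55.52 p [ 0.5621 -0.3785  0.1408] x [ 0.733 -0.492 -0.47 ] y [0.558 0.83  0.   ] F [-0.   0.  -0.1] w 15.9 q [-0.59  0.37 -1.21 -1.09  0.   -0.  ]
grip [ 0.5283 -0.3557  0.1625] radial 0.0282 tang 0.0007
low end [ 0.4843 -0.3261  0.0627] radial -0.0249 tang 0.0006
world down 1cm in tool [ 0.47  -0.    -0.883]  radial 1cm [ 0.883 -0.002  0.47 ] lean 28.02387102912724
[-5.93271728e-01  3.69524811e-01 -1.20541459e+00 -1.08583035e+00
  1.37717163e-03 -1.96245330e-04]
```

View pics/c32.png

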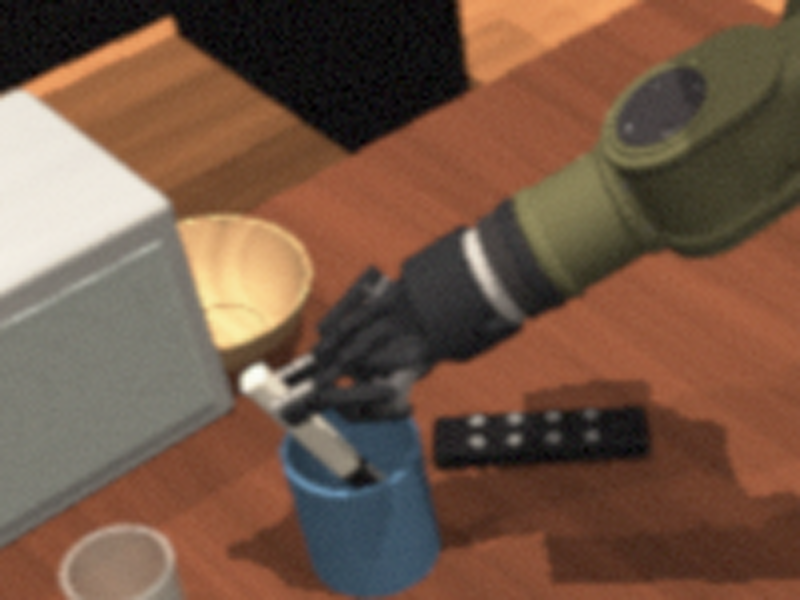

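Call:
drive_tool(increments="0 0 0 0 0 0 200;0 0 0 0 0 0 150;0 0 0 0 0 0 100;0 0 0 0 0 0 100;0 0 0 0 0 0 100;0 0 0 0 0 0 100")

```text
clock: 56.07
eef_pos: [0.562, -0.3784, 0.1398]
ee_rot: [0.001, 0.491, -0.592]
wrist_force: [0.2, 0.2, 0.0]
gripper_width: 0.606
```

```bash
python3 - <<'E'
from h import *
st()
c=cam("scene");crop(c,90,10,290,160,4,"c33")
E
```

```text
t 56.07 p [ 0.562  -0.3784  0.1398] x [ 0.732 -0.492 -0.471] y [0.558 0.83  0.   ] F [0.2 0.2 0. ] w 51.5 q [-0.59  0.37 -1.21 -1.09  0.   -0.  ]
```

View pics/c33.png

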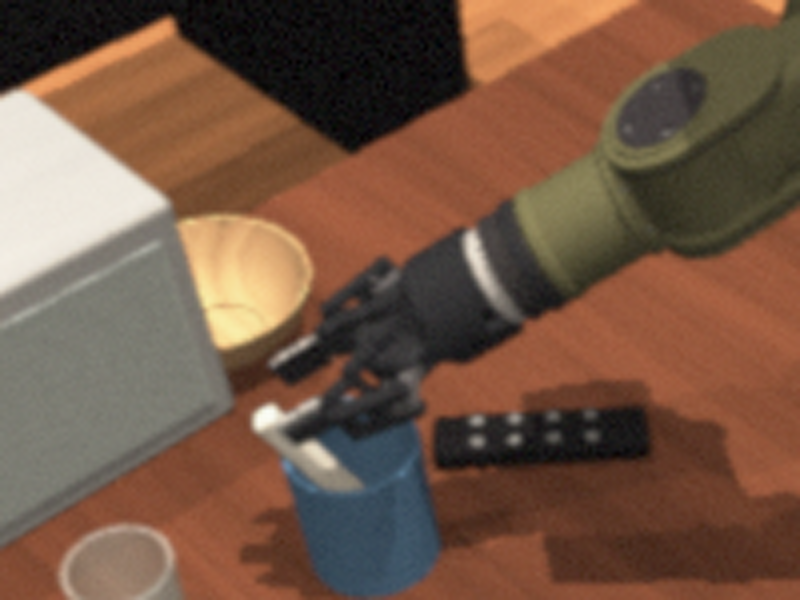

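Call:
drive_tool(increments="-1.4 0 2.6 0 0 0 100;-1.4 0 2.6 0 0 0 100;-1.4 0 2.6 0 0 0 100;-1.4 0 2.6 0 0 0 60;0 0 0 0 7 0 0;0 0 0 0 7 0 0;0 0 0 0 7 0 0;0 0 0 0 7 0 0;0 0 0 0 7 0 0;0 0 0 0 7 0 0")

```text
clock: 56.95
eef_pos: [0.5661, -0.3812, 0.2539]
ee_rot: [0.001, 1.027, -0.591]
wrist_force: [1.1, -0.2, -0.1]
gripper_width: 0.998
```

Call:
drive_tool(increments="0 0 0 0 7 0 0;0 0 0 0 7 0 0;0 0 0 0 6 0 0;0 0 0 0 0 0 0;0 0 0 0 0 0 0")

```text
clock: 57.37
eef_pos: [0.5694, -0.3834, 0.2505]
ee_rot: [0.002, 1.342, -0.59]
wrist_force: [-1.0, 0.4, -0.5]
gripper_width: 1.001
```

```bash
cat >> h.py <<'E'
def bars():
  for n in ("top","scene"):
    c=cam(n);H,S,V=cv2.split(c["hsv"])
    for u,v,a,k in blobs((V>130)&(S<70),150):
        r=cv2.minAreaRect(k)
        if 3<max(r[1])/min(r[1])<8 and a<600:
            b=cv2.boxPoints(r); i=np.argmax([np.linalg.norm(b[0]-b[1]),np.linalg.norm(b[1]-b[2])])
            e=[(b[0]+b[3])/2,(b[1]+b[2])/2] if i==0 else [(b[0]+b[1])/2,(b[2]+b[3])/2]
            print(n,"bar c",np.round(px2w(c,u,v,.014)[:2],4),"ends",[np.round(px2w(c,*q,.014)[:2],4) for q in e])
E
python3 - <<'E'
from h import *
st(); bars()
c=cam("scene");save(c,"scene10")
c=cam("top");save(c,"top10")
E
```

```text
t 57.37 p [ 0.5694 -0.3834  0.2505] x [ 0.188 -0.126 -0.974] y [0.558 0.83  0.   ] F [-1.   0.4 -0.5] w 85.1 q [-0.59  0.35  0.08  1.07  0.   -0.  ]
top bar c [0.7005 0.1966] ends [array([0.7524, 0.2058]), array([0.6491, 0.1873])]
scene bar c [0.7087 0.1989] ends [array([0.7594, 0.2079]), array([0.6545, 0.1885])]
scene bar c [ 0.4918 -0.4502] ends [array([ 0.49  , -0.5127]), array([ 0.4955, -0.3816])]
```

View pics/scene10.png

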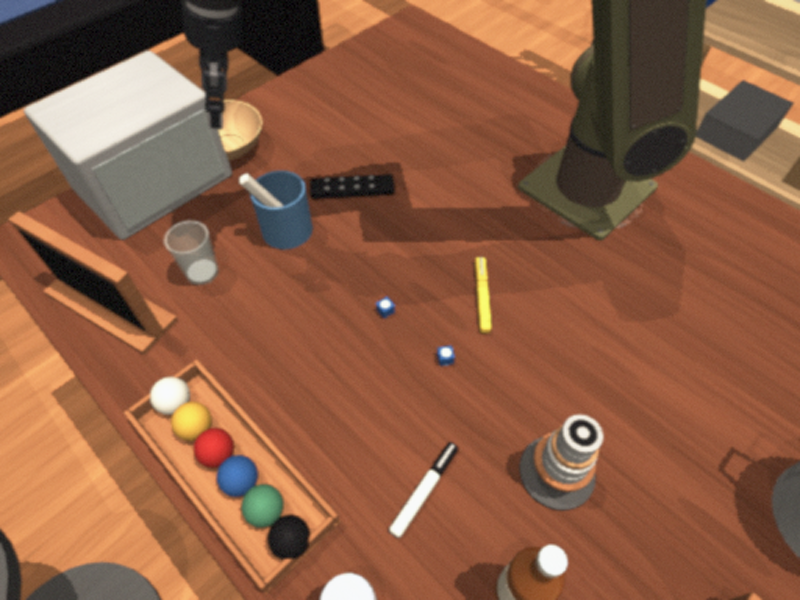

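View pics/top10.png

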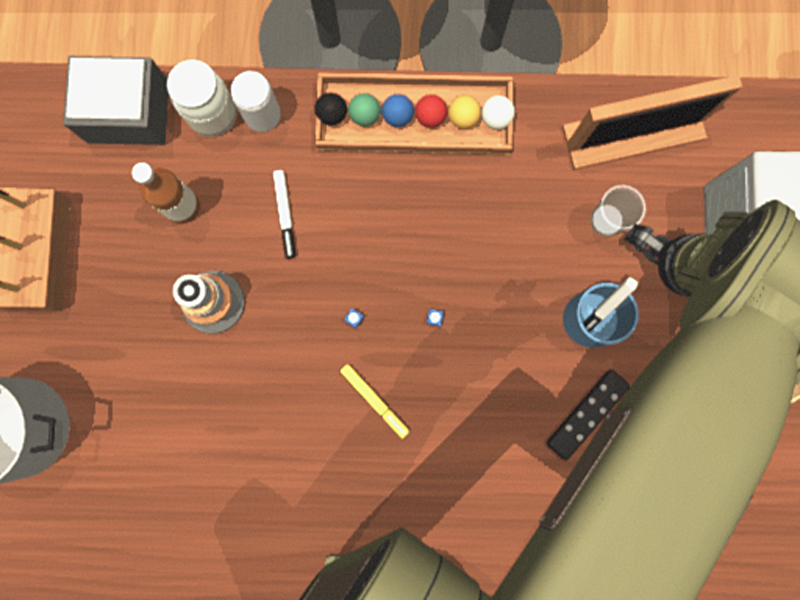

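Call:
drive_tool(increments="0 0 0 0 6.5 0 0;0 0 0 0 6.5 0 0;0 0 0 -6.3 0 0 0;0 0 0 -6.3 0 0 0;0 0 0 -6.3 0 0 0;0 0 0 -6.3 0 0 0;0 0 0 -6.3 0 0 0;0 0 0 -6.3 0 0 0;0 0 0 -6.3 0 0 0;0 0 0 0 0 0 0")

```text
clock: 58.4
eef_pos: [0.5667, -0.3816, 0.2533]
ee_rot: [-0.735, 1.558, -0.555]
wrist_force: [-0.9, 0.0, 0.6]
gripper_width: 1.001
```

```bash
python3 - <<'E'
from h import *
st(); go([.720,.200,.10],[-.176,.984,0])
E
```

```text
t 58.4 p [ 0.5667 -0.3816  0.2533] x [ 0.011 -0.007 -1.   ] y [-0.178  0.984 -0.009] F [-0.9  0.   0.6] w 85.1 q [-0.59  0.53  0.41  1.44  0.   -0.77]
shift cm [15.1  54.62 25.32]
 rotvec [0.1 0.6 0.5]  shift in new axes [15.33 54.55 25.33]
 rotvec [-179.9   -0.8    0.9]  shift in new axes [ 15.33 -54.55 -25.33]
```

Call:
drive_tool(increments="0 3.6 1.7 0 0.6 0.5 0;0 3.6 1.7 0 0 0 0;0 3.6 1.7 0 0 0 0;0 3.6 1.7 0 0 0 0;0 3.6 1.7 0 0 0 0;0 3.6 1.7 0 0 0 0;0 3.6 1.7 0 0 0 0;0 3.6 1.7 0 0 0 0;0.5 3.6 1.7 0 0 0 0;1 3.6 1.7 0 0 0 0")

```text
clock: 59.23
eef_pos: [0.6716, 0.004, 0.2394]
ee_rot: [0.088, 1.568, 0.263]
wrist_force: [0.9, 0.7, 0.6]
gripper_width: 0.999
```

Call:
drive_tool(increments="1 3.6 1.7 0 0 0 0;1 3.6 1.7 0 0 0 0;1 3.6 1.7 0 0 0 0;2 3.6 1.7 0 0 0 0;3 3.6 1.6 0 0 0 0;3 0 0 0 0 0 0;2 0 0 0 0 0 0;0 0 0 0 0 0 0;0 0 0 0 0 0 0")

```text
clock: 59.98
eef_pos: [0.718, 0.1853, 0.1127]
ee_rot: [2.957, 1.566, 3.134]
wrist_force: [0.5, -0.2, 0.8]
gripper_width: 0.999
```

```bash
python3 - <<'E'
from h import *
st(); go([.720,.200,-.023],[-.176,.984,0]); bars()
c=cam("scene");crop(c,190,170,350,370,3,"c34")
E
```

```text
t 59.98 p [0.718  0.1853 0.1127] x [-0.005  0.    -1.   ] y [-0.175  0.985  0.001] F [ 0.5 -0.2  0.8] w 84.9 q [0.25 0.69 0.34 1.23 0.   0.08]
shift cm [13.57  1.4   0.51]
 rotvec [-0.  -0.3 -0. ]  shift in new axes [13.57  1.41  0.45]
 rotvec [ 1.799e+02 -1.000e-01  4.000e-01]  shift in new axes [13.57 -1.41 -0.45]
scene bar c [0.7215 0.2011] ends [array([0.7593, 0.2082]), array([0.6813, 0.1938])]
```

View pics/c34.png

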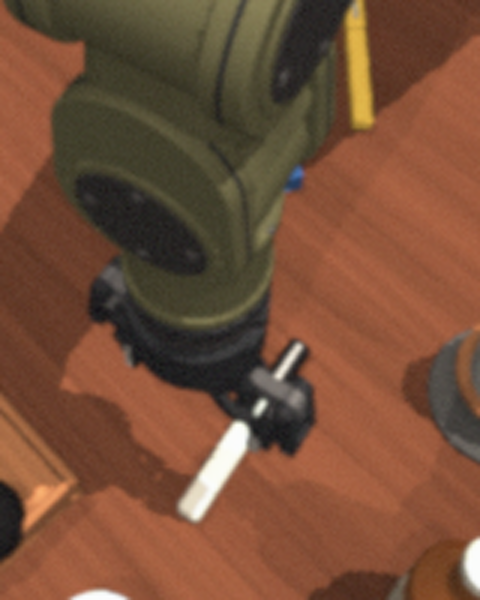

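Call:
drive_tool(increments="2 1.4 0.3 0 -0.3 0 0;3 0 0 0 0 0 0;3 0 0 0 0 0 0;2 0 0 0 0 0 0;1.4 0 0 0 0 0 0;1 0 0 0 0 0 0;0.6 0 0 0 0 0 0;0.5 0 0 0 0 0 0;0 0 0 0 0 0 0;0 0 0 0 0 0 0")

```text
clock: 60.97
eef_pos: [0.7215, 0.2002, -0.0205]
ee_rot: [0.242, 1.566, 0.419]
wrist_force: [0.3, 0.2, 0.3]
gripper_width: 0.997
```

```bash
python3 - <<'E'
from h import *
st(); go([.720,.200,-.023],[-.176,.984,0])
c=cam("scene");crop(c,190,170,350,370,3,"c35")
E
```

```text
t 60.97 p [ 0.7215  0.2002 -0.0205] x [ 0.005  0.002 -1.   ] y [-0.177  0.984  0.001] F [0.3 0.2 0.3] w 84.8 q [0.27 0.78 0.16 0.95 0.   0.09]
shift cm [ 0.25  0.   -0.16]
 rotvec [ 0.   0.3 -0.1]  shift in new axes [ 0.25  0.   -0.16]
 rotvec [-1.8e+02  1.0e-01  5.0e-01]  shift in new axes [ 0.25 -0.    0.16]
```

View pics/c35.png

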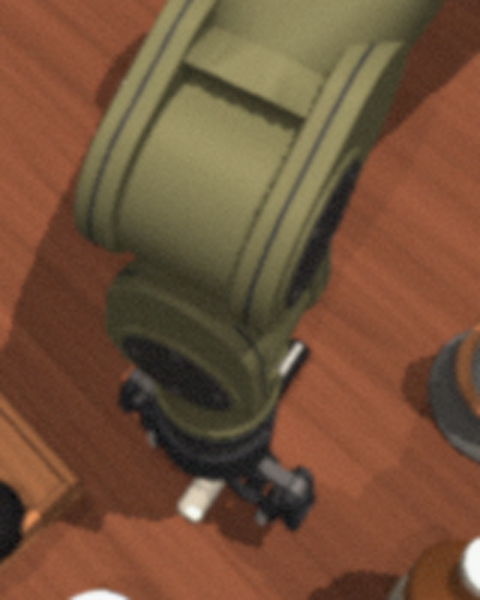

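Call:
drive_tool(increments="0.2 0 0 0 0 0 80;0 0 0 0 0 0 160;0 0 0 0 0 0 220;0 0 0 0 0 0 240;0 0 0 0 0 0 240;0 0 0 0 0 0 240;0 0 0 0 0 0 240", grip_force=80)

```text
clock: 61.6
eef_pos: [0.721, 0.2003, -0.0233]
ee_rot: [0.281, 1.567, 0.458]
wrist_force: [-0.6, 1.0, 5.3]
gripper_width: 0.184
```

Call:
drive_tool(increments="-2 0 0 0 0 0 240;-4 0 0 0 0 0 240;-4 0 0 0 0 0 240;-4 0 0 0 0 0 240;-4 0 0 0 0 0 240;-4 0 0 0 0 0 240;-4 0 0 0 0 0 240;0 0 0 0 0 0 240;0 0 0 0 0 0 240")

```text
clock: 62.35
eef_pos: [0.7219, 0.2002, 0.2403]
ee_rot: [0.16, 1.56, 0.338]
wrist_force: [0.5, 0.2, 0.3]
gripper_width: 0.184
```

```bash
python3 - <<'E'
from h import *
st()
c=cam("scene");save(c,"scene11")
c=cam("top");save(c,"top11")
E
```

```text
t 62.35 p [0.7219 0.2002 0.2403] x [ 0.011  0.004 -1.   ] y [-0.177  0.984  0.002] F [0.5 0.2 0.3] w 15.7 q [0.27 0.68 0.65 1.53 0.   0.09]
```

View pics/scene11.png

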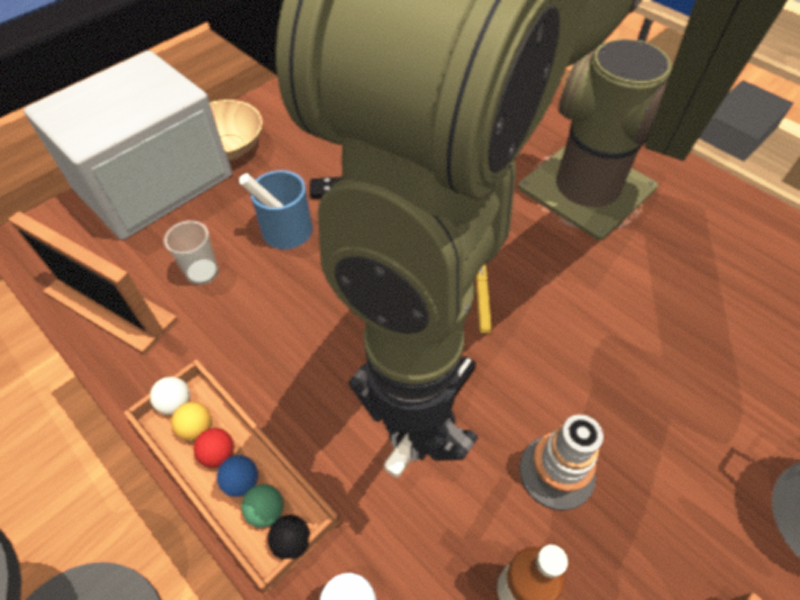

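View pics/top11.png

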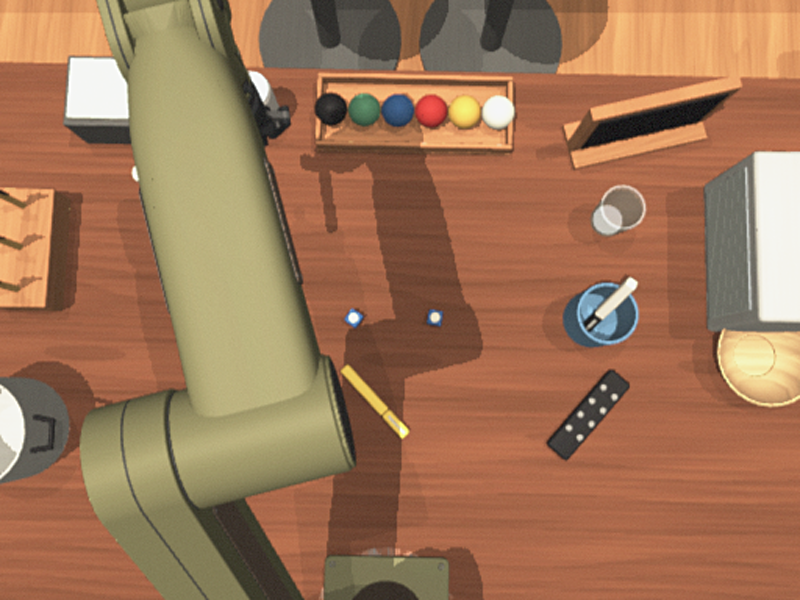

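Call:
drive_tool(increments="0 0 -3.5 6.4 0 0 240;0 0 -3.5 6.4 0 0 240;-1 0 -3.5 6.4 0 0 240;-1 0 0 6.4 0 0 240;-1 0 0 6.4 0 0 240;0 0 0 6.4 0 0 240;0 0 0 6.1 0 0 240;0 0 0 0 0 0 240;0 0 0 0 0 0 240")

```text
clock: 63.2
eef_pos: [0.6143, 0.1924, 0.2637]
ee_rot: [-2.96, 1.57, 2.727]
wrist_force: [-1.2, -0.2, -0.0]
gripper_width: 0.181
```

```bash
python3 - <<'E'
from h import *
st(); r=CUP/np.linalg.norm(CUP); t=np.array([-r[1],r[0]]); g=CUP+.03*r+.022*t+.02*r; print(g)
go([*g,.27],[*t,0])
E
```

```text
t 63.2 p [0.6143 0.1924 0.2637] x [-0.001  0.    -1.   ] y [ 0.562  0.827 -0.   ] F [-1.2 -0.2 -0. ] w 15.4 q [0.3  0.46 0.33 1.43 0.   0.9 ]
[ 0.55825133 -0.35023623]
shift cm [ -0.64 -48.05  25.83]
 rotvec [-0.1 -0.1  0. ]  shift in new axes [ -0.63 -48.11  25.71]
 rotvec [1.799e+02 0.000e+00 1.000e-01]  shift in new axes [ -0.63  48.11 -25.71]
```

Call:
drive_tool(increments="-0.5 -3.4 1.8 0 0 0 240;-0.5 -3.4 1.8 0 0 0 240;0 -3.4 1.8 0 0 0 240;0 -3.4 1.8 0 0 0 240;0 -3.4 1.8 0 0 0 240;0 -3.4 1.8 0 0 0 240;0 -3.4 1.8 0 0 0 240;0 -3.4 1.8 0 0 0 240;0 -3.4 1.8 0 0 0 240;0 -3.4 1.8 0 0 0 240")

```text
clock: 64.03
eef_pos: [0.5713, -0.1912, 0.2739]
ee_rot: [1.772, 1.568, 1.175]
wrist_force: [0.7, -0.9, 0.3]
gripper_width: 0.188
```

Call:
drive_tool(increments="0 -3.4 1.9 0 0 0 240;0 -3.4 1.9 0 0 0 240;0 -3.4 1.9 0 0 0 240;0 -3.8 1.9 0 0 0 240;0 0 0 0 0 0 240;0 0 0 0 0 0 240")

```text
clock: 64.53
eef_pos: [0.5551, -0.3493, 0.2727]
ee_rot: [2.003, 1.567, 1.402]
wrist_force: [-0.4, 0.1, -0.2]
gripper_width: 0.186
```

Call:
drive_tool(increments="0 0 0 0 -6 0 240;0 0 0 0 -6 0 240;0 0 0 0 -6 0 240;0 0 0 0 -6 0 240;0 0 0 0 -6 0 240;0 0 0 0 -6 0 240;0 0 0 0 -6 0 240;0 0 0 0 -6 0 240;0 0 0 0 0 0 240;0 0 0 0 0 0 240")

```text
clock: 65.37
eef_pos: [0.5525, -0.3433, 0.2682]
ee_rot: [0.003, 0.757, -0.594]
wrist_force: [-0.2, -0.3, 0.1]
gripper_width: 0.182
```

```bash
python3 - <<'E'
from h import *
st();mk(.123); print(get_obs()["q"])
c=cam("scene");crop(c,90,10,290,160,4,"c36")
E
```

```text
t 65.37 p [ 0.5525 -0.3433  0.2682] x [ 0.602 -0.407 -0.687] y [0.562 0.827 0.002] F [-0.2 -0.3  0.1] w 15.5 q [-0.53 -0.05 -0.73  0.08 -0.05  0.05]
grip [ 0.5247 -0.3245  0.3   ] radial 0.0078 tang 0.0245
low end [ 0.4549 -0.2769  0.2106] radial -0.0767 tang 0.0249
world down 1cm in tool [ 0.687 -0.002 -0.727]  radial 1cm [0.727 0.003 0.687] lean 43.39365262090814
[-0.53173174 -0.05062036 -0.72686238  0.08209179 -0.04541146  0.04587238]
```

View pics/c36.png

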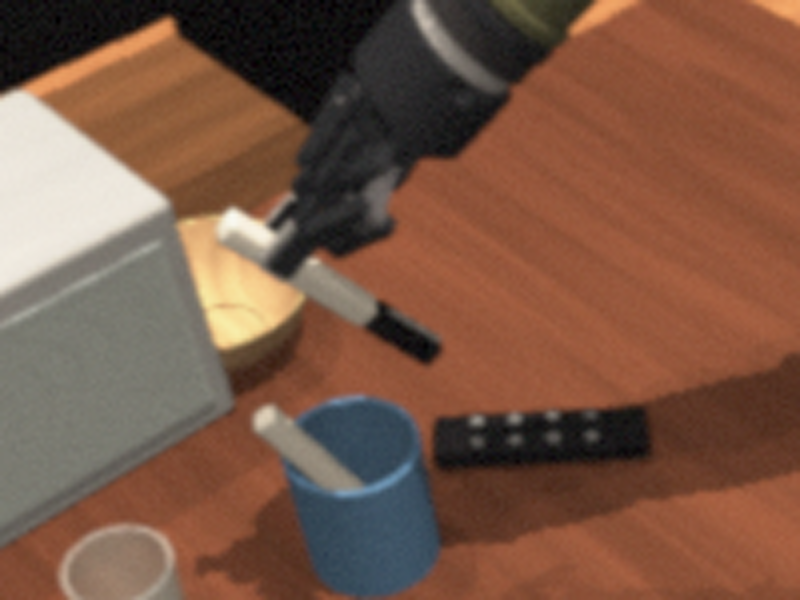

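```bash
python3 - <<'E'
from h import *
c=cam("top"); r=CUP/np.linalg.norm(CUP); t=np.array([-r[1],r[0]])
s=cam("scene")
for u,v,z in((588,325,.02),(610,304,.08),(630,285,.14)):
    d=px2w(c,u/1.5625,v/1.5625,z)[:2]-CUP; print("A",z,"rad",d@r,"tan",d@t)
for tt in(-.025,.025): print(tt,(w2px(s,[*(CUP+tt*t),.11])-[90,10])*4)
E
```

```text
A 0.02 rad -0.014711598373374707 tan -0.0018914924403363826
A 0.08 rad 0.02199205960818055 tan -0.0027692619148933922
A 0.14 rad 0.0498253973657847 tan -0.00190612402039737
-0.025 [352.20377124 413.13985809]
0.025 [357.31302977 463.33628773]
```

Call:
drive_tool(increments="0.7 0 0.7 0 -6 0 240;0.7 0 0.6 0 -6 0 240;0.7 0 0.5 0 -6 0 240;0 0 0 0 -4 0 240;0 0 0 0 0 0 240;0 0 0 0 0 0 240")

```text
clock: 66.02
eef_pos: [0.5783, -0.3618, 0.2731]
ee_rot: [0.003, 0.436, -0.597]
wrist_force: [-0.6, 0.5, 0.0]
gripper_width: 0.181
```

```bash
python3 - <<'E'
from h import *
st();mk(.116); print(get_obs()["q"])
c=cam("scene");crop(c,90,10,290,160,4,"c37")
E
```

```text
t 66.02 p [ 0.5783 -0.3618  0.2731] x [ 0.749 -0.51  -0.423] y [0.563 0.826 0.003] F [-0.6  0.5  0. ] w 15.4 q [-0.53  0.04 -1.04 -0.65 -0.06  0.03]
grip [ 0.5437 -0.3382  0.2926] radial 0.0312 tang 0.0238
low end [ 0.5034 -0.3104  0.1875] radial -0.0178 tang 0.0244
world down 1cm in tool [ 0.423 -0.003 -0.906]  radial 1cm [0.906 0.005 0.423] lean 25.00347503735458
[-0.52608035  0.04368027 -1.04374106 -0.65006621 -0.06449324  0.03312476]
```

View pics/c37.png

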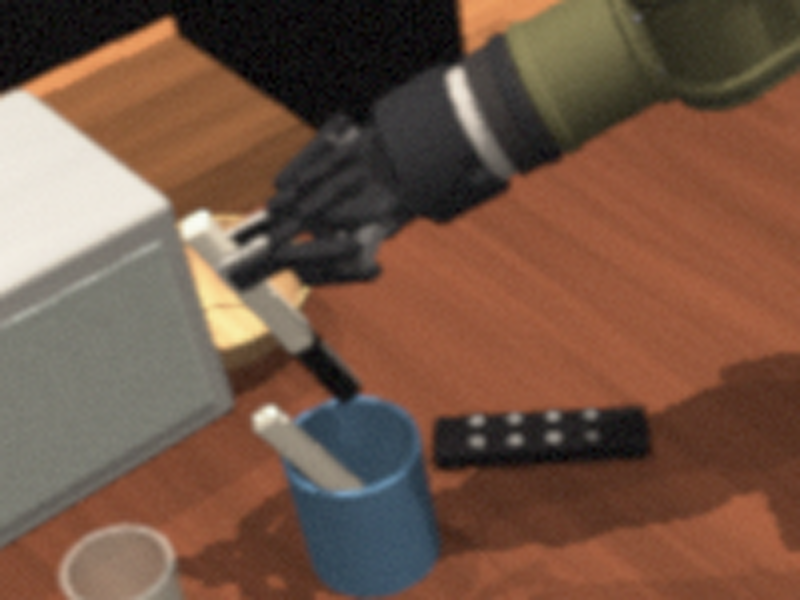

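Call:
drive_tool(increments="1.2 0 -1.6 0 0 0 240;0.8 0 -1.8 0 0 0 240;0.8 0 -1.8 0 0 0 240;0 0 0 0 0 0 240;0 0 0 0 0 0 240;0 0 0 0 0 0 240")

```text
clock: 66.57
eef_pos: [0.5819, -0.3641, 0.2179]
ee_rot: [0.004, 0.429, -0.597]
wrist_force: [0.1, 0.5, -0.3]
gripper_width: 0.183
```

```bash
python3 - <<'E'
from h import *
st();mk(.116); print(get_obs()["q"])
c=cam("scene");crop(c,90,10,290,160,4,"c38")
c=cam("top");crop(c,340,150,440,250,5,"c38t")
E
```

```text
t 66.57 p [ 0.5819 -0.3641  0.2179] x [ 0.752 -0.511 -0.416] y [0.564 0.826 0.003] F [ 0.1  0.5 -0.3] w 15.5 q [-0.53  0.2  -1.14 -0.91 -0.06  0.03]
grip [ 0.5472 -0.3405  0.2371] radial 0.0354 tang 0.0239
low end [ 0.5075 -0.313   0.1316] radial -0.0129 tang 0.0245
world down 1cm in tool [ 0.416 -0.003 -0.909]  radial 1cm [0.909 0.005 0.416] lean 24.58659323069457
[-0.52642941  0.1987919  -1.137513   -0.90625099 -0.06440279  0.03306689]
```

View pics/c38.png

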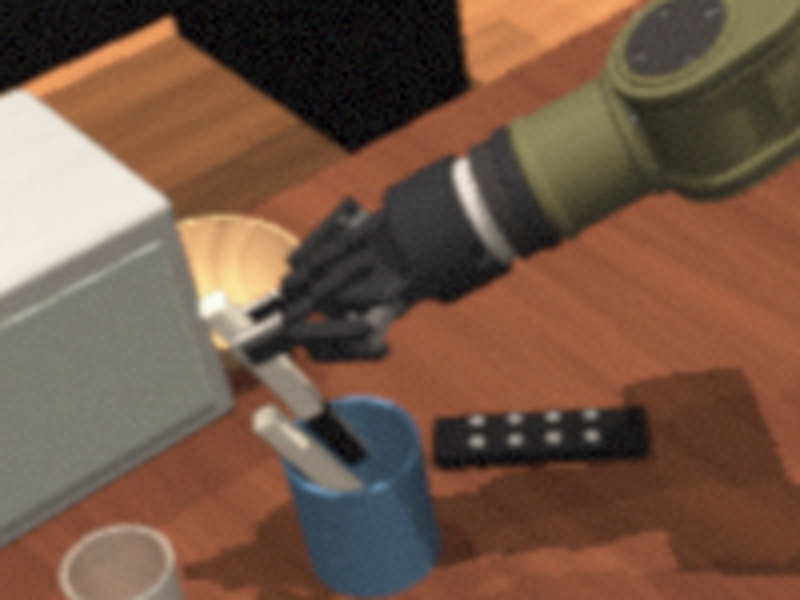

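View pics/c38t.png

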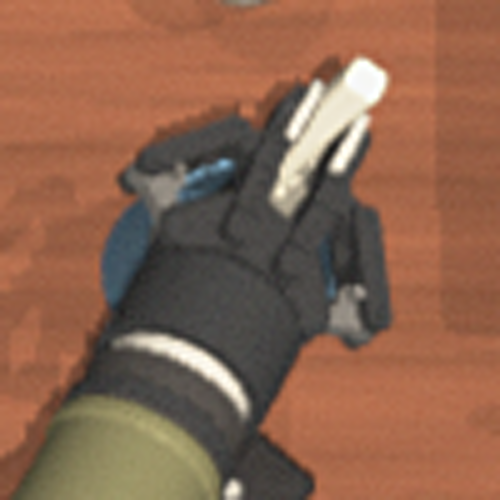

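```bash
python3 - <<'E'
from h import *
s=cam("scene")
print((w2px(s,[.5075,-.313,.1316])-[90,10])*4)
r=CUP/np.linalg.norm(CUP); t=np.array([-r[1],r[0]])
for tt in(-.02,0,.01,.024): print(tt,[(np.round((w2px(s,[*(CUP-.0129*r+tt*t),z])-[90,10])*4)) for z in(.12,.1316,.14)])
print("A top pred",(w2px(s,[*(CUP+.0498*r-.002*t),.14])-[90,10])*4)
c=cam("top"); p,M,o=T(); g=p-.0462*M[:,0]
print("B upper end top pred", (w2px(c,g+.042*M[:,2])-[340,150])*5)
E
```

```text
[370.91338433 437.43707253]
-0.02 [array([369., 405.]), array([366., 393.]), array([364., 383.])]
0 [array([371., 425.]), array([368., 412.]), array([366., 403.])]
0.01 [array([372., 435.]), array([369., 423.]), array([367., 413.])]
0.024 [array([374., 449.]), array([371., 437.]), array([369., 428.])]
A top pred [273.16458554 413.59705534]
B upper end top pred [362.00256579  84.21350144]
```

Call:
drive_tool(increments="0.8 0 -1.8 0 0 0 240;0.8 0 -1.8 0 0 0 240;0 0 0 0 0 0 240;0 0 0 0 0 0 240")

```text
clock: 67.1
eef_pos: [0.5789, -0.3621, 0.1742]
ee_rot: [0.003, 0.436, -0.598]
wrist_force: [0.0, -0.9, -0.6]
gripper_width: 0.187
```

```bash
python3 - <<'E'
from h import *
st();mk(.116); print(get_obs()["q"])
c=cam("scene");crop(c,90,10,290,160,4,"c39")
E
```

```text
t 67.1 p [ 0.5789 -0.3621  0.1742] x [ 0.749 -0.51  -0.422] y [0.564 0.826 0.003] F [ 0.  -0.9 -0.6] w 15.9 q [-0.53  0.33 -1.2  -1.09 -0.06  0.03]
grip [ 0.5442 -0.3385  0.1937] radial 0.0318 tang 0.0239
low end [ 0.5039 -0.3107  0.0885] radial -0.0171 tang 0.0244
world down 1cm in tool [ 0.422 -0.003 -0.907]  radial 1cm [0.907 0.005 0.422] lean 24.9669788491669
[-0.52591503  0.32738261 -1.20365629 -1.09430975 -0.064908    0.03325231]
```

View pics/c39.png

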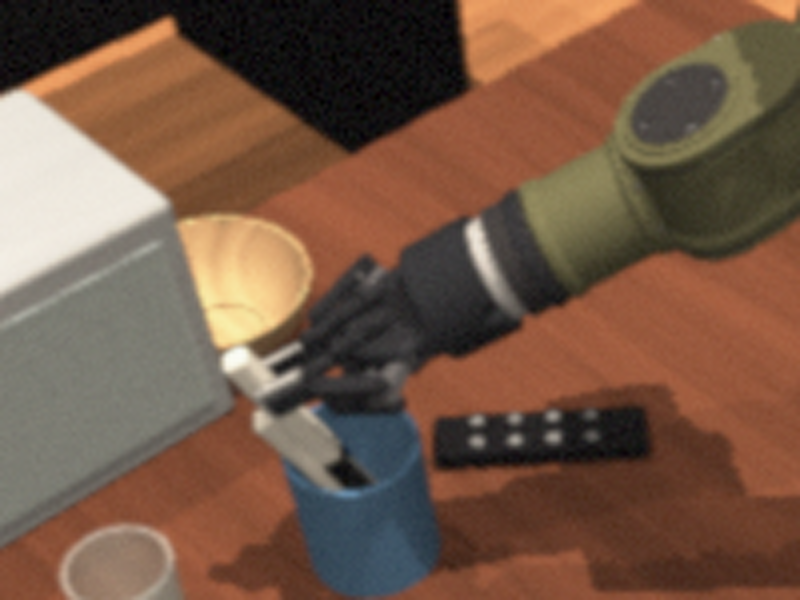

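Call:
drive_tool(increments="0.8 0 -1.4 0 0 0 240;0 0 0 0 0 0 240;0 0 0 0 0 0 240;0 0 0 0 0 0 200;0 0 0 0 0 0 160;0 0 0 0 0 0 130;0 0 0 0 0 0 120;0 0 0 0 0 0 120;0 0 0 0 0 0 120")

```text
clock: 67.9
eef_pos: [0.5805, -0.3631, 0.1598]
ee_rot: [0.003, 0.432, -0.597]
wrist_force: [0.1, -0.9, -0.8]
gripper_width: 0.53
```

```bash
python3 - <<'E'
from h import *
st(); print(get_obs()["q"])
c=cam("scene");crop(c,90,10,290,160,4,"c40")
E
```

```text
t 67.9 p [ 0.5805 -0.3631  0.1598] x [ 0.751 -0.511 -0.419] y [0.564 0.826 0.003] F [ 0.1 -0.9 -0.8] w 45.1 q [-0.53  0.38 -1.22 -1.17 -0.06  0.03]
[-0.5260651   0.38408741 -1.22182294 -1.17246608 -0.06471573  0.03318972]
```

View pics/c40.png

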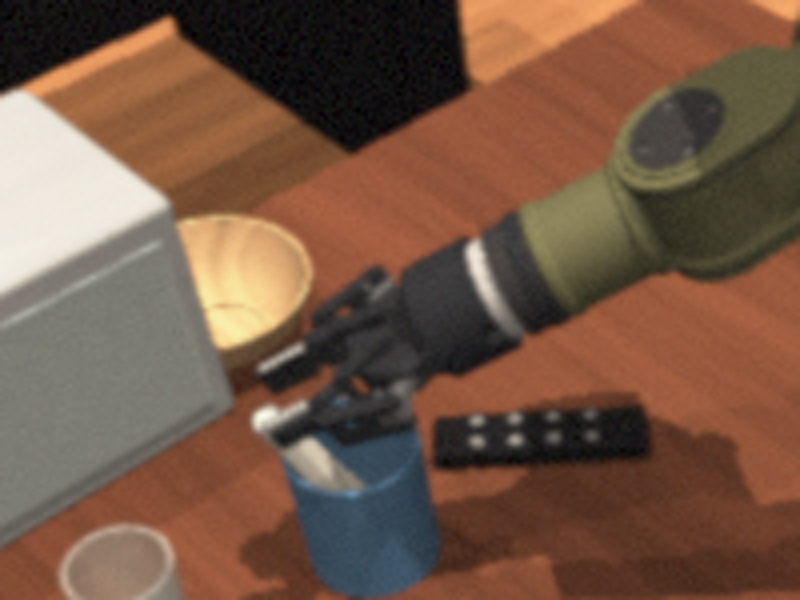

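Both appear in. Rise straight up and look.

Call:
drive_tool(increments="-0.8 0 1.8 0 0 0 120;-1.4 0 2.7 0 0 0 120;-1.4 0 2.7 0 0 0 120;-1.4 0 2.7 0 0 0 120;0 0 0 0 7 0 60;0 0 0 0 7 0 0;0 0 0 0 7 0 0;0 0 0 0 7 0 0;0 0 0 0 7 0 0;0 0 0 0 7 0 0")

```text
clock: 68.78
eef_pos: [0.5824, -0.3642, 0.2653]
ee_rot: [0.004, 0.95, -0.595]
wrist_force: [0.8, -0.4, -0.7]
gripper_width: 1.001
```

Call:
drive_tool(increments="0 0 0 0 7 0 0;0 0 0 0 7 0 0;0 0 0 0 7 0 0;0 3.5 0 0 0 0 0;0 3.5 0 0 0 0 0;0 3.5 0 0 0 0 0;0 3.5 0 0 0 0 0;0 3.5 0 0 0 0 0;0 0 0 0 0 0 0;0 0 0 0 0 0 0")

```text
clock: 69.62
eef_pos: [0.6839, -0.219, 0.2632]
ee_rot: [0.005, 1.266, -0.59]
wrist_force: [-0.5, 0.1, 0.1]
gripper_width: 1.0
```

```bash
python3 - <<'E'
from h import *
st(); holes("scene",.155); bars()
c=cam("scene");crop(c,120,80,270,190,5,"c41"); save(c,"scene12")
c=cam("top");crop(c,340,150,440,250,5,"c41t")
E
```

```text
t 69.62 p [ 0.6839 -0.219   0.2632] x [ 0.25  -0.167 -0.954] y [0.56  0.828 0.002] F [-0.5  0.1  0.1] w 85.0 q [-0.26  0.35  0.09  1.02 -0.1   0.32]
scene hole [372.8 276.6 244. ] z0.155 [0.5263 0.3132]
scene hole [118.8 151.6 326. ] z0.155 [ 0.7003 -0.3147]
```

View pics/c41.png

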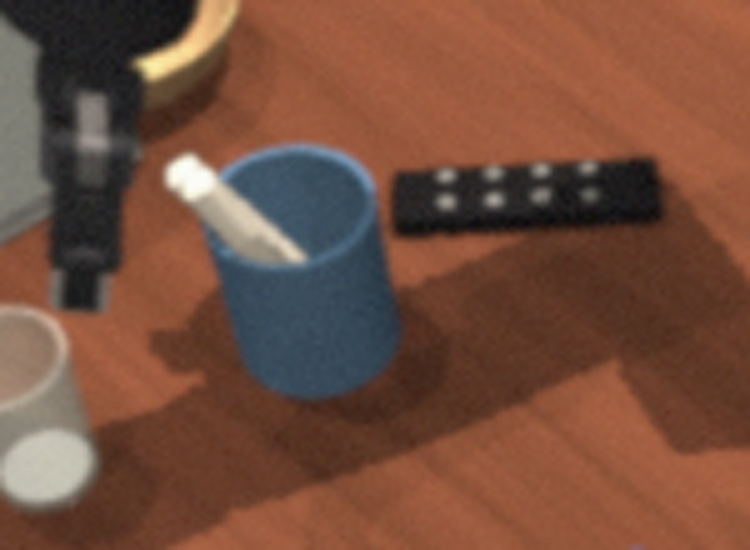

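View pics/c41t.png

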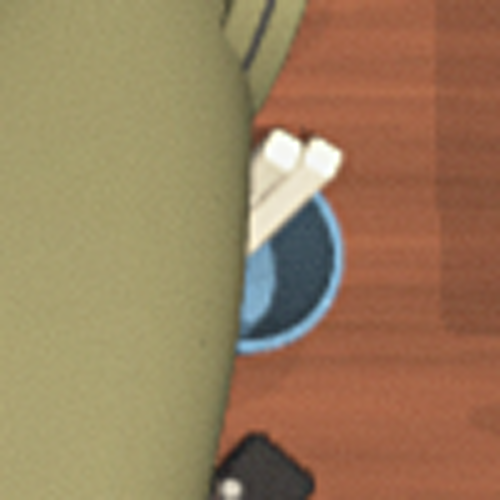

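View pics/scene12.png

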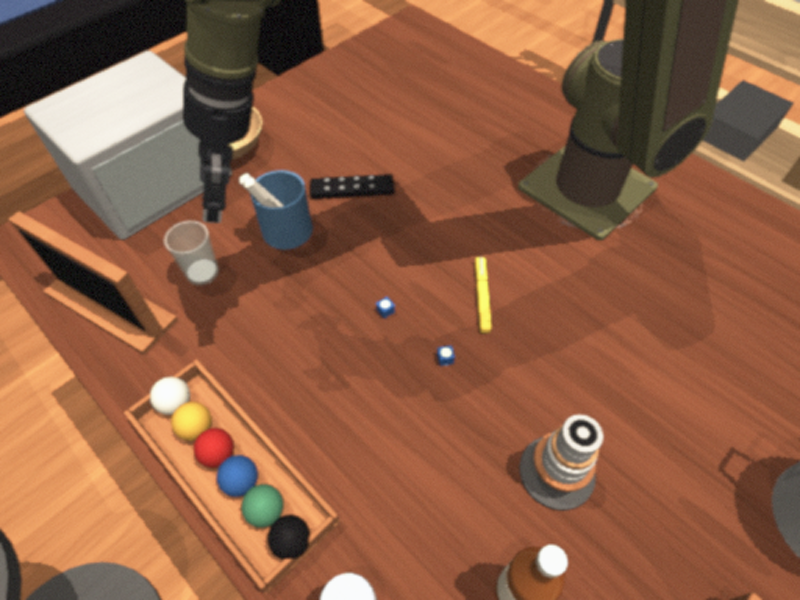

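Call:
drive_tool(increments="-1 3.5 -2 0 0 0 0;-1 3.5 -2 0 0 0 0;-1 3.5 -2 0 0 0 0;0 3.5 -2 0 0 0 0;0 3.5 -2 0 0 0 0;0 3.5 -2 0 0 0 0;0 0 -2 0 0 0 0;0 0 0 0 0 0 0;0 0 0 0 0 0 0")

```text
clock: 70.62
eef_pos: [0.6827, 0.0325, 0.2509]
ee_rot: [0.004, 1.265, -0.594]
wrist_force: [-0.2, -0.0, 0.3]
gripper_width: 1.0
```

```bash
python3 - <<'E'
from h import *
st(); holes("scene",.155); holes("top",.155)
c=cam("top");crop(c,350,160,420,230,8,"c42t"); save(c,"top12")
c=cam("scene");crop(c,140,90,215,165,8,"c42")
E
```

```text
t 70.62 p [0.6827 0.0325 0.2509] x [ 0.249 -0.169 -0.954] y [0.563 0.827 0.001] F [-0.2 -0.   0.3] w 85.0 q [ 0.15  0.34  0.05  1.05 -0.21  0.73]
scene hole [372.7 276.5 249.5] z0.155 [0.5264 0.3129]
scene hole [118.7 151.5 336.5] z0.155 [ 0.7002 -0.3153]
scene hole [ 95.1 127.4  30. ] z0.155 [ 0.698  -0.4283]
scene hole [102.6 123.3  28.5] z0.155 [ 0.6764 -0.4275]
scene hole [101.1 116.8  25. ] z0.155 [ 0.6663 -0.4511]
scene hole [115.  112.   61.5] z0.155 [ 0.6302 -0.4407]
scene hole [112.4 106.8  52. ] z0.155 [ 0.6244 -0.4629]
scene hole [129.1 105.1 178.5] z0.155 [ 0.5886 -0.4368]
top hole [120.6 185.5 170.5] z0.155 [0.5206 0.3122]
top hole [404.9 137.8 109. ] z0.155 [ 0.6518 -0.3708]
top hole [393.4 124.5  85.5] z0.155 [ 0.6841 -0.3433]
top hole [54.2 76.5 74.5] z0.155 [0.7873 0.4896]
top hole [ 92.   57.  111.5] z0.155 [0.8389 0.3996]
```

View pics/c42t.png

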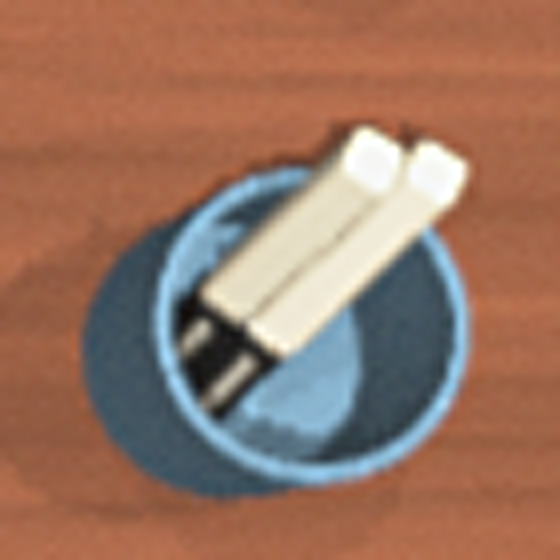

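View pics/c42.png

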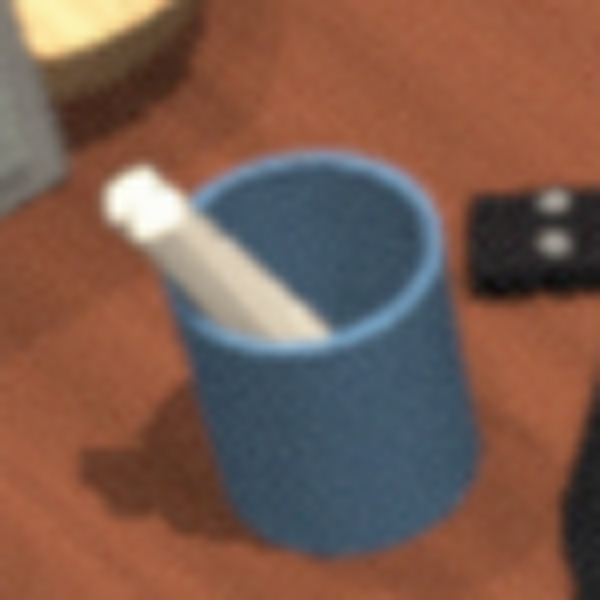

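View pics/top12.png

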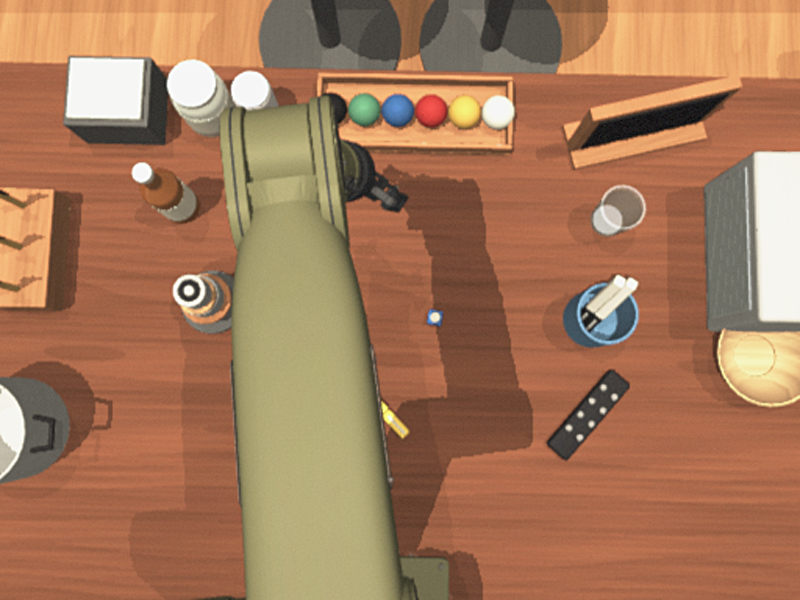

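```bash
python3 - <<'E'
from h import *
c=cam("top")
for up,lo in(((370,163),(182,352)),((437,172),(212,405))):
  U=np.array(up)/8+[350,160]; L=np.array(lo)/8+[350,160]
  for th in(.4,.5,.55,.6,.65):
    zl=.006+.009*np.sin(th); zu=zl+.156*np.cos(th)
    a=px2w(c,*U,zu);b=px2w(c,*L,zl); d=np.linalg.norm(a[:2]-b[:2]); m=(a+b)/2
    print(th,"zu %.3f horiz %.4f need %.4f"%(zu,d,.156*np.sin(th)),"mid off",np.round(np.linalg.norm(m[:2]-CUP),3),"z",round(m[2],3))
E
```

```text
0.4 zu 0.153 horiz 0.0501 need 0.0607 mid off 0.021 z 0.081
0.5 zu 0.147 horiz 0.0518 need 0.0748 mid off 0.021 z 0.079
0.55 zu 0.144 horiz 0.0528 need 0.0815 mid off 0.021 z 0.077
0.6 zu 0.140 horiz 0.0539 need 0.0881 mid off 0.021 z 0.075
0.65 zu 0.136 horiz 0.0551 need 0.0944 mid off 0.022 z 0.074
0.4 zu 0.153 horiz 0.0683 need 0.0607 mid off 0.017 z 0.081
0.5 zu 0.147 horiz 0.0701 need 0.0748 mid off 0.017 z 0.079
0.55 zu 0.144 horiz 0.0711 need 0.0815 mid off 0.018 z 0.077
0.6 zu 0.140 horiz 0.0723 need 0.0881 mid off 0.018 z 0.075
0.65 zu 0.136 horiz 0.0735 need 0.0944 mid off 0.019 z 0.074
```

```bash
python3 - <<'E'
from h import *
import time
a=cam("top")["image"].astype(int); 
for _ in range(5): b=cam("top")["image"].astype(int)
d=np.abs(a-b).max(2); print("cup diff",(d[160:230,350:420]>25).sum(),"stack",(d[165:215,100:150]>25).sum())
o=get_obs(); print(o["clock"],o["wrist_force"],np.abs(o["joint_velocities"]).max())
print(hand_in())
E
```

```text
cup diff 0 stack 7
71.1667 [-0.41585866 -0.81860601 -0.42796329] 0.004144522590021929
the job is handed in; nothing more can be done
None
```

I stacked all five discs on the stand and stood both white markers in the blue cup. The job was handed in at about 71 s of the 210 s allowed, and no verdict is reported.

- **Stack:** From the bottom it is two large weights, the cork, then two small weights. The top disc measured within about 1 mm of the plate centre in both cameras (top view 0.5206, 0.3122 against 0.5201, 0.3124). The lower discs measured within about 2 mm when placed, except the cork at about 3.6 mm; its outline took in its side face, so I trust that figure less.
- **Markers:** Both stand cap down, side by side in the cup. I estimate a lean of about 0.35–0.47 rad and middles about 0.08 m up and 20 mm from the axis. The low ends are partly hidden by the rim, so the lean is the least certain number.
- **Left alone:** The yellow look-alike and the bystanders looked unmoved by eye; I did not measure their positions at the end.
- **Final state:** A before-and-after image check showed no motion in the cup, and the stack differed only by a few pixels of noise. The gripper was clear of everything.

- **Finger length:** The fingertips sit about 27.5 mm behind the reported TCP. I found this by touching the counter, after two failed first grasps that slid large1 about 2 cm along the counter.
- **Camera disagreement:** The two cameras differ by about 6 mm in x, so I checked placings by comparing positions within the same view.
- **Joint limit:** Joint 3 came very close to its limit (about −1.28) while I inserted the first marker. I backed it off and released that marker at a lean.

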